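Lay up a brick-bond block and clamp it under a caul

TASK

Lay the beech blocks up in the press brick fashion, for a dry clamping test: two long blocks end to end between the stops, the third long block on top centred over their joint, and whatever half blocks there are beside it in the upper course, one at each end, each course in line along the middle of the bed. Then lay the dark caul flat and centred along the top and swing both red clamps fully down onto it. Leave the glue bottle and the tape measure where they stand.

Things in the scene. Friction and masses are not known exactly. Their poses are not given: they have to be found in the camera images.
- press: Lay-up press fixed on the bench: plywood bed 90 (x) by 370 (y), top at z 18 mm; dark end stops (inner faces y +-118, tops z 30; sides open); beyond them steel brackets (y +-143 to 177, up to z 114) with red-gripped clamps. Origin: centre of the bed's underside; y along the bed, +y to its left end seen from the robot; x across it, away from the robot.
- block_a: Beech block (long): width 38 along its x, length 110 along its y, height 22 mm; smooth, about 70 g, all of one brown wood. Origin at its centre (11 mm above what it lies on), z up as it lies; either face may be up.
- block_b: Beech block (long): width 38 along its x, length 110 along its y, height 22 mm; smooth, about 70 g, all of one brown wood. Origin at its centre (11 mm above what it lies on), z up as it lies; either face may be up.
- block_c: Beech block (long): width 38 along its x, length 110 along its y, height 22 mm; smooth, about 70 g, all of one brown wood. Origin at its centre (11 mm above what it lies on), z up as it lies; either face may be up.
- half_a: Beech block (half length; may be absent): width 38 along its x, length 54 along its y, height 22 mm; smooth, about 35 g, all of one brown wood. Origin at its centre (11 mm above what it lies on), z up as it lies; either face may be up.
- half_b: Beech block (half length; may be absent): width 38 along its x, length 54 along its y, height 22 mm; smooth, about 35 g, all of one brown wood. Origin at its centre (11 mm above what it lies on), z up as it lies; either face may be up.
- caul: Caul: dark straight batten 38 (x) by 200 (y) by 20 (z) mm, about 120 g, lying flat. Origin at its centre, 10 mm above what it lies on.
- spot_left (a point): Point on the press, with the axes of the press: where the centre of the left long block of the lower course belongs (press x 0, y +58, z 29 mm).
- spot_right (a point): Point on the press, with the axes of the press: where the centre of the right long block of the lower course belongs (press x 0, y -58, z 29 mm).
- spot_middle (a point): Point on the press, with the axes of the press: where the centre of the long block of the upper course belongs (press x 0, y +0, z 51 mm).
- spot_end_left (a point): Point on the press, with the axes of the press: where the centre of a half block at the left end of the upper course belongs (press x 0, y +87, z 51 mm).
- spot_end_right (a point): Point on the press, with the axes of the press: where the centre of a half block at the right end of the upper course belongs (press x 0, y -87, z 51 mm).
- spot_caul (a point): Point on the press, with the axes of the press: where the centre of the caul belongs (press x 0, y +0, z 72 mm).
- clamp_left (a joint): Left (+y) clamp, hinge angle in rad: 0 = down on the caul, grows up and outward, 1.57 upright, limit 2.1. Axis along press x at y +160, z 105 mm. Steel arm 128 mm long; red grip (20 mm wide, 16 thick) 47 to 93 mm from the axis; pad at 115 mm, 23 mm below the arm's centre line. Friction holds it at any angle (2 N at the grip): push the grip's outer face inward and follow it down.
- clamp_right (a joint): Right (-y) clamp, hinge angle in rad: 0 = down on the caul, grows up and outward, 1.57 upright, limit 2.1. Axis along press x at y -160, z 105 mm. Steel arm 128 mm long; red grip (20 mm wide, 16 thick) 47 to 93 mm from the axis; pad at 115 mm, 23 mm below the arm's centre line. Friction holds it at any angle (2 N at the grip): push the grip's outer face inward and follow it down.
- glue_bottle: Bystander: white glue bottle with an orange cap, 37 x 64 x 163 mm, upright. Origin under its centre.
- tape: Bystander: yellow tape measure, 71 x 78 x 37 mm. Origin under its centre.
Things that resemble listed ones, but are neither listed nor needed, are in the scene too. What is shaped like the half_b but green is not meant.

How it is judged:
By the outcome, as a careful person would: the job done as asked, in the order asked, and still so for the second after the job is handed in, with the robot touching nothing.
Of half_a, half_b only 1 to 2 are there at a start; the rules pass over those that are not, and their reading is None.
At some moment in a run one of caul may be knocked a few centimetres aside while the robot is not near it.
Once in a run the grip may slacken for a moment while it holds something.
It also fails if it takes over 210 s, if anything falls off the work surface, if the arm or the gripper's body presses on something with over 40 N, if the wrist force passes 120 N, or if a joint passes its speed limit or range.

ROBOT

A 7-joint arm with a two-finger parallel gripper is mounted at the origin on a cart in front of the work surface, level with it; the furniture and walls round the work are solid. World frame = base frame: x ahead of the robot, y to its left, z up, the work surface at z = 0. Lengths are in m, angles in rad, forces in N, time in s.
With the tool pointing down it reaches from about 0.425 to 0.925 m from the base axis. Payload 6.8 kg.
Tool frame: the origin (TCP) lies at the very end of the fingers, on their centre line; the grasp point (between the pads) lies r.grip_depth behind it (r.grip_depth is the distance from the TCP to the grasp point, in m); z points along the fingers, x is the direction in which the jaws open and shut, and the axes are right-handed (so a half turn about z gives the same grasp; the last joint's range is limited). The gripper opens to 85 mm and grips with 20 to 120 N. Pads are 22 mm wide; open, the fingers measure 114 mm over their backs; the gripper's body (76 mm by 85 mm) begins 54 mm behind the grasp point. The pads swing forward as they close: fully open they stand 13 mm farther back than shut.
Start: joints at [-1.449, 0.477, 0.022, 1.555, -0.011, 1.109, -0.083], TCP at [0.154, 0.657, 0.198] pointing down, gripper open.
Joint ranges: [-2.96, 2.96], [-0.34, 2.1], [-1.41, 1.46], [0.24, 2.44], [-1.37, 4.51], [0.17, 1.92], [-2.96, 2.96]. Speed limits (rad/s): [2.39, 2.39, 3.14, 3.14, 3.14, 3.14, 3.14].

INTERFACE

Orientations are given as a rotation vector (axis times angle).
In Python, from bench import readout, grab_frame, workorder, r gives the robot as it stands.
- The arm moves only by the shell command python3 -m handwheel 'ROWS' [FORCE]. ROWS is text: rows parted by semicolons, each of 7 numbers parted by spaces: the shift along the tool's x, y, z in mm, then the turn, a rotation vector about the tool's x, y, z in degrees, then the finger opening in mm, from 0 to 85.4. A call has 1 to 12 rows; each row is the pose to reach, as a shift and turn from the pose commanded when the call began, along the tool's axes at that moment; what a row does not reach only later rows make up. A row lasts 1/8 s, in which the tool goes at most 62.5 mm and 10.7 degrees, less where a joint would pass 70% of its speed; a pose out of reach is approached as far as the arm can. A call with a gripper value outside its range is refused whole. The fingers move at their own pace and stop on an object; FORCE is the grip in N (left out, the last holds). Time passes only in rows, so rows that repeat a pose let the fingers close. It gives the time, the measured TCP pose, the force and the opening at its end, in the units of the state.
- readout.get_obs(): the state, without advancing time (a new reading comes with each control period).
- grab_frame(name): name is "side" or "top"; returns a dict with "pixels" (400x640x3 uint8, red, green, blue), "fx", "fy", "cx", "cy" (pixels), "rvec" (rotation vector, rad) and "tvec" (3), from world to camera coordinates, as OpenCV has them. Camera axes: x right, y down, z forward; pixel columns grow to the right and rows downward; lengths in m; the calibration is good to about 2 mm. A picture is of the moment at which its call begins. There is no depth.
- workorder.hand_in(): hands the job in, once; it reports no verdict.
The state is a dict: "clock": time; "joints": joint angles; "qvel": joint speeds; "tau": joint torques, N m; "tcp_pos": TCP position; "orientation": TCP orientation; "contact_force": force on the tool from outside, world axes, zero at the start; "moment": the same for the moment, N m; "grip_width": finger opening in m.
Only numpy, scipy, OpenCV 4.12 (cv2) and the standard library are available. Lean on these libraries where they do the work, as an engineer would, in place of code of your own. Each camera call takes 0.05 s, during which the arm holds its last target.

## Working session

There is one attempt and no reset: what is moved stays moved. The work goes in short steps, Python scripts to look and compute and a shell command to move; the robot and the scene stay as the last step left them, time stands still between calls to the robot, and variables do not carry over. Pictures are saved under pics/ and viewed, and the job is handed in when it is done.

```bash
ls; mkdir -p pics; cat > h.py <<'E'
import numpy as np, cv2
from bench import readout, grab_frame, workorder, r
def cam(f):
    R=cv2.Rodrigues(np.array(f["rvec"],float))[0]; t=np.array(f["tvec"],float)
    return R,t
def ray(f,u,v):
    R,t=cam(f); d=R.T@np.array([(u-f["cx"])/f["fx"],(v-f["cy"])/f["fy"],1.]); return -R.T@t,d
def onz(f,u,v,z):
    c,d=ray(f,u,v); return c+d*(z-c[2])/d[2]
def proj(f,p):
    R,t=cam(f); q=R@np.array(p,float)+t; return np.array([f["fx"]*q[0]/q[2]+f["cx"],f["fy"]*q[1]/q[2]+f["cy"]])
def save(f,n,box=None,s=1):
    im=f["pixels"][:,:,::-1]
    if box: a,b,c,d=box; im=im[b:d,a:c]
    if s!=1: im=cv2.resize(im,None,fx=s,fy=s,interpolation=cv2.INTER_CUBIC)
    cv2.imwrite("pics/"+n,im)
E
python3 - <<'E'
from h import *
for n in("top","side"):
    f=grab_frame(n); save(f,n+"0.png"); np.save("pics/%s0.npy"%n,f,allow_pickle=True)
    R,t=cam(f); print(n,-R.T@t,R[2],f["fx"],f["cx"],f["cy"])
print(readout.get_obs(), r.grip_depth)
E
```

```text
pics
top [0.4818498  0.04969932 1.55622144] [ 0.07836536  0.01497317 -0.99681226] 451.3325167546281 321.19025534296844 198.43822963462603
side [-0.0237386  -0.92088511  0.73215302] [ 0.45654179  0.74819884 -0.48142298] 443.33709791284804 322.85991593721474 193.64465186950588
{'clock': 0.1, 'joints': array([-1.44909709,  0.47773025,  0.02236799,  1.55630735, -0.0115257 ,
        1.10926151, -0.08311496]), 'qvel': array([-0.00022159, -0.00200224,  0.00062067, -0.0029729 ,  0.00048381,
        0.0008091 ,  0.00029592]), 'tau': array([ 4.73720938e-03, -5.97767723e+01,  1.61346082e+00, -2.81960499e+01,
        1.27386401e-02,  5.04227311e-03,  2.56118318e-05]), 'tcp_pos': array([0.15364635, 0.65671439, 0.19723395]), 'orientation': array([ 2.46067298e+00,  1.95141900e+00, -1.83723149e-03]), 'contact_force': array([-0.3284614 , -0.3515234 ,  0.20667679]), 'moment': array([0.01660628, 0.03317015, 0.03722447]), 'grip_width': 0.08541448998100484} 0.0187
```

View pics/top0.png

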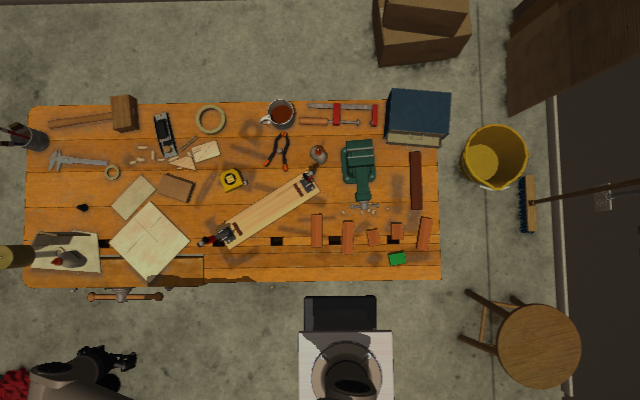

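View pics/side0.png

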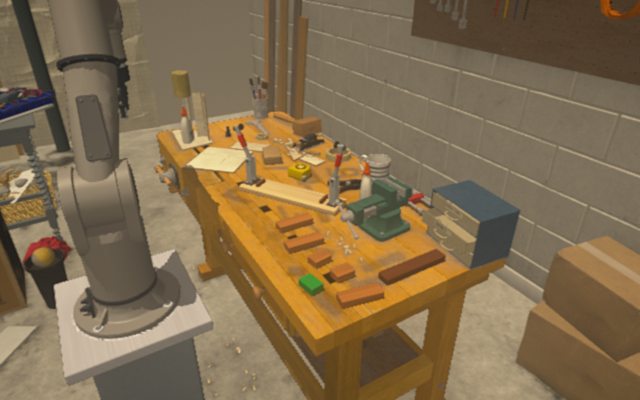

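```bash
python3 - <<'E'
from h import *
f=grab_frame("top"); save(f,"t1.png",(190,130,450,285),3)
f=grab_frame("side"); save(f,"s1.png",(220,110,460,320),3)
E
```

```text
(no output)
```

View pics/t1.png

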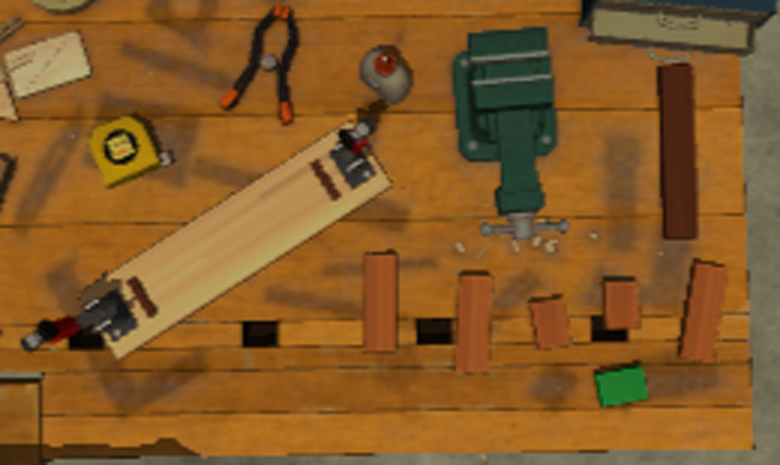

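View pics/s1.png

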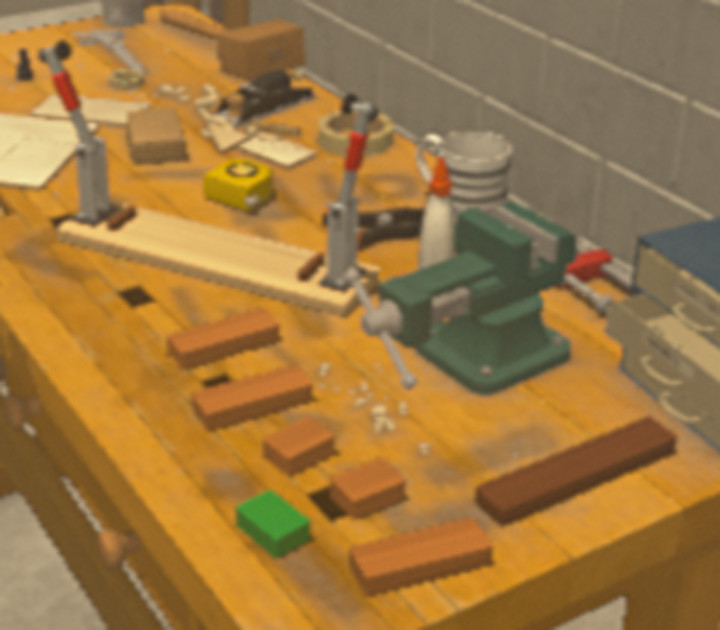

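```bash
python3 - <<'E'
from h import *
f=grab_frame("top"); hsv=cv2.cvtColor(f["pixels"],cv2.COLOR_RGB2HSV)
for n,p in dict(blk=(317,230),blk2=(348,237),half=(373,238),half2=(397,231),blk3=(424,234),caul=(416,180),bed=(260,215),bed2=(290,195),bench=(250,255),bench2=(360,210),stop=(238,229),green=(397,258)).items(): print(n,hsv[p[1],p[0]],f["pixels"][p[1],p[0]])
E
```

```text
blk [ 11 200 158] [158  81  34]
blk2 [ 11 199 158] [158  82  35]
half [ 12 201 142] [142  73  30]
half2 [ 11 200 140] [140  72  30]
blk3 [ 11 199 155] [155  80  34]
caul [  9 193  74] [74 35 18]
bed [ 17 138 185] [185 143  85]
bed2 [ 17 143 184] [184 139  81]
bench [ 14 202 105] [105  62  22]
bench2 [ 16 146 136] [136  99  58]
stop [ 10 185  69] [69 36 19]
green [ 64 186 118] [ 32 118  43]
```

```bash
cat >> h.py <<'E'
def comps(m,amin,amax):
    n,l,st,c=cv2.connectedComponentsWithStats(m.astype(np.uint8),connectivity=4)
    return [(l==i) for i in range(1,n) if amin<=st[i,4]<=amax]
def planerect(f,mask,z):
    """rect of mask edge (pixel contour) cast on plane z; returns centre(hull rect), dims mm, yaw deg of long axis wrt y"""
    m=cv2.resize(mask.astype(np.float32),None,fx=8,fy=8,interpolation=cv2.INTER_CUBIC)>.5
    c=max(cv2.findContours(m.astype(np.uint8),cv2.RETR_EXTERNAL,cv2.CHAIN_APPROX_NONE)[0],key=cv2.contourArea)[:,0]
    P=np.array([onz(f,(u+.5)/8-.5,(v+.5)/8-.5,z)[:2] for u,v in c])
    (cx,cy),(w,h),a=cv2.minAreaRect((P*1000).astype(np.float32))
    M=cv2.moments((P*1000).astype(np.float32)[:,None]); cen=(M['m10']/M['m00'],M['m01']/M['m00'])
    if w<h: a+=90; w,h=h,w   # a = angle of long axis from x
    yaw=(a-90+90)%180-90
    return dict(rect=(round(cx,1),round(cy,1)),cen=tuple(np.round(cen,1)),L=round(w,1),W=round(h,1),yaw=round(yaw,1),pix=tuple(np.round(np.argwhere(mask).mean(0)[::-1])))
def redwood(f):
    h=cv2.cvtColor(f["pixels"],cv2.COLOR_RGB2HSV).astype(int)
    p=f["pixels"].astype(int)
    return (h[...,0]<=13)&(h[...,1]>150)&(h[...,2]>40)
E
python3 - <<'E'
from h import *
for n in("top","side"):
    f=grab_frame(n); m=redwood(f)
    cv2.imwrite("pics/m_%s.png"%n,m.astype(np.uint8)*255)
    for c in comps(m,80,1500): print(n,c.sum(),planerect(f,c,.011))
    if n=="top":
        h=cv2.cvtColor(f["pixels"],cv2.COLOR_RGB2HSV).astype(int)
        b=(h[...,1]<160)&(h[...,2]>130)&(h[...,0]<22)&(h[...,0]>12); b[:,:200]=0;b[:,330:]=0; b[:165]=0
        cv2.imwrite("pics/m_bed.png",b.astype(np.uint8)*255)
        for c in comps(b,500,9000): print("bed",c.sum(),planerect(f,c,.018))
E
```

```text
top 174 {'rect': (897.9, 17.1), 'cen': (np.float64(896.9), np.float64(16.5)), 'L': 81.6, 'W': 30.9, 'yaw': 89.0, 'pix': (np.float64(336.0), np.float64(114.0))}
top 137 {'rect': (891.6, -114.9), 'cen': (np.float64(890.9), np.float64(-116.4)), 'L': 81.9, 'W': 23.9, 'yaw': 88.6, 'pix': (np.float64(374.0), np.float64(115.0))}
top 291 {'rect': (903.6, 207.7), 'cen': (np.float64(902.7), np.float64(208.7)), 'L': 73.2, 'W': 63.5, 'yaw': 26.0, 'pix': (np.float64(281.0), np.float64(114.0))}
top 673 {'rect': (662.3, -251.6), 'cen': (np.float64(662.3), np.float64(-251.9)), 'L': 203.9, 'W': 43.2, 'yaw': -89.9, 'pix': (np.float64(416.0), np.float64(180.0))}
top 359 {'rect': (495.6, 90.5), 'cen': (np.float64(495.2), np.float64(91.9)), 'L': 112.1, 'W': 40.7, 'yaw': 89.2, 'pix': (np.float64(316.0), np.float64(230.0))}
top 393 {'rect': (478.1, -274.2), 'cen': (np.float64(478.1), np.float64(-274.1)), 'L': 113.7, 'W': 45.0, 'yaw': 79.7, 'pix': (np.float64(424.0), np.float64(234.0))}
top 364 {'rect': (470.3, -11.5), 'cen': (np.float64(469.4), np.float64(-13.9)), 'L': 111.7, 'W': 47.3, 'yaw': 88.9, 'pix':
[... 820 characters left out ...]
p.float64(311.0), np.float64(378.0))}
side 203 {'rect': (7323.6, 2855.0), 'cen': (np.float64(6978.7), np.float64(2714.4)), 'L': 2947.4, 'W': 364.0, 'yaw': -59.4, 'pix': (np.float64(615.0), np.float64(12.0))}
side 93 {'rect': (914.6, 18.2), 'cen': (np.float64(911.8), np.float64(17.5)), 'L': 79.4, 'W': 41.7, 'yaw': -64.5, 'pix': (np.float64(416.0), np.float64(198.0))}
side 352 {'rect': (-150.2, 331.9), 'cen': (np.float64(-155.5), np.float64(337.9)), 'L': 109.2, 'W': 98.2, 'yaw': 84.7, 'pix': (np.float64(45.0), np.float64(245.0))}
side 726 {'rect': (660.4, -252.9), 'cen': (np.float64(663.6), np.float64(-250.0)), 'L': 212.4, 'W': 49.2, 'yaw': -89.5, 'pix': (np.float64(411.0), np.float64(265.0))}
```

View pics/m_top.png

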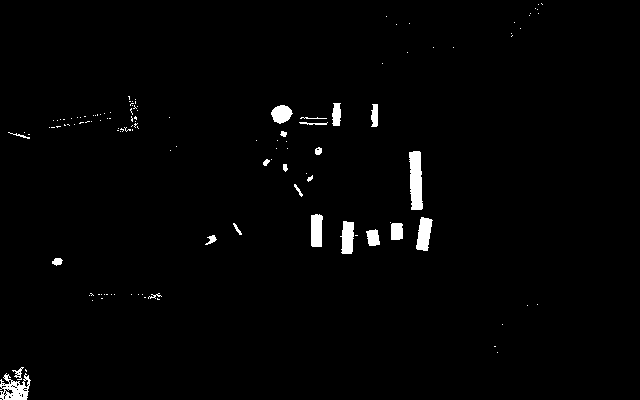

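View pics/m_bed.png

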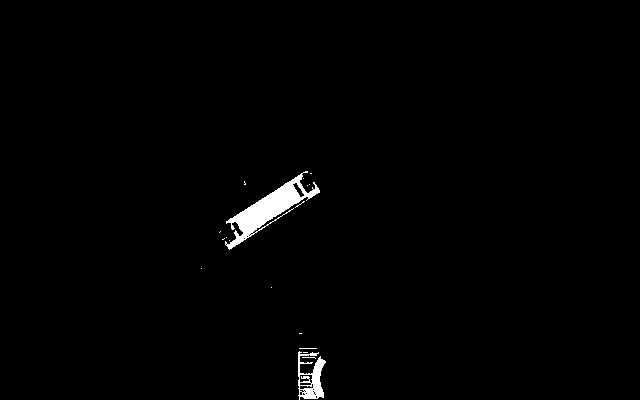

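```bash
cat >> h.py <<'E'
PRESS=dict(c=np.array([.5682,.2563]),yaw=31.7)
def pw(x,y,z,P=None):
    P=P or PRESS; a=np.deg2rad(P["yaw"]); c,s=np.cos(a),np.sin(a)
    return np.array([P["c"][0]+c*x-s*y,P["c"][1]+s*x+c*y,z])
def draw(f,n,lines,box,s):
    a,b,c,d=box
    im=cv2.resize(f["pixels"][b:d,a:c,::-1],None,fx=s,fy=s,interpolation=cv2.INTER_CUBIC)
    for L in lines:
        q=np.array([(proj(f,p)-[a,b]+.5)*s-.5 for p in L]); cv2.polylines(im,[np.round(q*16).astype(np.int32)],False,(255,255,0),1,cv2.LINE_AA,4)
    cv2.imwrite("pics/"+n,im)
def bedlines():
    L=[[pw(x,y,.018) for x,y in((-.045,-.185),(.045,-.185),(.045,.185),(-.045,.185),(-.045,-.185))]]
    for s in(1,-1): L.append([pw(-.03,.118*s,.03),pw(.03,.118*s,.03)])
    return L
E
python3 - <<'E'
from h import *
f=grab_frame("top"); draw(f,"bt.png",bedlines(),(195,160,330,260),5.9)
f=grab_frame("side"); draw(f,"bs.png",bedlines(),(225,120,365,225),5.7)
E
```

```text
(no output)
```

View pics/bt.png

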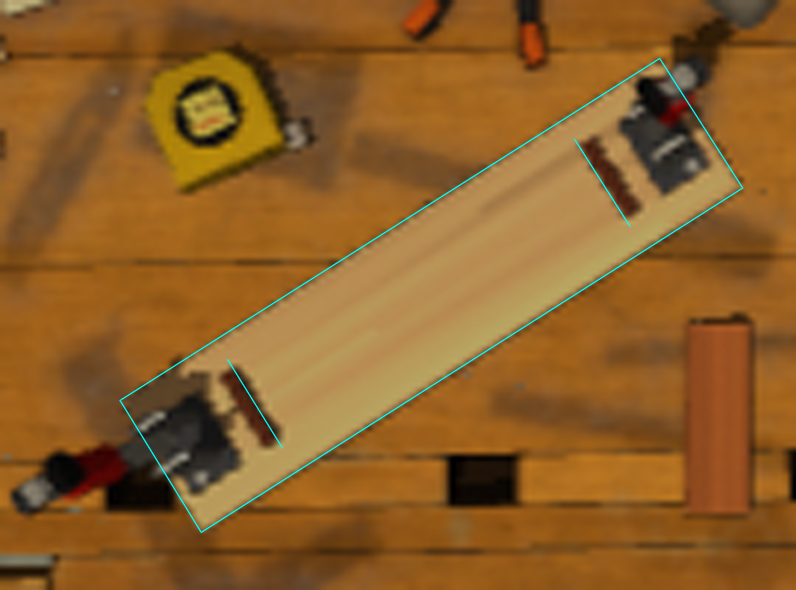

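View pics/bs.png

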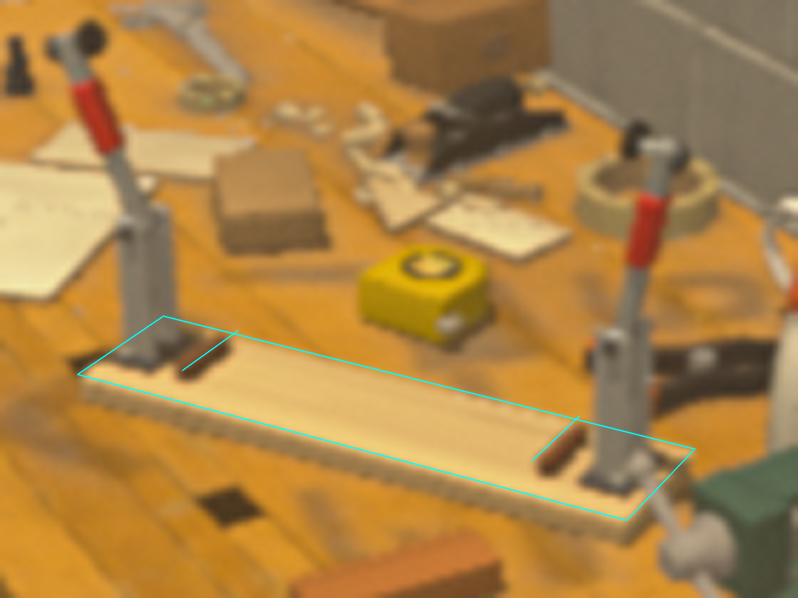

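```bash
cat >> h.py <<'E'
def edge(f,pt,dirv,rng=.012,n=121,sign=0):
    """position (m along dirv from pt) of strongest gradient; pt,dirv world"""
    g=cv2.GaussianBlur(cv2.cvtColor(f["pixels"],cv2.COLOR_RGB2GRAY).astype(np.float32),(0,0),.6)
    s=np.linspace(-rng,rng,n); uv=np.array([proj(f,pt+dirv*k) for k in s],np.float32)
    v=cv2.remap(g,uv[:,0][None],uv[:,1][None],cv2.INTER_CUBIC)[0]
    d=np.gradient(v); d=d*sign if sign else abs(d)
    i=np.argmax(d); return s[i]*1000,d[i]
E
python3 - <<'E'
from h import *
a=np.deg2rad(PRESS["yaw"]); ex=np.array([np.cos(a),np.sin(a),0]); ey=np.array([-np.sin(a),np.cos(a),0])
for n in("top","side"):
    f=grab_frame(n)
    for x in(-45,45):
        print(n,"x",x,[ "%.1f/%.0f"%edge(f,pw(x/1e3,y/1e3,.018),ex,.009,sign=1 if x<0 else -1) for y in range(-90,91,20)])
    for y in(-118,118):
        print(n,"stop",y,["%.1f/%.0f"%edge(f,pw(x/1e3,y/1e3,.030),ey,.009,sign=1 if y<0 else -1) for x in range(-20,21,5)])
    for y in(-185,185):
        print(n,"end",y,["%.1f/%.0f"%edge(f,pw(x/1e3,y/1e3,.018),ey,.009,sign=1 if y<0 else -1) for x in range(-40,41,10)])
E
```

```text
top x -45 ['1.1/2', '1.5/3', '2.1/3', '1.8/2', '1.8/2', '1.1/3', '0.9/2', '2.0/2', '2.0/3', '2.1/3']
top x 45 ['-2.6/1', '-1.5/2', '-2.3/2', '-1.5/2', '-2.1/2', '-2.0/1', '-4.0/1', '-3.8/1', '-2.4/2', '-2.1/2']
top stop -118 ['-1.8/2', '-0.3/3', '0.4/3', '0.9/3', '-1.3/3', '-1.5/3', '0.0/4', '0.9/3', '-1.6/2']
top stop 118 ['-4.6/3', '-3.8/4', '-2.9/4', '-1.8/3', '-4.8/3', '-3.6/3', '-3.4/4', '-2.7/3', '-4.5/3']
top end -185 ['2.0/2', '1.1/2', '1.1/2', '1.7/2', '3.9/1', '2.1/0', '-8.4/1', '-8.7/1', '0.4/2']
top end 185 ['-1.1/2', '-2.7/3', '-0.6/3', '0.9/3', '2.7/2', '6.3/0', '-3.6/0', '-3.3/0', '-1.1/0']
side x -45 ['-3.1/1', '-4.6/1', '-1.3/1', '-4.2/2', '-7.2/1', '-2.6/1', '-5.4/1', '-6.7/1', '-3.3/1', '-5.4/2']
side x 45 ['-1.3/1', '-3.9/1', '-5.8/1', '-0.3/1', '-2.6/1', '-5.2/1', '-6.3/1', '-0.6/1', '-2.3/1', '-4.3/1']
side stop -118 ['-2.9/2', '-3.9/2', '-1.2/2', '-2.6/2', '-3.6/2', '-1.1/2', '-2.0/2', '-3.3/2', '-0.9/1']
side stop 118 ['-9.0/2', '-8.4/2', '-8.4/1', '-9.0/2', '-9.0/1', '-7.2/2', '-7.6/2', '-4.9/2', '-1.5/1']
side end -185 ['-2.7/2', '-1.5/2', '0.1/1', '-9.0/2', '-1.5/1', '-0.5/1', '-0.2/0', '3.3/1', '-0.9/1']
side end 185 ['-4.2/3', '-1.5/3', '0.6/1', '-3.9/1', '-2.9/0', '-8.2/0', '2.1/0', '-3.3/0', '-8.8/-0']
```

```bash
cat >> h.py <<'E'
PRESS=dict(c=np.array([.5682,.2548]),yaw=31.7)
from scipy.spatial.transform import Rotation as Ro
def Rdown(yaw,tilt=0):
    a=np.deg2rad(yaw); return np.array([[np.cos(a),np.sin(a),0],[np.sin(a),-np.cos(a),0],[0,0,-1]])
def seq(tg):
    """tg: list of (x,y,z mm,yaw) -> prints rows from the present pose"""
    o=readout.get_obs(); R0=Ro.from_rotvec(o["orientation"]).as_matrix(); p0=np.array(o["tcp_pos"])*1000
    print("tcp",np.round(p0,1),"yaw %.1f"%np.rad2deg(np.arctan2(R0[1,0],R0[0,0])),"tilt",np.round(R0[2,:2]*57.3,1),"t",o["clock"])
    for t in tg:
        R=Rdown(t[3]) if np.isscalar(t[3]) else t[3]
        s=R0.T@(np.array(t[:3])-p0); w=np.rad2deg(Ro.from_matrix(R0.T@R).as_rotvec())
        print(t[:3],"->"," ".join("%.1f"%v for v in s),"|"," ".join("%.1f"%v for v in w))
def blocks(f=None):
    f=f or grab_frame("top"); m=redwood(f).astype(np.uint8); m=cv2.morphologyEx(m,cv2.MORPH_OPEN,np.ones((3,3)))
    for c in comps(m,100,900):
        d=planerect(f,c,.011)
        if d["pix"][1]>140 and d["pix"][0]>190 and d["pix"][1]<270: print({k:(tuple(map(float,v)) if isinstance(v,tuple) else v) for k,v in d.items()})
    return f
E
python3 - <<'E'
from h import *
blocks()
seq([(495,91,160,89),(495,91,4,89)])
p=pw(0,.058,0)*1000; print(p, pw(0,-.058,0),pw(0,.16,0),pw(0,-.16,0))
E
```

```text
{'rect': (662.3, -251.9), 'cen': (661.7, -252.1), 'L': 203.8, 'W': 42.5, 'yaw': -89.9, 'pix': (416.0, 180.0)}
{'rect': (493.9, 90.5), 'cen': (494.5, 92.0), 'L': 108.6, 'W': 40.7, 'yaw': 89.2, 'pix': (316.0, 230.0)}
{'rect': (478.2, -273.9), 'cen': (478.0, -274.1), 'L': 114.4, 'W': 43.6, 'yaw': 78.7, 'pix': (424.0, 234.0)}
{'rect': (470.2, -14.9), 'cen': (469.6, -14.3), 'L': 111.7, 'W': 40.5, 'yaw': 88.9, 'pix': (347.0, 237.0)}
{'rect': (488.2, -182.0), 'cen': (488.0, -181.4), 'L': 57.7, 'W': 40.4, 'yaw': 88.5, 'pix': (396.0, 231.0)}
{'rect': (467.6, -100.4), 'cen': (467.4, -100.7), 'L': 56.4, 'W': 41.6, 'yaw': -81.9, 'pix': (373.0, 237.0)}
tcp [153.7 657.3 198.1] yaw 76.8 tilt [ 0. -0.] t 0.6
(495, 91, 160) -> -473.7 461.3 38.1 | -0.0 -0.0 -12.2
(495, 91, 4) -> -473.7 461.3 194.1 | -0.0 -0.0 -12.2
[537.72264424 304.14704435   0.        ] [0.59867736 0.20545296 0.        ] [0.48412454 0.39092978 0.        ] [0.65227546 0.11867022 0.        ]
```

Candidates: brown long blocks at (316,230), (347,237), (424,234); brown halves at (373,237), (396,231). The green piece at (397,258) is the excluded lookalike, and the dark long batten at (416,180) is the caul. The 3x crop t1.png confirms these. Press bed measures 371 x 92 mm, yaw about 31.7°. First I'll fetch the long block at (316,230).

```bash
python3 -m handwheel '-100 100 -20 0 0 0 62;-200 200 -20 0 0 0 62;-300 300 10 0 0 -12.2 62;-400 400 30 0 0 -12.2 62;-474 461 60 0 0 -12.2 62;-474 461 60 0 0 -12.2 62;-474 461 60 0 0 -12.2 62;-474 461 60 0 0 -12.2 62;-474 461 60 0 0 -12.2 62;-474 461 60 0 0 -12.2 62;-474 461 60 0 0 -12.2 62;-474 461 60 0 0 -12.2 62' 60; python3 - <<'E'
from h import *
seq([(495,91,40,89),(495,91,4,89)])
E
```

```text
clock: 2.1
tcp_pos: [0.4959, 0.087, 0.138]
orientation: [2.246, 2.194, -0.001]
contact_force: [-0.1, 0.4, 0.3]
grip_width: 0.0619
tcp [495.9  87.  138. ] yaw 88.7 tilt [-0.1  0. ] t 2.1
(495, 91, 40) -> 4.1 -1.0 98.0 | 0.0 0.1 -0.3
(495, 91, 4) -> 4.2 -1.0 134.0 | 0.0 0.1 -0.3
```

```bash
python3 -m handwheel '0 0 50 0 0 0 62;0 0 80 0 0 0 62;0 0 80 0 0 0 62;0 0 80 0 0 0 62'; python3 - <<'E'
from h import *
seq([(495,91,4,89)])
f=grab_frame("top"); save(f,"t2.png",(270,190,370,270),6);f=grab_frame("side"); save(f,"s2.png",(230,180,360,290),6)
E
```

```text
clock: 2.6
tcp_pos: [0.4953, 0.0916, 0.0592]
orientation: [2.239, 2.203, 0.002]
contact_force: [0.4, 1.1, 0.6]
grip_width: 0.0621
tcp [495.3  91.6  59.2] yaw 89.1 tilt [0.  0.1] t 2.6
(495, 91, 4) -> -0.6 -0.4 55.2 | 0.1 -0.0 0.1
```

View pics/s2.png

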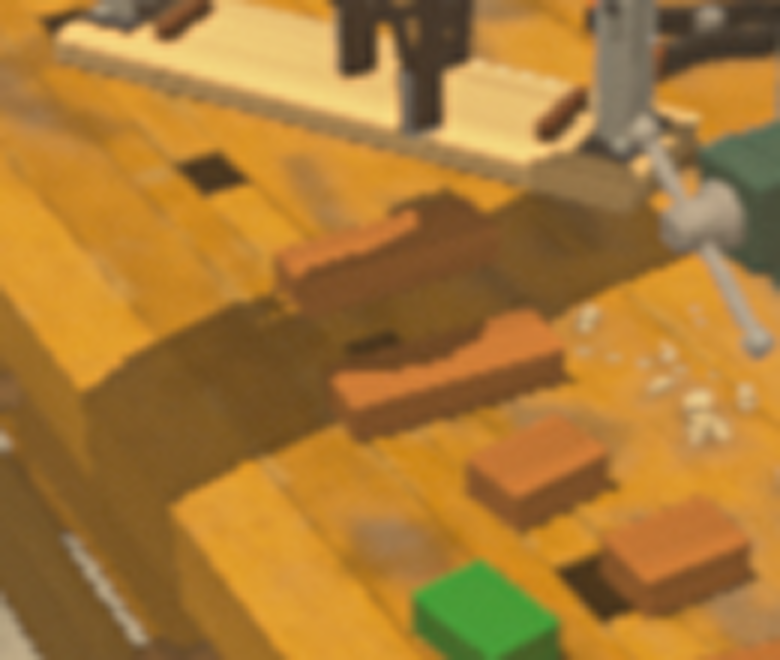

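```bash
python3 -m handwheel '0 0 40 0 0 0 62;0 0 55 0 0 0 62;0 0 55 0 0 0 62;0 0 55 0 0 0 30;0 0 55 0 0 0 30;0 0 55 0 0 0 30;0 0 55 0 0 0 30;0 0 55 0 0 0 30' 60; python3 -m handwheel '0 0 -20 0 0 0 30;0 0 -60 0 0 0 30;0 0 -110 0 0 0 30;0 0 -110 0 0 0 30;0 0 -110 0 0 0 30'; python3 - <<'E'
from h import *
p=pw(0,.058,0)*1000
seq([(p[0],p[1],120,31.7),(p[0],p[1],22,31.7)])
f=grab_frame("side"); save(f,"s3.png",(200,130,360,260),5)
E
```

```text
clock: 3.7
tcp_pos: [0.4947, 0.0908, 0.0032]
orientation: [2.24, 2.203, 0.0]
contact_force: [-0.1, 0.2, 0.6]
grip_width: 0.0298
clock: 4.32
tcp_pos: [0.4943, 0.0908, 0.1128]
orientation: [-2.24, -2.203, 0.0]
contact_force: [-0.3, 0.7, -0.2]
grip_width: 0.0298
tcp [494.3  90.8 112.8] yaw 89.0 tilt [ 0. -0.] t 4.325
(np.float64(537.7226442378085), np.float64(304.147044346595), 120) -> 214.0 39.9 -7.1 | -0.0 -0.0 57.3
(np.float64(537.7226442378085), np.float64(304.147044346595), 22) -> 214.0 39.9 90.9 | -0.0 -0.0 57.3
```

View pics/s3.png

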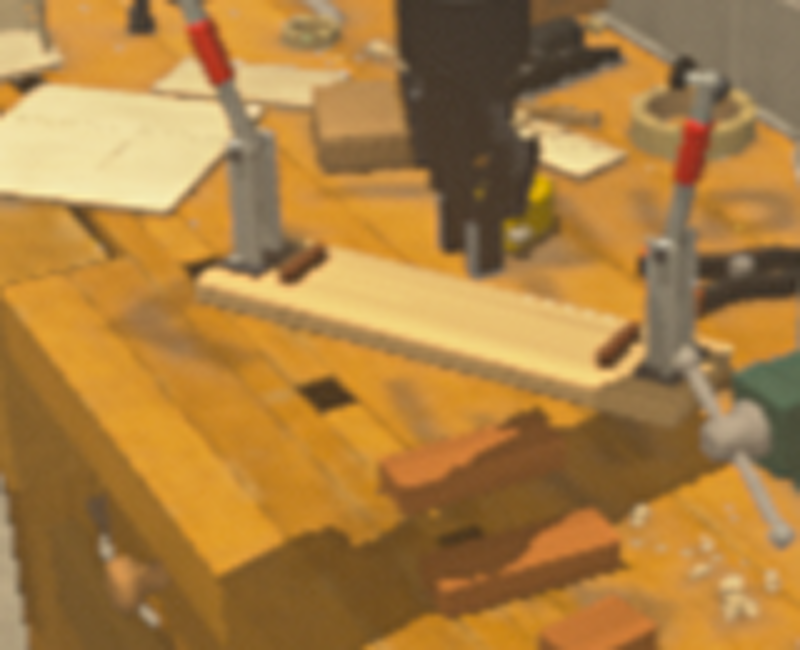

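```bash
python3 - <<'E'
from h import *
f=grab_frame("side"); print(proj(f,(.4943,.0908,.1128)))
for z in (0,.022): print(proj(f,(.495,.091,z)))
blocks()
f=grab_frame("top"); print(proj(f,(.4943,.0908,.1128))); save(f,"t3.png",(270,180,370,270),6)
print(readout.get_obs()["grip_width"])
E
```

```text
[293.7779381  192.48707002]
[294.90750414 225.00466135]
[294.72844639 218.85372799]
{'rect': (662.3, -252.0), 'cen': (661.6, -252.0), 'L': 203.8, 'W': 42.7, 'yaw': -89.9, 'pix': (416.0, 180.0)}
{'rect': (478.0, -273.6), 'cen': (478.1, -274.0), 'L': 113.8, 'W': 44.1, 'yaw': 78.7, 'pix': (424.0, 234.0)}
{'rect': (470.2, -14.9), 'cen': (469.7, -14.3), 'L': 111.7, 'W': 40.5, 'yaw': 88.9, 'pix': (347.0, 237.0)}
{'rect': (488.2, -182.0), 'cen': (488.1, -181.4), 'L': 57.7, 'W': 40.4, 'yaw': 88.5, 'pix': (396.0, 231.0)}
{'rect': (467.9, -101.1), 'cen': (467.5, -100.9), 'L': 56.6, 'W': 41.0, 'yaw': -83.1, 'pix': (373.0, 237.0)}
[315.55371025 230.08600325]
0.03005473594294662
```

View pics/t3.png

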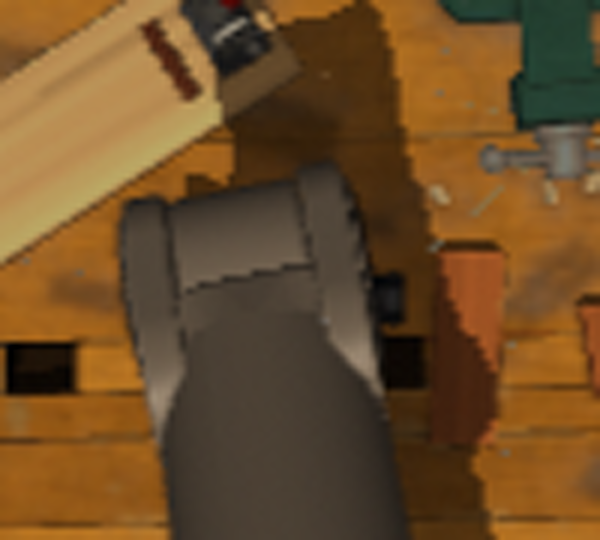

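```bash
python3 -m handwheel '0 0 0 0 0 0 0;0 0 0 0 0 0 0;0 0 0 0 0 0 0;0 0 0 0 0 0 0' ; python3 - <<'E'
from h import *
o=readout.get_obs(); print(o["tcp_pos"],o["grip_width"])
f=grab_frame("side"); p=o["tcp_pos"]; print(proj(f,p))
draw(f,"s4.png",[[p,p+[0,0,.05]],[p-[0,.02,0],p+[0,.02,0]],[[.495,.091,0],[.495,.091,.022]]],(240,140,350,250),6)
E
```

```text
clock: 5.03
tcp_pos: [0.4947, 0.0907, 0.1131]
orientation: [-2.24, -2.203, -0.0]
contact_force: [1.3, 0.1, -0.1]
grip_width: -0.0002
[0.49465489 0.09072269 0.11308147] -0.00022385256824672596
[293.89573332 192.38350586]
```

View pics/s4.png

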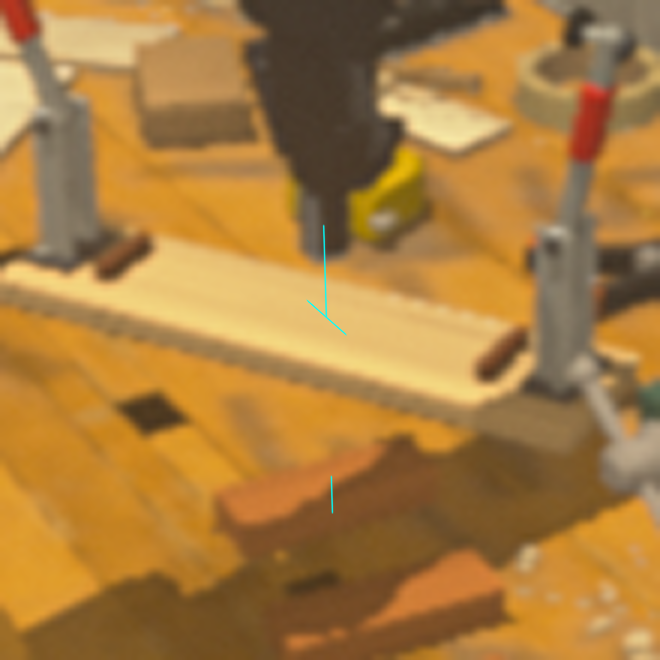

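```bash
python3 -m handwheel '-52 0 0 0 0 0 0;-52 0 0 0 0 0 0;-52 0 50 0 0 0 0;-52 0 98 0 0 0 0;-52 0 98 0 0 0 0;-52 0 98 0 0 0 0;-52 0 98 0 0 0 0' ; python3 - <<'E'
from h import *
o=readout.get_obs(); print(o["tcp_pos"],o["grip_width"])
f=grab_frame("side"); p=o["tcp_pos"]; print(proj(f,p))
draw(f,"s5.png",[[p,p+[0,0,.05]],[p-[0,.02,0],p+[0,.02,0]],[[.495,.091,0],[.495,.091,.022]]],(240,140,350,250),6)
f=grab_frame("top"); save(f,"t5.png",(270,180,370,270),6)
E
```

```text
clock: 5.95
tcp_pos: [0.4954, 0.0392, 0.017]
orientation: [2.239, 2.201, 0.005]
contact_force: [0.5, 0.1, 0.4]
grip_width: -0.0002
[0.49542802 0.03917312 0.01699631] -0.00015062048937196896
[303.22068245 228.34225265]
```

View pics/s5.png

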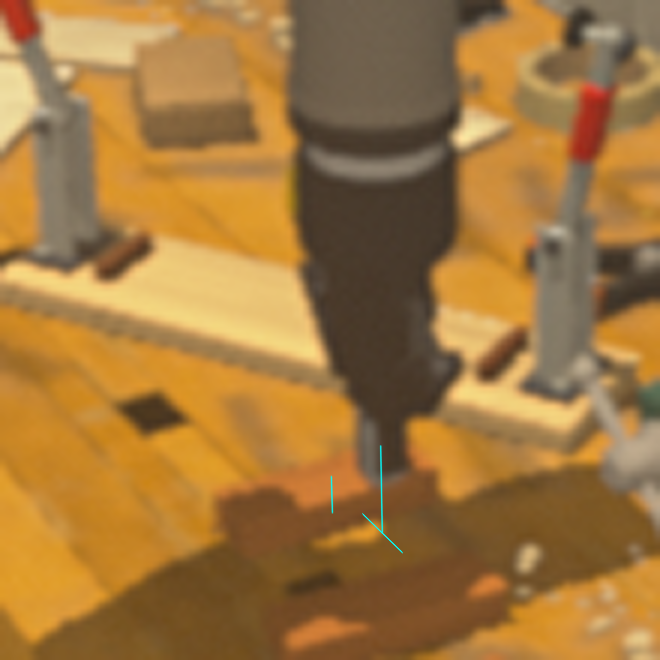

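View pics/t5.png

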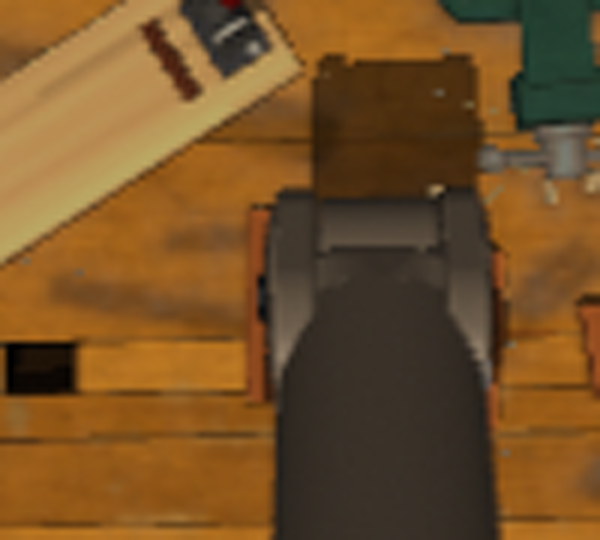

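```bash
python3 -m handwheel '0 0 6 0 0 0 0;0 0 12 0 0 0 0;0 0 14 0 0 0 0;0 0 14 0 0 0 0'; python3 -m handwheel '0 0 3 0 0 0 0;0 0 6 0 0 0 0;0 0 6 0 0 0 0' ;python3 -m handwheel '0 0 3 0 0 0 0;0 0 6 0 0 0 0;0 0 6 0 0 0 0'
```

```text
clock: 6.55
tcp_pos: [0.4935, 0.0387, 0.0007]
orientation: [-2.24, -2.202, 0.001]
contact_force: [0.2, -0.1, 0.8]
grip_width: -0.0
clock: 6.92
tcp_pos: [0.4936, 0.0387, -0.0052]
orientation: [-2.24, -2.202, 0.001]
contact_force: [-0.2, -0.4, -0.5]
grip_width: 0.0002
clock: 7.3
tcp_pos: [0.4935, 0.0387, -0.0112]
orientation: [-2.24, -2.202, 0.001]
contact_force: [-0.9, 0.2, 0.1]
grip_width: 0.0001
```

```bash
for i in 1; do python3 -m handwheel '0 0 2 0 0 0 0;0 0 4 0 0 0 0;0 0 4 0 0 0 0'; python3 -m handwheel '0 0 2 0 0 0 0;0 0 4 0 0 0 0;0 0 4 0 0 0 0'; python3 -m handwheel '0 0 2 0 0 0 0;0 0 2 0 0 0 0';  python3 -m handwheel '0 0 2 0 0 0 0;0 0 2 0 0 0 0'; done
```

```text
clock: 7.68
tcp_pos: [0.4936, 0.0387, -0.0151]
orientation: [-2.24, -2.202, 0.0]
contact_force: [0.3, 0.7, -0.0]
grip_width: -0.0002
clock: 8.05
tcp_pos: [0.4936, 0.0387, -0.0191]
orientation: [-2.24, -2.203, 0.0]
contact_force: [-0.4, 0.4, -0.4]
grip_width: -0.0001
clock: 8.3
tcp_pos: [0.4937, 0.0387, -0.021]
orientation: [-2.24, -2.203, 0.0]
contact_force: [-0.0, 0.8, -0.8]
grip_width: 0.0003
clock: 8.55
tcp_pos: [0.4937, 0.0387, -0.023]
orientation: [-2.24, -2.202, 0.0]
contact_force: [-0.6, 0.3, -0.1]
grip_width: 0.0003
```

```bash
python3 -m handwheel '0 0 2 0 0 0 0;0 0 2 0 0 0 0'; python3 -m handwheel '0 0 2 0 0 0 0;0 0 2 0 0 0 0';python3 -m handwheel '0 0 1 0 0 0 0;0 0 1 0 0 0 0';python3 -m handwheel '0 0 1 0 0 0 0;0 0 1 0 0 0 0'; python3 - <<'E'
from h import *
o=readout.get_obs(); print(o["tcp_pos"],o["grip_width"])
f=grab_frame("side"); p=o["tcp_pos"]; print(proj(f,p))
draw(f,"s6.png",[[p,p+[0,0,.05]],[p-[0,.02,0],p+[0,.02,0]],[[.495,.091,0],[.495,.091,.022]]],(240,140,350,250),6)
E
```

```text
clock: 8.8
tcp_pos: [0.4937, 0.0387, -0.025]
orientation: [-2.24, -2.202, 0.0]
contact_force: [-0.3, 0.1, -0.6]
grip_width: -0.0001
clock: 9.05
tcp_pos: [0.4937, 0.0387, -0.027]
orientation: [-2.24, -2.202, 0.0]
contact_force: [-0.5, -1.1, -0.6]
grip_width: 0.0001
clock: 9.3
tcp_pos: [0.4937, 0.0387, -0.028]
orientation: [-2.24, -2.202, 0.0]
contact_force: [0.4, 0.3, -0.0]
grip_width: 0.0003
clock: 9.55
tcp_pos: [0.4937, 0.0388, -0.029]
orientation: [-2.24, -2.203, 0.0]
contact_force: [-0.3, 0.5, 0.2]
grip_width: 0.0001
[ 0.49371281  0.03876408 -0.02897118] 5.91573320882992e-05
[303.02229271 241.51216284]
```

View pics/s6.png

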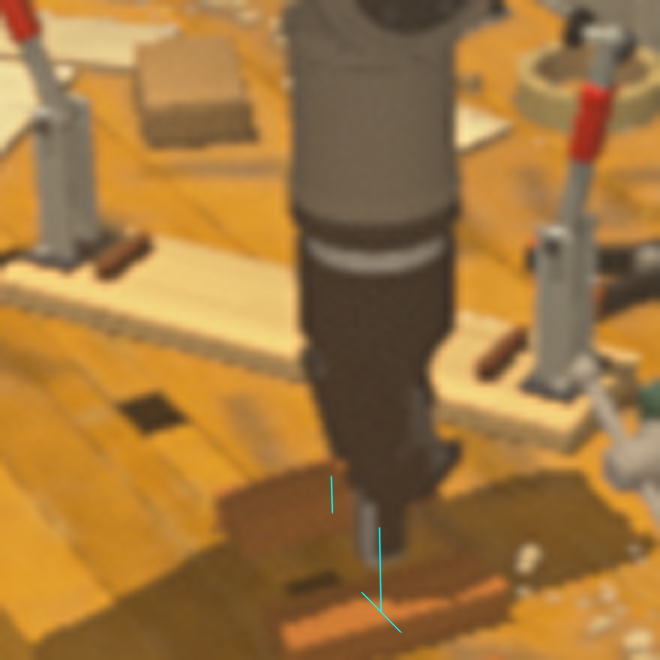

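```bash
for i in 1; do python3 -m handwheel '0 0 1 0 0 0 0;0 0 1 0 0 0 0'; python3 -m handwheel '0 0 1 0 0 0 0;0 0 1 0 0 0 0';python3 -m handwheel '0 0 1 0 0 0 0;0 0 1 0 0 0 0';python3 -m handwheel '0 0 1 0 0 0 0;0 0 1 0 0 0 0'; done
```

```text
clock: 9.85
tcp_pos: [0.4937, 0.0387, -0.03]
orientation: [-2.24, -2.203, 0.0]
contact_force: [-0.6, -0.7, -0.0]
grip_width: -0.0002
clock: 10.1
tcp_pos: [0.4937, 0.0387, -0.031]
orientation: [-2.24, -2.203, 0.0]
contact_force: [0.0, 0.2, 0.4]
grip_width: 0.0003
clock: 10.35
tcp_pos: [0.4937, 0.0387, -0.032]
orientation: [-2.24, -2.203, 0.0]
contact_force: [0.4, -1.0, -0.5]
grip_width: 0.0002
clock: 10.6
tcp_pos: [0.4937, 0.0387, -0.033]
orientation: [-2.24, -2.203, 0.0]
contact_force: [-0.6, -0.2, 0.1]
grip_width: -0.0003
```

```bash
for i in 1; do python3 -m handwheel '0 0 1 0 0 0 0;0 0 1 0 0 0 0'; python3 -m handwheel '0 0 1 0 0 0 0;0 0 1 0 0 0 0';python3 -m handwheel '0 0 1 0 0 0 0;0 0 1 0 0 0 0';python3 -m handwheel '0 0 1 0 0 0 0;0 0 1 0 0 0 0'; done
```

```text
clock: 10.85
tcp_pos: [0.4938, 0.0388, -0.0331]
orientation: [-2.24, -2.202, -0.0]
contact_force: [-2.6, 0.6, 12.0]
grip_width: 0.0
clock: 11.1
tcp_pos: [0.4938, 0.0388, -0.0332]
orientation: [-2.24, -2.201, -0.001]
contact_force: [-6.9, -0.1, 26.1]
grip_width: 0.0002
clock: 11.35
tcp_pos: [0.4938, 0.0388, -0.0333]
orientation: [-2.24, -2.201, -0.002]
contact_force: [-10.1, -0.5, 39.7]
grip_width: 0.0
clock: 11.6
tcp_pos: [0.4938, 0.0388, -0.0334]
orientation: [-2.24, -2.2, -0.002]
contact_force: [-13.7, -0.8, 54.7]
grip_width: 0.0001
```

```bash
python3 -m handwheel '0 0 -3 0 0 0 0;0 0 -30 0 0 0 62;0 0 -90 0 0 0 62;26 0 -90 0 0 0 62;52 0 -90 0 0 0 62;52 0 -90 0 0 0 62;52 0 -90 0 0 0 62;52 0 -90 0 0 0 62;52 0 -90 0 0 0 62'; python3 - <<'E'
from h import *
seq([(495,91,4-33,89)])
blocks()
E
```

```text
clock: 12.72
tcp_pos: [0.4946, 0.0898, 0.053]
orientation: [2.242, 2.201, -0.001]
contact_force: [0.3, 0.4, 0.7]
grip_width: 0.0619
tcp [494.6  89.8  53. ] yaw 89.0 tilt [-0. -0.] t 12.725
(495, 91, -29) -> 1.2 0.4 82.0 | -0.0 0.0 -0.0
{'rect': (662.3, -251.8), 'cen': (661.6, -251.8), 'L': 203.8, 'W': 42.7, 'yaw': -89.8, 'pix': (416.0, 180.0)}
{'rect': (478.2, -274.0), 'cen': (478.1, -274.0), 'L': 114.4, 'W': 43.6, 'yaw': 78.8, 'pix': (424.0, 234.0)}
{'rect': (469.7, -14.0), 'cen': (469.6, -13.7), 'L': 112.3, 'W': 42.2, 'yaw': 86.0, 'pix': (347.0, 237.0)}
{'rect': (488.2, -182.0), 'cen': (488.2, -181.3), 'L': 57.7, 'W': 40.4, 'yaw': 88.5, 'pix': (396.0, 231.0)}
{'rect': (467.2, -101.6), 'cen': (467.5, -100.6), 'L': 53.9, 'W': 43.7, 'yaw': 89.2, 'pix': (373.0, 237.0)}
```

```bash
python3 -m handwheel '1 0 30 0 0 0 62;1 0 48 0 0 0 62;1 0 48 0 0 0 62;1 0 48 0 0 0 62'; python3 - <<'E'
from h import *
o=readout.get_obs(); print(o["tcp_pos"],o["grip_width"],o["contact_force"])
f=grab_frame("side"); p=o["tcp_pos"]+[0,0,.033]; print(proj(f,p))
draw(f,"s7.png",[[p,p+[0,0,.05]],[p-[0,.03,0],p+[0,.03,0]],[[.495,.091,0],[.495,.091,.022]]],(250,170,340,250),8)
E
```

```text
clock: 13.28
tcp_pos: [0.4952, 0.0916, 0.0056]
orientation: [2.24, 2.202, 0.001]
contact_force: [-0.2, 0.1, -0.1]
grip_width: 0.062
[0.49517021 0.09155877 0.00563593] 0.062049076473795456 [-0.24484553  0.13369869 -0.14873119]
[294.55366094 214.03850779]
```

View pics/s7.png

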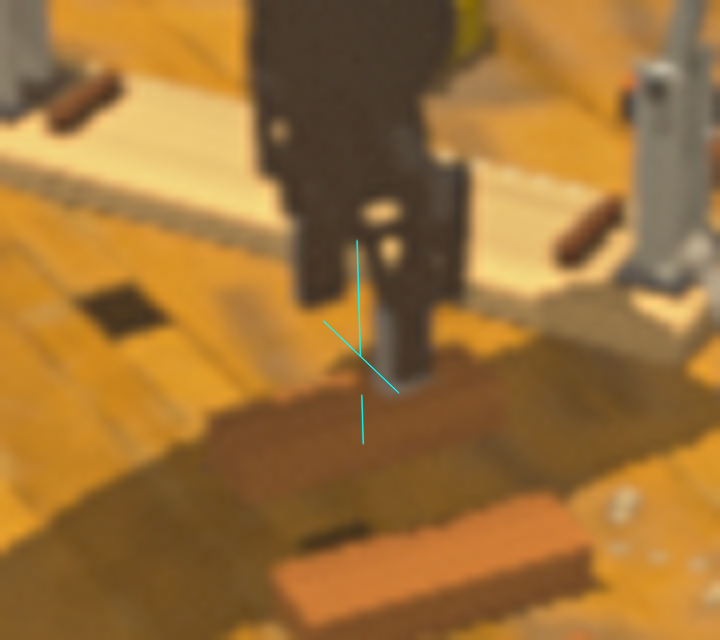

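```bash
python3 -m handwheel '0 0 20 0 0 0 62;0 0 35 0 0 0 62;0 0 35 0 0 0 62;0 0 35 0 0 0 30;0 0 35 0 0 0 30;0 0 35 0 0 0 30;0 0 35 0 0 0 30' 60; python3 - <<'E'
from h import *
o=readout.get_obs(); print(o["tcp_pos"],o["grip_width"],o["contact_force"])
f=grab_frame("side"); p=o["tcp_pos"]+[0,0,.033]; print(proj(f,p))
draw(f,"s8.png",[],(250,170,340,250),8)
E
```

```text
clock: 14.2
tcp_pos: [0.4953, 0.0919, -0.0291]
orientation: [2.24, 2.202, 0.002]
contact_force: [-1.1, -0.1, 6.6]
grip_width: 0.0365
[ 0.49534575  0.09185695 -0.02910605] 0.036539469124458934 [-1.12393419 -0.13028448  6.61912827]
[294.84376632 223.76008272]
```

View pics/s8.png

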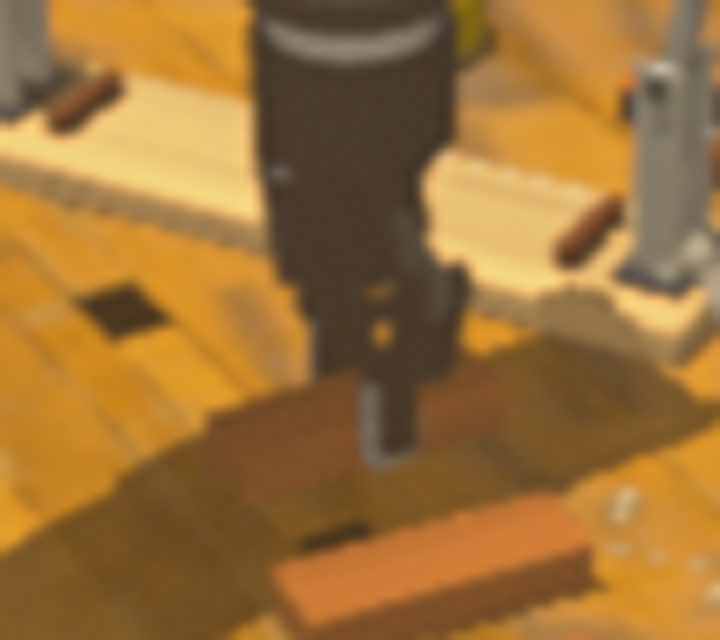

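```bash
python3 -m handwheel '0 0 -30 0 0 0 30;0 0 -70 0 0 0 30;0 0 -110 0 0 0 30;0 0 -110 0 0 0 30;0 0 -110 0 0 0 30'; python3 - <<'E'
from h import *
p=pw(0,.058,0)*1000
seq([(p[0],p[1],80,31.7),(p[0],p[1],22-33,31.7)])
f=grab_frame("side"); save(f,"s9.png",(200,130,360,260),5)
E
```

```text
clock: 14.88
tcp_pos: [0.4941, 0.0918, 0.0797]
orientation: [-2.24, -2.203, 0.0]
contact_force: [0.2, 0.5, -1.6]
grip_width: 0.0362
tcp [494.1  91.8  79.7] yaw 89.0 tilt [ 0. -0.] t 14.875
(np.float64(537.7226442378085), np.float64(304.147044346595), 80) -> 213.1 40.0 -0.3 | -0.0 0.0 57.3
(np.float64(537.7226442378085), np.float64(304.147044346595), -11) -> 213.0 40.1 90.7 | -0.0 0.0 57.3
```

View pics/s9.png

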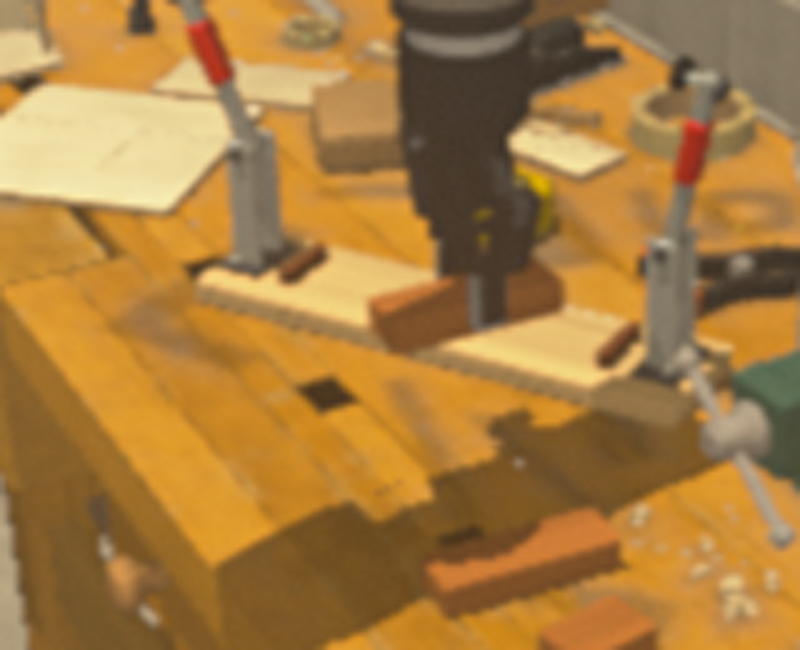

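```bash
python3 -m handwheel '53 10 -10 0 0 10 30;106 20 -20 0 0 20 30;160 30 -20 0 0 30 30;200 38 -20 0 0 40 30;213 40 -10 0 0 50 30;213 40 20 0 0 57.3 30;213 40 50 0 0 57.3 30;213 40 70 0 0 57.3 30;213 40 70 0 0 57.3 30;213 40 70 0 0 57.3 30'; python3 - <<'E'
from h import *
o=readout.get_obs();print(o["grip_width"])
p=pw(0,.058,0)*1000
seq([(p[0],p[1],-10,31.7)])
f=grab_frame("side"); draw(f,"s10.png",bedlines(),(225,120,365,225),5.7)
f=grab_frame("top"); draw(f,"t10.png",bedlines(),(195,160,330,260),5.9)
E
```

```text
clock: 16.18
tcp_pos: [0.5389, 0.304, 0.0107]
orientation: [-3.022, -0.858, -0.001]
contact_force: [-0.5, 0.3, -0.2]
grip_width: 0.0368
0.036784558193979446
tcp [538.9 304.   10.7] yaw 31.7 tilt [0. 0.] t 16.175
(np.float64(537.7226442378085), np.float64(304.147044346595), -10) -> -1.0 -0.8 20.7 | 0.0 -0.0 0.0
```

View pics/s10.png

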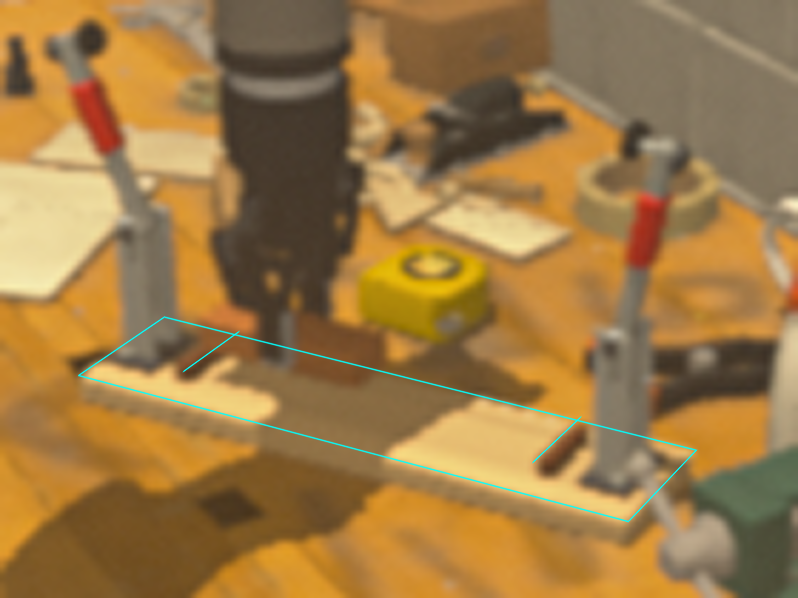

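View pics/t10.png

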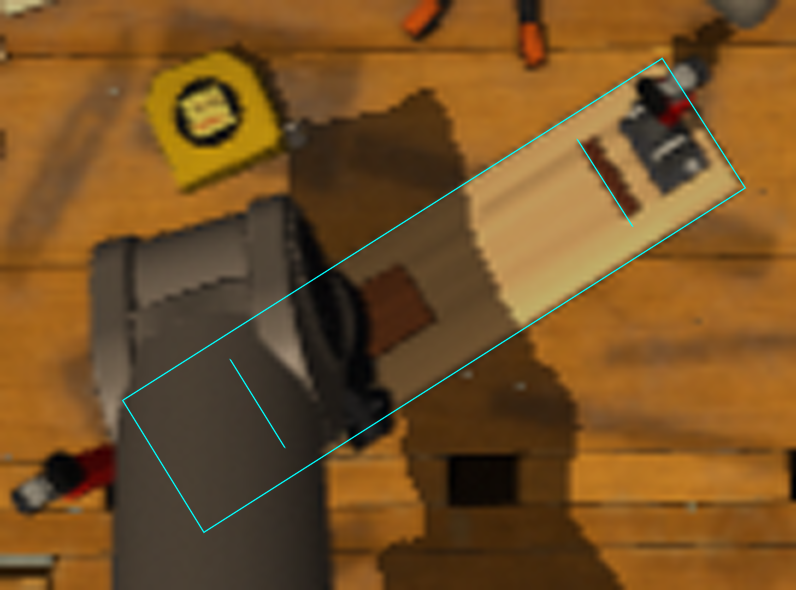

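```bash
python3 -m handwheel '-0.7 0 10 0 0 0 30;-0.7 0 18 0 0 0 30;-0.7 0 20.5 0 0 0 30;-0.7 0 20.5 0 0 0 30;-0.7 0 20.5 0 0 0 30'; python3 -m handwheel '0 0 0 0 0 0 62;0 0 0 0 0 0 62;0 0 0 0 0 0 62;0 0 -40 0 0 0 62;0 0 -90 0 0 0 62;0 0 -110 0 0 0 62;0 0 -110 0 0 0 62;0 0 -110 0 0 0 62;0 0 -110 0 0 0 62'; python3 - <<'E'
from h import *
seq([(470,-14.3,60,89),(470,-14.3,-29,89)])
E
```

```text
clock: 16.9
tcp_pos: [0.5378, 0.3037, -0.0104]
orientation: [3.022, 0.859, 0.0]
contact_force: [0.1, 0.3, -1.5]
grip_width: 0.0368
clock: 18.02
tcp_pos: [0.5366, 0.3032, 0.098]
orientation: [3.021, 0.859, -0.004]
contact_force: [1.1, 0.8, -1.0]
grip_width: 0.0615
tcp [536.6 303.2  98. ] yaw 31.7 tilt [-0.2  0. ] t 18.025
(470, -14.3, 60) -> -223.6 234.9 38.6 | -0.1 0.2 -57.3
(470, -14.3, -29) -> -223.3 234.9 127.6 | -0.1 0.2 -57.3
```

```bash
python3 -m handwheel '-45 45 0 0 0 -10 62;-90 90 0 0 0 -20 62;-130 135 0 0 0 -30 62;-170 175 0 0 0 -40 62;-225 235 20 0 0 -50 62;-225 235 39 0 0 -57.3 62;-225 235 39 0 0 -57.3 62;-225 235 39 0 0 -57.3 62;-225 235 39 0 0 -57.3 62;-225 235 39 0 0 -57.3 62'; python3 - <<'E'
from h import *
seq([(470,-14.3,-29.5,89)])
f=grab_frame("side"); draw(f,"s11.png",bedlines(),(225,120,365,225),5.7)
f=grab_frame("top"); draw(f,"t11.png",bedlines(),(195,160,330,260),5.9); m=redwood(f).astype(np.uint8); m=cv2.morphologyEx(m,cv2.MORPH_OPEN,np.ones((3,3)))
for c in comps(m,100,900): print(planerect(f,c,.029))
print(pw(0,.058,0))
E
```

```text
clock: 19.27
tcp_pos: [0.4705, -0.0135, 0.061]
orientation: [2.238, 2.204, 0.001]
contact_force: [0.9, 0.6, -0.1]
grip_width: 0.0621
tcp [470.5 -13.5  61. ] yaw 89.1 tilt [0. 0.] t 19.275
(470, -14.3, -29.5) -> -0.9 -0.5 90.5 | 0.0 -0.0 0.1
{'rect': (892.8, 17.5), 'cen': (np.float64(892.0), np.float64(16.8)), 'L': 80.2, 'W': 30.6, 'yaw': 89.0, 'pix': (np.float64(336.0), np.float64(114.0))}
{'rect': (886.9, -113.0), 'cen': (np.float64(886.0), np.float64(-114.9)), 'L': 80.1, 'W': 23.6, 'yaw': 88.6, 'pix': (np.float64(375.0), np.float64(115.0))}
{'rect': (898.0, 207.2), 'cen': (np.float64(898.0), np.float64(206.9)), 'L': 72.2, 'W': 62.8, 'yaw': -1.0, 'pix': (np.float64(281.0), np.float64(114.0))}
{'rect': (660.1, -248.5), 'cen': (np.float64(660.2), np.float64(-248.3)), 'L': 201.5, 'W': 42.4, 'yaw': -89.7, 'pix': (np.float64(416.0), np.float64(180.0))}
{'rect': (535.3, 311.8), 'cen': (np.float64(536.7), np.float64(310.1)), 'L': 126.0, 'W': 41.9, 'yaw': 31.5, 'pix': (np.float64(251.0), np.float64(219.0))}
{'rect': (478.2, -270.5), 'cen': (np.float64(477.9), np.float64(-270.4)), 'L': 113.1, 'W': 42.5, 'yaw': 78.8, 'pix': (np.float64(424.0), np.float64(234.0))}
{'rect': (488.1, -179.3), 'cen': (np.float64(487.9), np.float64(-178.7)), 'L': 57.1, 'W': 39.9, 'yaw': 88.5, 'pix': (np.float64(396.0), np.float64(231.0))}
{'rect': (-20.7, 1059.6), 'cen': (np.float64(-25.3), np.float64(1065.6)), 'L': 133.0, 'W': 60.9, 'yaw': -0.5, 'pix': (np.float64(25.0), np.float64(391.0))}
[0.53772264 0.30414704 0.        ]
```

View pics/t11.png

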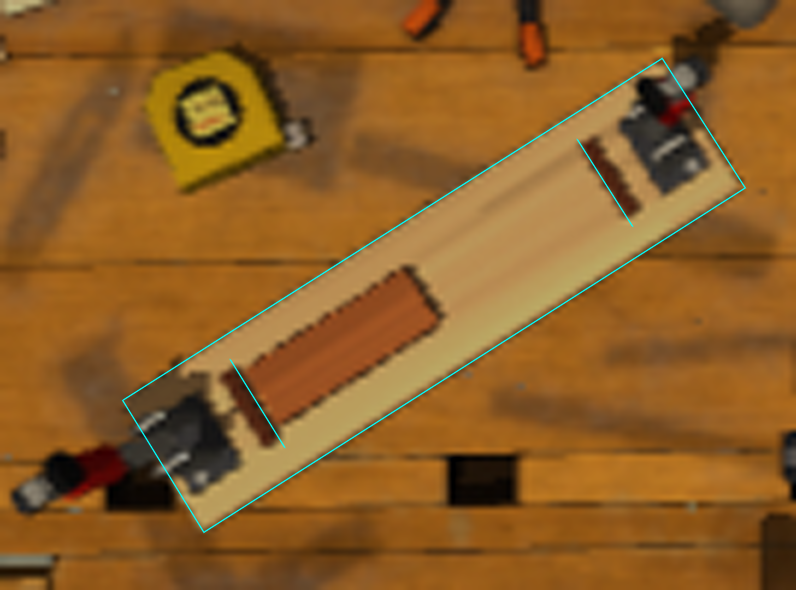

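```bash
cat >> h.py <<'E'
def axes():
    a=np.deg2rad(PRESS["yaw"]); return np.array([np.cos(a),np.sin(a),0]),np.array([-np.sin(a),np.cos(a),0])
def chk(f,yc,half,ztop,hw=.019,rng=.008):
    """edges of block top: x edges at several y, and y end edges"""
    ex,ey=axes()
    for sx in(-1,1):
        print("x%+d"%sx,["%.1f/%.0f"%edge(f,pw(sx*hw,yc+k*half,ztop),ex,rng) for k in(-.7,-.35,0,.35,.7)])
    for sy in(-1,1):
        print("y%+d"%sy,["%.1f/%.0f"%edge(f,pw(k*hw,yc+sy*half,ztop),ey,rng) for k in(-.7,-.35,0,.35,.7)])
E
python3 - <<'E'
from h import *
ex,ey=axes()
f=grab_frame("top"); chk(f,.058,.055,.040)
f=grab_frame("side"); chk(f,.058,.055,.040)
def box(yc,half,z): return [[pw(x,yc+y,z) for x,y in((-.019,-half),(.019,-half),(.019,half),(-.019,half),(-.019,-half))]]
f=grab_frame("top"); draw(f,"t12.png",box(.058,.055,.04),(205,190,285,250),9)
f=grab_frame("side"); draw(f,"s12.png",box(.058,.055,.04)+bedlines(),(225,150,305,210),9)
E
```

```text
x-1 ['-2.5/2', '-1.7/2', '-2.5/3', '-1.2/3', '-1.9/3']
x+1 ['1.2/2', '1.7/2', '2.3/3', '2.8/2', '1.7/2']
y-1 ['-3.7/3', '-4.3/3', '-3.2/2', '-3.9/3', '-2.7/3']
y+1 ['0.9/2', '2.4/2', '1.9/2', '2.0/1', '1.9/1']
x-1 ['0.3/1', '-0.3/1', '-4.5/1', '-4.4/1', '0.8/1']
x+1 ['1.2/2', '-6.3/0', '0.1/0', '-8.0/0', '5.6/0']
y-1 ['-0.3/1', '-0.1/2', '3.6/2', '7.3/2', '8.0/2']
y+1 ['1.3/1', '5.3/1', '6.9/0', '4.5/0', '8.0/0']
```

View pics/t12.png

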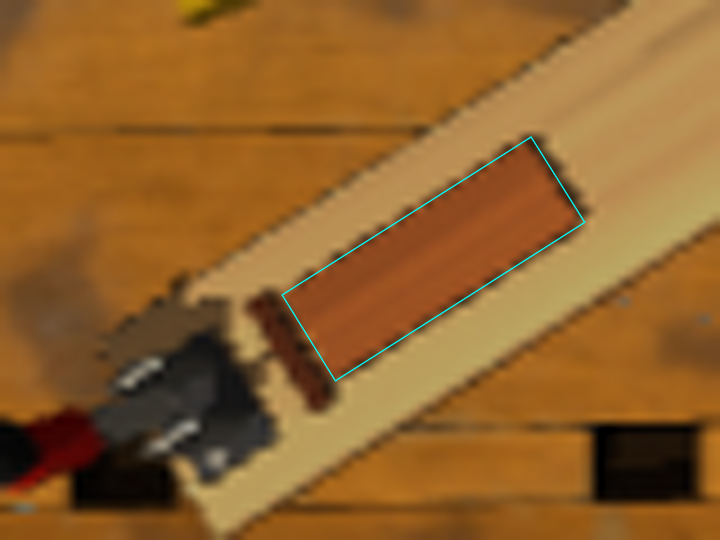

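View pics/s12.png

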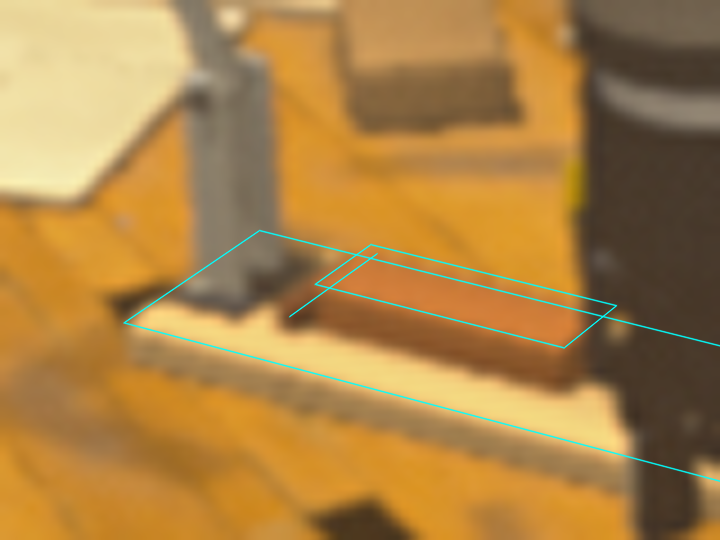

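```bash
sed -i 's/c=np.array(\[.5682,.2548\])/c=np.array([.5687,.2539])/' h.py; python3 -m handwheel '0 0 45 0 0 0 62;0 0 80 0 0 0 62;0 0 90 0 0 0 62;0 0 90 0 0 0 62;0 0 90 0 0 0 30;0 0 90 0 0 0 30;0 0 90 0 0 0 30;0 0 90 0 0 0 30' 60;  python3 -m handwheel '0 0 -30 0 0 0 30;0 0 -70 0 0 0 30;0 0 -110 0 0 0 30;0 0 -110 0 0 0 30;0 0 -110 0 0 0 30;0 0 -110 0 0 0 30';python3 - <<'E'
from h import *
p=pw(0,-.058,0)*1000
seq([(p[0],p[1],80,31.7),(p[0],p[1],-11,31.7)])
f=grab_frame("side"); save(f,"s13.png",(220,130,380,260),5)
E
```

```text
clock: 20.58
tcp_pos: [0.4711, -0.0145, -0.028]
orientation: [2.239, 2.201, 0.004]
contact_force: [-2.0, 0.2, 8.5]
grip_width: 0.0371
clock: 21.32
tcp_pos: [0.469, -0.0146, 0.0797]
orientation: [-2.239, -2.202, 0.002]
contact_force: [0.8, 0.9, -0.9]
grip_width: 0.0364
tcp [469.  -14.6  79.7] yaw 89.0 tilt [-0.  -0.1] t 21.325
(np.float64(599.1773557621916), np.float64(204.55295565340504), 80) -> 221.3 126.5 -0.6 | -0.1 0.1 57.3
(np.float64(599.1773557621916), np.float64(204.55295565340504), -11) -> 221.3 126.7 90.4 | -0.1 0.1 57.3
```

View pics/s13.png

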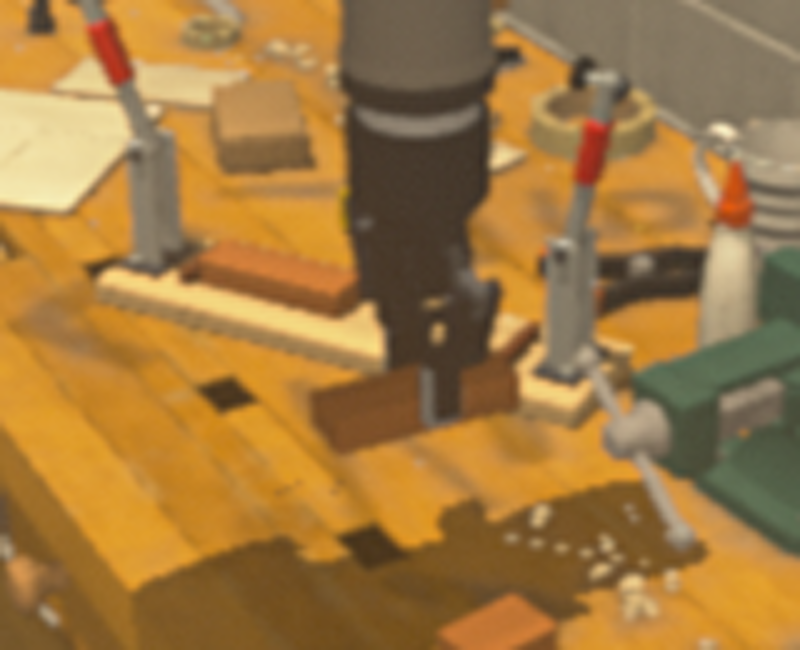

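```bash
python3 -m handwheel '55 0 -10 0 0 10 30;110 0 -20 0 0 20 30;165 20 -20 0 0 30 30;205 50 -20 0 0 40 30;221 90 -20 0 0 50 30;221 126 0 0 0 57.3 30;221 126 40 0 0 57.3 30;221 126 70 0 0 57.3 30;221 126 70 0 0 57.3 30;221 126 70 0 0 57.3 30;221 126 70 0 0 57.3 30'; python3 - <<'E'
from h import *
o=readout.get_obs();print(o["grip_width"])
p=pw(0,-.058,0)*1000
seq([(p[0],p[1],-10,31.7)])
f=grab_frame("side"); draw(f,"s14.png",bedlines(),(225,120,365,225),5.7)
E
```

```text
clock: 22.75
tcp_pos: [0.6007, 0.2045, 0.012]
orientation: [-3.022, -0.859, -0.004]
contact_force: [-0.6, 1.1, -0.1]
grip_width: 0.0365
0.036502836370179724
tcp [600.7 204.5  12. ] yaw 31.7 tilt [0.1 0. ] t 22.75
(np.float64(599.1773557621916), np.float64(204.55295565340504), -10) -> -1.3 -0.8 22.0 | 0.0 -0.1 0.0
```

View pics/s14.png

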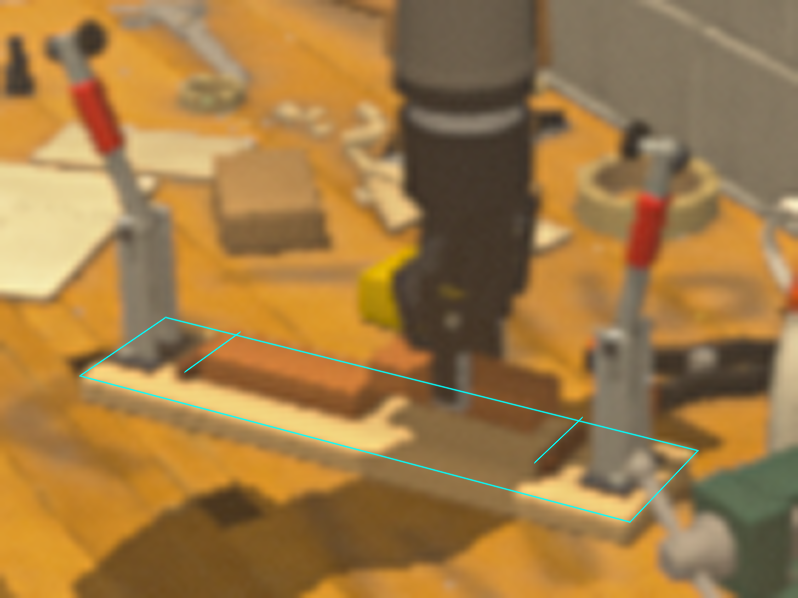

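```bash
python3 -m handwheel '-1 -0.5 10 0 0 0 30;-1 -0.5 18 0 0 0 30;-1 -0.5 21 0 0 0 30;-1 -0.5 21 0 0 0 30;-1 -0.5 21 0 0 0 30'; python3 -m handwheel '0 0 0 0 0 0 62;0 0 0 0 0 0 62;0 0 0 0 0 0 62;0 0 -40 0 0 0 62;0 0 -90 0 0 0 62;0 0 -110 0 0 0 62;0 -30 -110 0 0 0 62;0 -30 -110 0 0 0 62;0 -30 -110 0 0 0 62'; python3 - <<'E'
from h import *
seq([(478,-274,60,78.8),(478,-274,-29,78.8)])
E
```

```text
clock: 23.42
tcp_pos: [0.5978, 0.2042, -0.0098]
orientation: [-3.021, -0.858, 0.002]
contact_force: [-5.9, -0.3, 10.6]
grip_width: 0.0367
clock: 24.55
tcp_pos: [0.5824, 0.2291, 0.099]
orientation: [3.021, 0.859, -0.002]
contact_force: [-0.3, -0.1, 0.7]
grip_width: 0.0619
tcp [582.4 229.1  99. ] yaw 31.7 tilt [-0.1  0. ] t 24.55
(478, -274, 60) -> -353.5 372.9 39.5 | -0.0 0.1 -47.1
(478, -274, -29) -> -353.4 372.9 128.5 | -0.0 0.1 -47.1
```

```bash
python3 -m handwheel '-40 9 0 0 0 -8 62;-80 18 0 0 0 -16 62;-111 30 0 0 0 -24 62;-150 80 0 0 0 -32 62;-190 130 0 0 0 -40 62;-230 185 0 0 0 -47.1 62;-270 240 10 0 0 -47.1 62;-310 300 20 0 0 -47.1 62;-353.5 373 39 0 0 -47.1 62;-353.5 373 39 0 0 -47.1 62;-353.5 373 39 0 0 -47.1 62;-353.5 373 39 0 0 -47.1 62'; python3 -m handwheel '0 0 0 0 0 0 62;0 0 0 0 0 0 62'; python3 - <<'E'
from h import *
seq([(478,-274,-29.5,78.8)])
f=grab_frame("top"); chk(f,-.058,.055,.040)
def box(yc,half,z): return [[pw(x,yc+y,z) for x,y in((-.019,-half),(.019,-half),(.019,half),(-.019,half),(-.019,-half))]]
draw(f,"t15.png",box(-.058,.055,.04)+box(.058,.055,.04),(205,165,315,245),7)
save(f,"t15b.png",(340,150,460,270),5)
E
```

```text
clock: 26.05
tcp_pos: [0.4775, -0.2737, 0.0601]
orientation: [-2.428, -1.992, 0.001]
contact_force: [-0.1, -0.1, -0.4]
grip_width: 0.0621
clock: 26.3
tcp_pos: [0.4787, -0.2722, 0.0607]
orientation: [-2.425, -1.997, -0.001]
contact_force: [1.0, 0.3, 0.1]
grip_width: 0.0623
tcp [ 478.7 -272.2   60.7] yaw 78.9 tilt [0. 0.] t 26.3
(478, -274, -29.5) -> -1.9 -0.3 90.2 | 0.0 -0.0 0.1
x-1 ['-4.7/3', '-4.5/3', '-2.3/2', '-1.7/3', '-1.1/3']
x+1 ['-1.1/2', '-0.7/1', '2.7/2', '2.4/3', '4.3/2']
y-1 ['-3.2/2', '-4.3/2', '-3.6/1', '-4.8/1', '-3.9/2']
y+1 ['3.2/2', '4.4/1', '4.3/1', '2.9/1', '2.5/1']
```

View pics/t15.png

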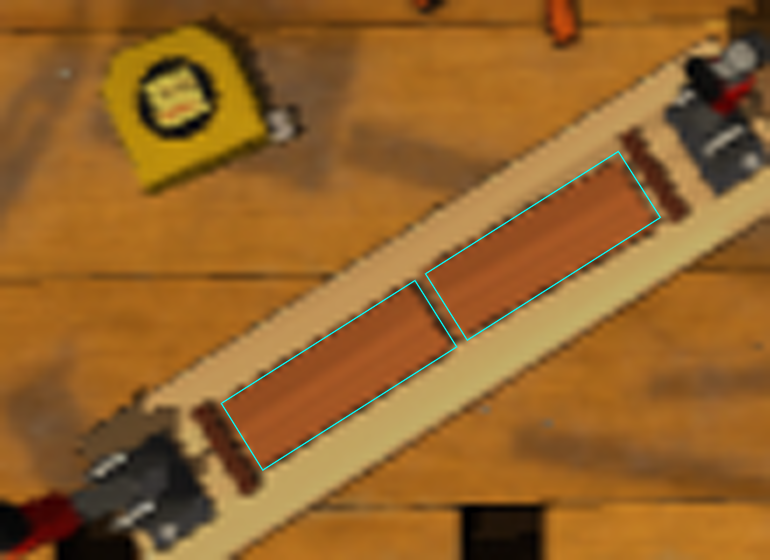

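View pics/t15b.png

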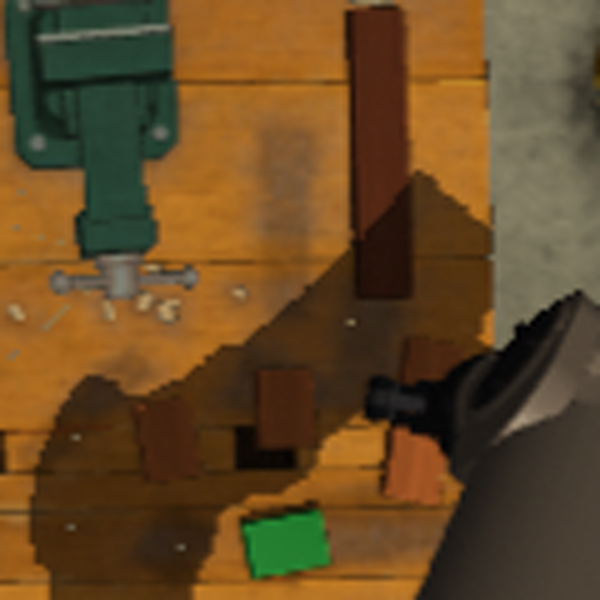

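```bash
python3 - <<'E'
from h import *
p=pw(0,-.058,0)*1000
seq([(500,100,99,31.7),(p[0],p[1],60,31.7),(p[0],p[1],-11,31.7)])
E
```

```text
tcp [ 478.7 -272.4   60.8] yaw 78.9 tilt [0. 0.] t 26.35
(500, 100, 99) -> 369.6 -50.5 -38.1 | 0.0 -0.0 47.2
(np.float64(599.1773557621916), np.float64(204.55295565340504), 60) -> 491.2 26.7 1.0 | 0.0 -0.0 47.2
(np.float64(599.1773557621916), np.float64(204.55295565340504), -11) -> 491.2 26.7 72.0 | 0.0 -0.0 47.2
```

```bash
python3 -m handwheel '60 -5 -38 0 0 8 62;120 -15 -38 0 0 16 62;180 -25 -38 0 0 24 62;240 -30 -38 0 0 32 62;300 -40 -38 0 0 40 62;369 -50 -38 0 0 47.2 62;415 -20 -38 0 0 47.2 62;455 5 -38 0 0 47.2 62;491 27 -20 0 0 47.2 62;491 27 1 0 0 47.2 62;491 27 1 0 0 47.2 62;491 27 1 0 0 47.2 62';  python3 -m handwheel '0 0 0 0 0 0 62;0 0 0 0 0 0 62'; python3 - <<'E'
from h import *
p=pw(0,-.058,0)*1000
seq([(p[0],p[1],-11,31.7)])
E
```

```text
clock: 27.85
tcp_pos: [0.5994, 0.2017, 0.0602]
orientation: [3.023, 0.854, -0.0]
contact_force: [0.6, 0.2, 0.0]
grip_width: 0.0622
clock: 28.1
tcp_pos: [0.6001, 0.2028, 0.0605]
orientation: [-3.022, -0.855, -0.002]
contact_force: [-0.6, -0.5, -0.6]
grip_width: 0.0622
tcp [600.1 202.8  60.5] yaw 31.6 tilt [ 0.1 -0. ] t 28.1
(np.float64(599.1773557621916), np.float64(204.55295565340504), -11) -> 0.1 -2.0 71.5 | -0.0 -0.1 -0.1
```

```bash
python3 -m handwheel '0 -1 35 0 0 0 62;0 -1 60 0 0 0 62;0 -1 69 0 0 0 62;0 -1 69 0 0 0 62;0 -1 69 0 0 0 30;0 -1 69 0 0 0 30;0 -1 69 0 0 0 30;0 -1 69 0 0 0 30;0 -1 69 0 0 0 30' 40; python3 - <<'E'
from h import *
p=pw(0,-.058,0)*1000
seq([(p[0],p[1],-11,31.7)])
E
python3 -m handwheel '0 0 0 0 0 0 45;0 0 0 0 0 0 62;0 0 0 0 0 0 62;0 0 0 0 0 0 62;0 0 -40 0 0 0 62;0 0 -80 0 0 0 62;-60 0 -110 0 0 0 62;-120 20 -110 0 0 0 62;-120 20 -110 0 0 0 62;-120 20 -110 0 0 0 62' ;python3 - <<'E'
from h import *
seq([(478,-274,60,78.8),(478,-274,-29,78.8)])
E
```

```text
clock: 29.22
tcp_pos: [0.6005, 0.2041, -0.0079]
orientation: [-3.022, -0.856, -0.004]
contact_force: [-0.6, 0.1, 6.1]
grip_width: 0.0368
tcp [600.5 204.1  -7.9] yaw 31.6 tilt [0.1 0. ] t 29.225
(np.float64(599.1773557621916), np.float64(204.55295565340504), -11) -> -0.9 -1.1 3.1 | 0.0 -0.1 -0.1
clock: 30.48
tcp_pos: [0.508, 0.1242, 0.1009]
orientation: [-3.022, -0.855, -0.002]
contact_force: [0.3, -0.1, 0.4]
grip_width: 0.0621
tcp [508.  124.2 100.9] yaw 31.6 tilt [ 0.1 -0. ] t 30.475
(478, -274, 60) -> -234.3 323.4 40.5 | 0.0 -0.1 -47.2
(478, -274, -29) -> -234.4 323.5 129.5 | 0.0 -0.1 -47.2
```

```bash
python3 -m handwheel '-40 50 0 0 0 -9 62;-75 100 0 0 0 -18 62;-115 150 0 0 0 -27 62;-155 205 10 0 0 -36 62;-195 260 20 0 0 -45 62;-234 323 40 0 0 -47.2 62;-234 323 40 0 0 -47.2 62;-234 323 40 0 0 -47.2 62;-234 323 40 0 0 -47.2 62;-234 323 40 0 0 -47.2 62;-234 323 40 0 0 -47.2 62'; python3 - <<'E'
from h import *
seq([(478,-274,-29.5,78.8)])
f=grab_frame("top"); chk(f,-.058,.055,.040);  chk(f,.058,.055,.040)
def box(yc,half,z): return [[pw(x,yc+y,z) for x,y in((-.019,-half),(.019,-half),(.019,half),(-.019,half),(-.019,-half))]]
draw(f,"t16.png",box(-.058,.055,.04)+box(.058,.055,.04),(205,165,315,245),7)
E
```

```text
clock: 31.85
tcp_pos: [0.4785, -0.2726, 0.0608]
orientation: [2.425, 1.997, 0.001]
contact_force: [-0.5, -1.0, -0.2]
grip_width: 0.062
tcp [ 478.5 -272.6   60.8] yaw 79.0 tilt [0. 0.] t 31.85
(478, -274, -29.5) -> -1.5 -0.3 90.3 | 0.0 -0.0 0.2
x-1 ['-2.7/3', '-2.5/2', '-0.1/2', '0.3/3', '0.9/3']
x+1 ['3.5/1', '2.9/2', '4.7/2', '2.4/2', '4.3/2']
y-1 ['-3.2/2', '-4.3/2', '-3.6/2', '-4.8/1', '-3.9/2']
y+1 ['3.2/1', '4.4/1', '3.7/1', '2.9/2', '4.4/1']
x-1 ['-2.4/3', '-1.6/2', '-2.3/3', '-1.1/3', '-3.3/3']
x+1 ['1.5/2', '1.9/2', '2.5/3', '3.2/3', '1.9/2']
y-1 ['2.7/1', '3.3/1', '3.3/2', '-3.1/2', '-1.6/1']
y+1 ['1.9/2', '3.3/2', '3.1/2', '2.9/1', '2.8/1']
```

View pics/t16.png

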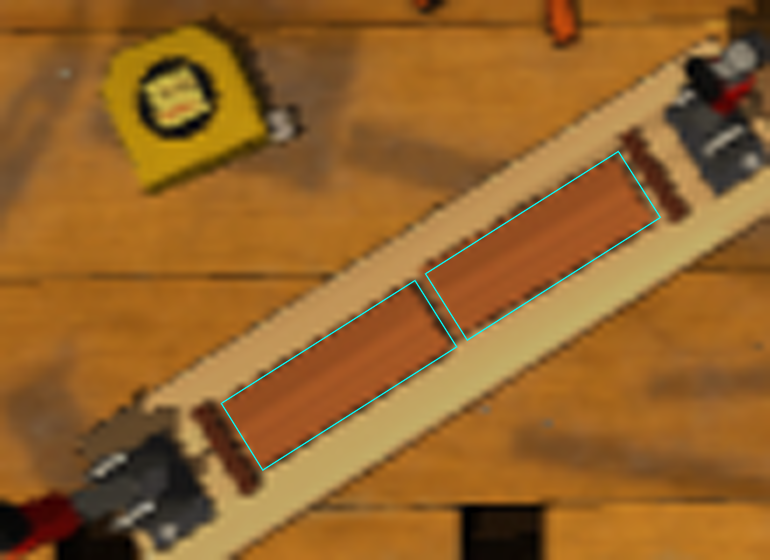

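```bash
python3 -m handwheel '-1 0 45 0 0 0 62;-1 0 80 0 0 0 62;-1 0 90 0 0 0 62;-1 0 90 0 0 0 62;-1 0 90 0 0 0 30;-1 0 90 0 0 0 30;-1 0 90 0 0 0 30;-1 0 90 0 0 0 30' 60;  python3 -m handwheel '0 0 -30 0 0 0 30;0 0 -70 0 0 0 30;0 0 -110 0 0 0 30;0 0 -130 0 0 0 30;0 0 -130 0 0 0 30;0 0 -130 0 0 0 30';python3 - <<'E'
from h import *
p=pw(0,0,0)*1000
seq([(p[0]-45,p[1]-72,100,31.7),(p[0],p[1],100,31.7),(p[0],p[1],11,31.7)])
f=grab_frame("side"); save(f,"s17.png",(290,170,450,300),5)
E
```

```text
clock: 32.9
tcp_pos: [0.4788, -0.2755, -0.0278]
orientation: [2.425, 1.993, 0.002]
contact_force: [-0.9, -0.2, 5.9]
grip_width: 0.0367
clock: 33.65
tcp_pos: [0.4772, -0.2744, 0.1]
orientation: [-2.426, -1.995, 0.0]
contact_force: [-0.4, 0.2, -0.7]
grip_width: 0.0367
tcp [ 477.2 -274.4  100. ] yaw 78.8 tilt [ 0. -0.] t 33.65
(np.float64(523.6999999999999), np.float64(181.9), 100) -> 456.6 -42.6 0.3 | -0.0 -0.0 47.1
(np.float64(568.6999999999999), np.float64(253.9), 100) -> 536.0 -12.4 0.3 | -0.0 -0.0 47.1
(np.float64(568.6999999999999), np.float64(253.9), 11) -> 536.0 -12.3 89.3 | -0.0 -0.0 47.1
```

View pics/s17.png

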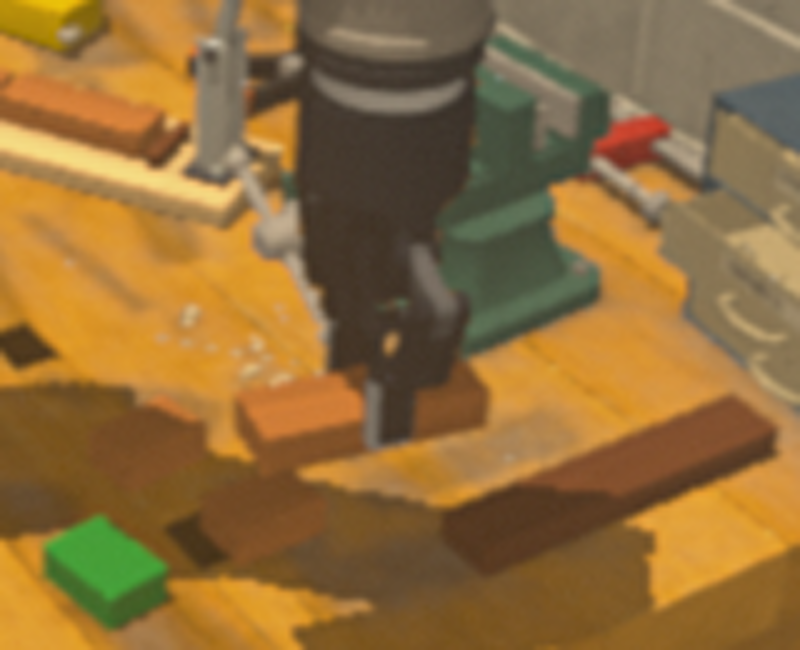

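```bash
python3 -m handwheel '60 -10 -20 0 0 7 30;120 -25 -30 0 0 14 30;180 -40 -30 0 0 21 30;240 -50 -30 0 0 28 30;300 -55 -30 0 0 35 30;360 -55 -30 0 0 42 30;410 -50 -30 0 0 47.1 30;456 -43 -20 0 0 47.1 30;500 -25 -10 0 0 47.1 30;536 -12.4 0 0 0 47.1 30;536 -12.4 10 0 0 47.1 30;536 -12.4 40 0 0 47.1 30';  python3 -m handwheel '0 0 25 0 0 0 30;0 0 25 0 0 0 30;0 0 25 0 0 0 30;0 0 25 0 0 0 30'; python3 - <<'E'
from h import *
p=pw(0,0,0)*1000
seq([(p[0],p[1],12,31.7)])
f=grab_frame("side"); save(f,"s18.png",(225,120,365,225),5.7)
E
```

```text
clock: 35.2
tcp_pos: [0.5697, 0.2529, 0.0599]
orientation: [3.021, 0.859, 0.001]
contact_force: [0.2, -0.9, -1.0]
grip_width: 0.0364
clock: 35.7
tcp_pos: [0.57, 0.2535, 0.0367]
orientation: [-3.022, -0.858, -0.003]
contact_force: [-0.3, 0.7, -0.3]
grip_width: 0.0366
tcp [570.  253.5  36.7] yaw 31.7 tilt [0.1 0. ] t 35.7
(np.float64(568.6999999999999), np.float64(253.9), 12) -> -0.9 -1.1 24.7 | 0.0 -0.1 0.0
```

View pics/s18.png

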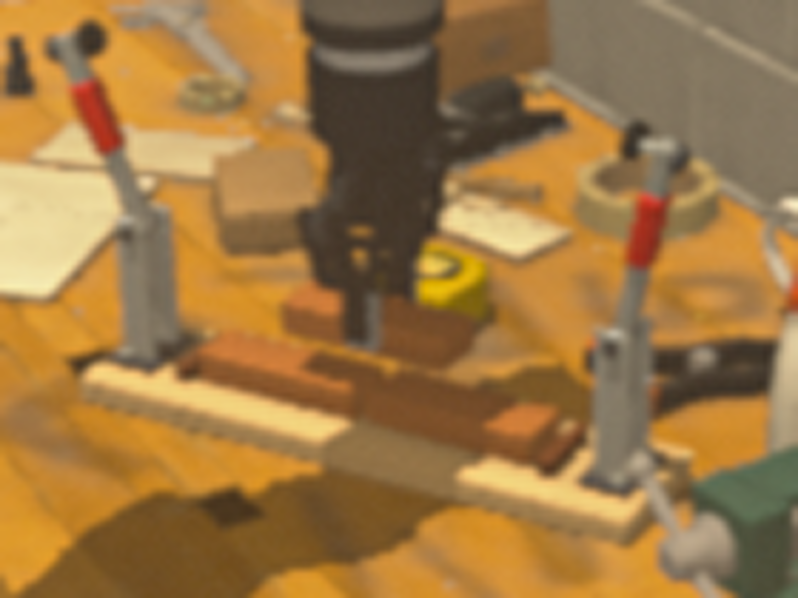

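```bash
python3 -m handwheel '-0.5 -1 12 0 0 0 30;-0.5 -1 20 0 0 0 30;-0.5 -1 24 0 0 0 30;-0.5 -1 24 0 0 0 30;-0.5 -1 24 0 0 0 30'; python3 -m handwheel '0 0 0 0 0 0 45;0 0 0 0 0 0 62;0 0 0 0 0 0 62;0 0 0 0 0 0 62;0 0 -40 0 0 0 62;0 0 -90 0 0 0 62;0 0 -90 0 0 0 62'; python3 - <<'E'
from h import *
seq([(500,60,110,60),(467.5,-100.7,60,97.5),(467.5,-100.7,-29,97.5)])
E
```

```text
clock: 36.38
tcp_pos: [0.5677, 0.254, 0.0123]
orientation: [-3.021, -0.859, 0.002]
contact_force: [-5.0, -2.1, 11.4]
grip_width: 0.0368
clock: 37.25
tcp_pos: [0.5713, 0.2549, 0.1056]
orientation: [-3.02, -0.858, -0.012]
contact_force: [-0.0, 0.4, 0.0]
grip_width: 0.0623
tcp [571.3 254.9 105.6] yaw 31.7 tilt [0.4 0. ] t 37.25
(500, 60, 110) -> -163.0 128.4 -5.6 | 0.1 -0.4 -28.3
(467.5, -100.7, 60) -> -275.5 248.0 43.6 | 0.3 -0.4 -65.8
(467.5, -100.7, -29) -> -276.2 248.0 132.6 | 0.3 -0.4 -65.8
```

```bash
python3 -m handwheel '-55 40 0 0 0 -9 62;-110 80 0 0 0 -18 62;-150 120 0 0 0 -27 62;-190 160 0 0 0 -36 62;-230 205 10 0 0 -46 62;-272.5 248 20 0 0 -56 62;-272.5 248 40 0 0 -65.8 62;-272.5 248 40 0 0 -65.8 62;-272.5 248 40 0 0 -65.8 62;-272.5 248 40 0 0 -65.8 62;-272.5 248 40 0 0 -65.8 62'; python3 - <<'E'
from h import *
seq([(467.5,-100.7,-29,97.5)])
f=grab_frame("top"); chk(f,-.0,.055,.062)
def box(yc,half,z): return [[pw(x,yc+y,z) for x,y in((-.019,-half),(.019,-half),(.019,half),(-.019,half),(-.019,-half))]]
draw(f,"t19.png",box(0,.055,.062),(205,165,315,245),7)
E
```

```text
clock: 38.62
tcp_pos: [0.4675, -0.0994, 0.062]
orientation: [2.07, 2.363, 0.001]
contact_force: [-0.5, -0.2, 0.6]
grip_width: 0.0617
tcp [467.5 -99.4  62. ] yaw 97.6 tilt [0. 0.] t 38.625
(467.5, -100.7, -29) -> -1.3 -0.3 91.0 | 0.0 -0.0 0.1
x-1 ['-3.2/3', '-3.6/3', '-2.4/3', '-4.0/3', '-2.5/3']
x+1 ['1.7/2', '1.6/3', '2.4/3', '3.2/2', '2.8/3']
y-1 ['-1.1/1', '-2.5/2', '-2.4/2', '-0.9/1', '2.5/1']
y+1 ['1.3/0', '0.0/0', '-1.1/0', '0.8/0', '4.7/0']
```

View pics/t19.png

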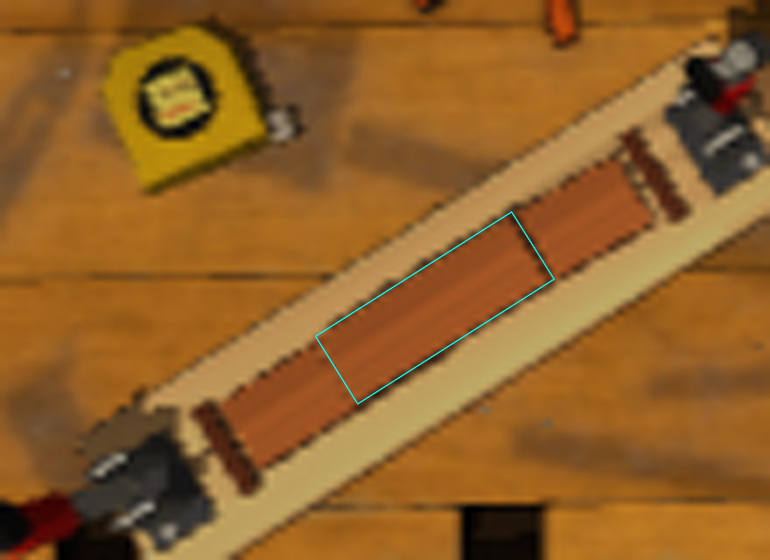

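```bash
python3 -m handwheel '-0.7 0 45 0 0 0 62;-0.7 0 80 0 0 0 62;-0.7 0 91 0 0 0 62;-0.7 0 91 0 0 0 62;-0.7 0 91 0 0 0 30;-0.7 0 91 0 0 0 30;-0.7 0 91 0 0 0 30;-0.7 0 91 0 0 0 30' 60;  python3 -m handwheel '0 0 -30 0 0 0 30;0 0 -70 0 0 0 30;0 0 -110 0 0 0 30;0 0 -130 0 0 0 30;0 0 -130 0 0 0 30;0 0 -130 0 0 0 30';python3 - <<'E'
from h import *
p=pw(0,0.087,0)*1000
seq([(p[0]-60,p[1]-60,110,31.7),(p[0],p[1],110,31.7),(p[0],p[1],12,31.7)])
f=grab_frame("side"); save(f,"s20.png",(250,150,410,280),5)
E
```

```text
clock: 39.67
tcp_pos: [0.4683, -0.1011, -0.028]
orientation: [2.07, 2.361, 0.003]
contact_force: [0.1, 0.5, 5.1]
grip_width: 0.0361
clock: 40.42
tcp_pos: [0.4667, -0.1007, 0.1003]
orientation: [-2.07, -2.362, -0.0]
contact_force: [0.0, -0.4, -0.7]
grip_width: 0.0368
tcp [ 466.7 -100.7  100.3] yaw 97.5 tilt [ 0. -0.] t 40.425
(np.float64(462.9839663567127), np.float64(267.9205665198925), 110) -> 366.0 44.7 -9.5 | -0.0 -0.0 65.8
(np.float64(522.9839663567127), np.float64(327.9205665198925), 110) -> 417.6 112.1 -9.5 | -0.0 -0.0 65.8
(np.float64(522.9839663567127), np.float64(327.9205665198925), 12) -> 417.5 112.1 88.5 | -0.0 -0.0 65.8
```

View pics/s20.png

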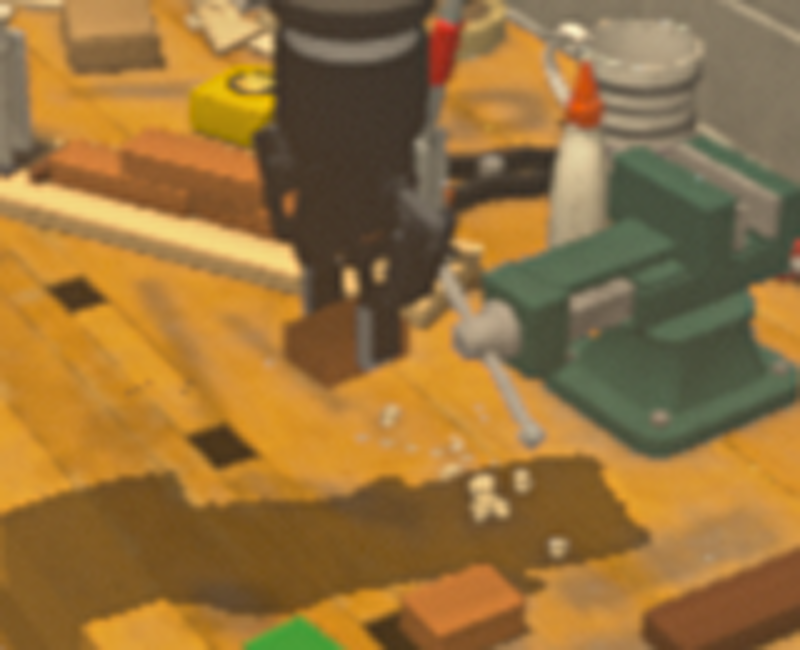

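```bash
python3 -m handwheel '55 0 -20 0 0 9 30;110 0 -30 0 0 18 30;165 20 -30 0 0 27 30;220 50 -30 0 0 36 30;270 80 -30 0 0 45 30;320 106 -20 0 0 54 30;360 110 -10 0 0 65.8 30;395 112 -10 0 0 65.8 30;417.5 112 0 0 0 65.8 30;417.5 112 10 0 0 65.8 30;417.5 112 40 0 0 65.8 30;417.5 112 65 0 0 65.8 30';  python3 -m handwheel '0 0 0 0 0 0 30;0 0 0 0 0 0 30;0 0 0 0 0 0 30'; python3 - <<'E'
from h import *
p=pw(0,0.087,0)*1000
seq([(p[0],p[1],12.5,31.7)]); print(readout.get_obs()["grip_width"])
f=grab_frame("side"); save(f,"s21.png",(225,120,365,225),5.7)
E
```

```text
clock: 41.98
tcp_pos: [0.5234, 0.3246, 0.0341]
orientation: [3.021, 0.855, -0.002]
contact_force: [0.7, 0.0, -0.3]
grip_width: 0.0367
clock: 42.35
tcp_pos: [0.5243, 0.3276, 0.0368]
orientation: [-3.022, -0.858, -0.003]
contact_force: [0.5, 0.6, 0.0]
grip_width: 0.0365
tcp [524.3 327.6  36.8] yaw 31.7 tilt [ 0.1 -0. ] t 42.35
(np.float64(522.9839663567127), np.float64(327.9205665198925), 12.5) -> -1.0 -1.0 24.3 | -0.0 -0.1 -0.0
0.03653184070205642
```

View pics/s21.png

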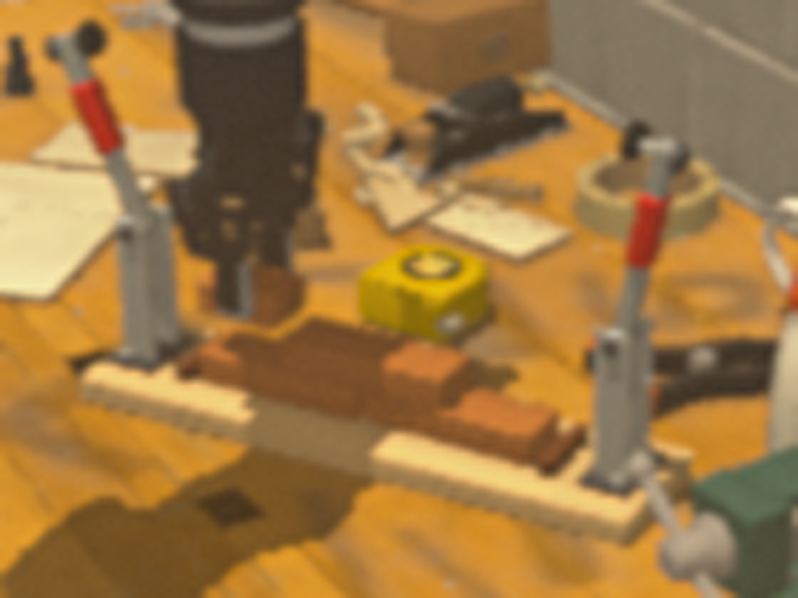

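```bash
python3 -m handwheel '-1 -0.5 12 0 0 0 30;-1 -0.5 20 0 0 0 30;-1 -0.5 23.5 0 0 0 30;-1 -0.5 23.5 0 0 0 30;-1 -0.5 23.5 0 0 0 30'; python3 -m handwheel '0 0 0 0 0 0 45;0 0 0 0 0 0 62;0 0 0 0 0 0 62;0 0 0 0 0 0 62;0 0 -40 0 0 0 62;0 0 -90 0 0 0 62;0 0 -90 0 0 0 62;0 0 -90 0 0 0 62'; python3 - <<'E'
from h import *
seq([(488,-181.5,60,88.5)])
E
```

```text
clock: 43.02
tcp_pos: [0.5221, 0.3275, 0.0121]
orientation: [-3.022, -0.859, 0.001]
contact_force: [-1.3, 0.3, 4.2]
grip_width: 0.037
clock: 44.02
tcp_pos: [0.5218, 0.3276, 0.1018]
orientation: [-3.022, -0.859, 0.001]
contact_force: [-0.0, 0.5, 0.2]
grip_width: 0.0622
tcp [521.8 327.6 101.8] yaw 31.7 tilt [-0. -0.] t 44.025
(488, -181.5, 60) -> -296.6 415.1 41.8 | -0.0 0.0 -56.8
```

```bash
python3 -m handwheel '-40 55 -10 0 0 -9 62;-80 110 -10 0 0 -18 62;-120 165 -10 0 0 -27 62;-155 215 -5 0 0 -36 62;-190 270 0 0 0 -46 62;-230 325 0 0 0 -56.8 62;-265 370 15 0 0 -56.8 62;-297 415 30 0 0 -56.8 62;-297 415 42 0 0 -56.8 62;-297 415 42 0 0 -56.8 62;-297 415 42 0 0 -56.8 62;-297 415 42 0 0 -56.8 62';  python3 -m handwheel '0 0 0 0 0 0 62;0 0 0 0 0 0 62'; python3 - <<'E'
from h import *
seq([(488,-181.5,-29,88.5)])
f=grab_frame("top"); chk(f,.087,.027,.062)
def box(yc,half,z): return [[pw(x,yc+y,z) for x,y in((-.019,-half),(.019,-half),(.019,half),(-.019,half),(-.019,-half))]]
draw(f,"t22.png",box(.087,.027,.062),(205,165,315,245),7)
f=grab_frame("side"); save(f,"s22.png",(225,120,365,225),5.7)
E
```

```text
clock: 45.52
tcp_pos: [0.4885, -0.18, 0.0603]
orientation: [-2.247, -2.196, -0.001]
contact_force: [0.2, -0.7, 0.1]
grip_width: 0.0621
clock: 45.78
tcp_pos: [0.4883, -0.181, 0.0604]
orientation: [2.248, 2.194, 0.001]
contact_force: [-0.1, -0.4, -0.1]
grip_width: 0.062
tcp [ 488.3 -181.    60.4] yaw 88.6 tilt [0. 0.] t 45.775
(488, -181.5, -29) -> -0.5 -0.3 89.4 | 0.0 -0.0 0.1
x-1 ['-2.9/3', '-4.0/4', '-3.9/4', '-4.1/3', '-3.3/3']
x+1 ['1.5/3', '1.5/2', '3.2/3', '2.1/2', '-1.5/2']
y-1 ['-3.1/2', '-2.7/2', '-2.3/2', '-3.5/2', '2.9/2']
y+1 ['-1.7/2', '7.6/2', '-0.7/1', '0.0/1', '8.0/3']
```

View pics/t22.png

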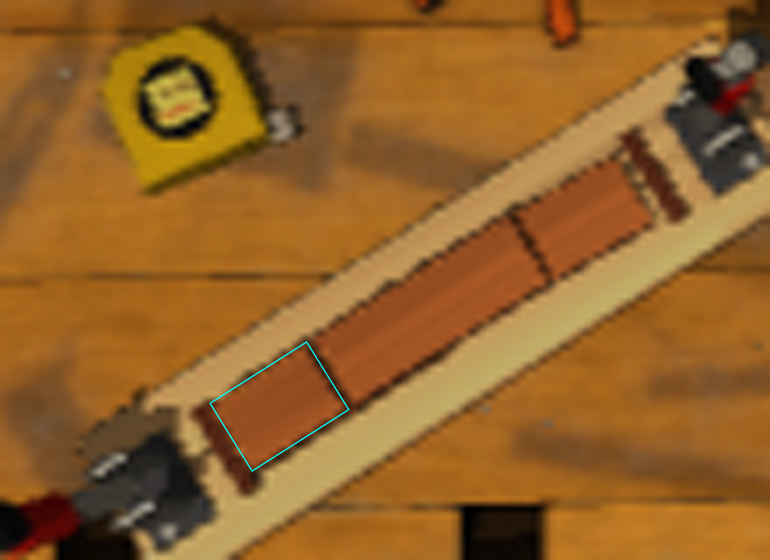

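View pics/s22.png

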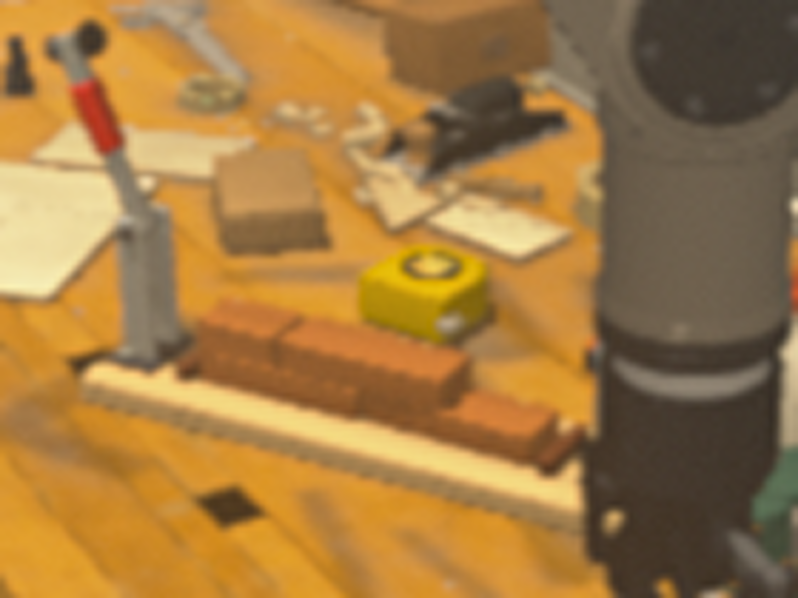

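```bash
python3 -m handwheel '-0.5 0 45 0 0 0 62;-0.5 0 80 0 0 0 62;-0.5 0 89.5 0 0 0 62;-0.5 0 89.5 0 0 0 62;-0.5 0 89.5 0 0 0 30;-0.5 0 89.5 0 0 0 30;-0.5 0 89.5 0 0 0 30;-0.5 0 89.5 0 0 0 30' 60;  python3 -m handwheel '0 0 -30 0 0 0 30;0 0 -70 0 0 0 30;0 0 -110 0 0 0 30;0 0 -130 0 0 0 30;0 0 -130 0 0 0 30;0 0 -130 0 0 0 30';python3 - <<'E'
from h import *
p=pw(0,-0.087,0)*1000
seq([(500,100,130,31.7),(560,210,130,31.7),(p[0],p[1],110,31.7),(p[0],p[1],35,31.7)])
f=grab_frame("side"); save(f,"s23.png",(290,170,450,300),5)
E
```

```text
clock: 46.88
tcp_pos: [0.4891, -0.1825, -0.0278]
orientation: [2.248, 2.191, 0.003]
contact_force: [-1.0, 0.4, 5.9]
grip_width: 0.0366
clock: 47.62
tcp_pos: [0.4875, -0.1818, 0.1003]
orientation: [-2.249, -2.193, -0.0]
contact_force: [0.4, 0.5, -0.1]
grip_width: 0.0364
tcp [ 487.5 -181.8  100.3] yaw 88.5 tilt [ 0. -0.] t 47.625
(500, 100, 130) -> 282.1 5.3 -29.6 | -0.0 -0.0 56.8
(560, 210, 130) -> 393.6 62.5 -29.6 | -0.0 -0.0 56.8
(np.float64(614.4160336432873), np.float64(179.87943348010754), 110) -> 364.8 117.6 -9.6 | -0.0 -0.0 56.8
(np.float64(614.4160336432873), np.float64(179.87943348010754), 35) -> 364.8 117.6 65.4 | -0.0 -0.0 56.8
```

View pics/s23.png

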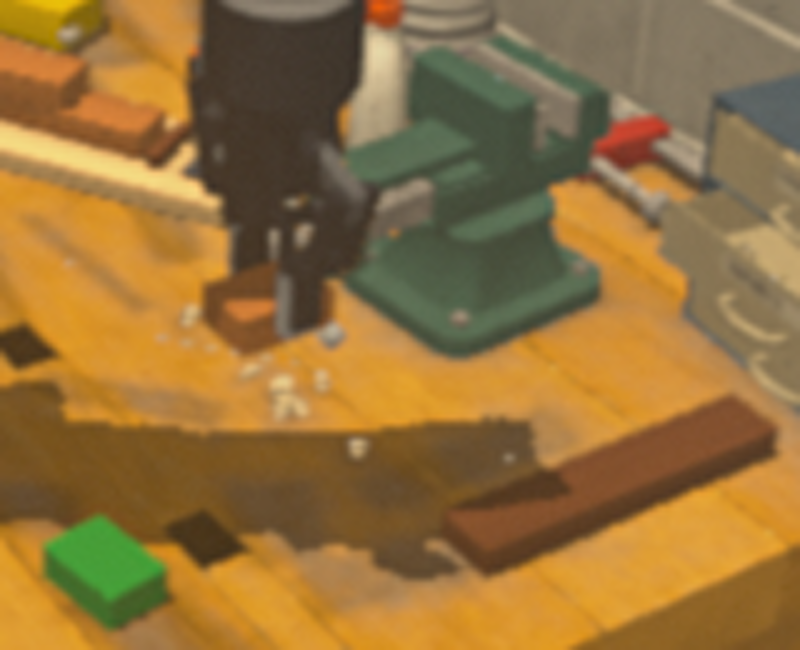

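```bash
python3 -m handwheel '60 -15 -20 0 0 10 30;120 -20 -30 0 0 20 30;180 -15 -30 0 0 30 30;240 -5 -30 0 0 40 30;300 10 -30 0 0 50 30;350 35 -30 0 0 56.8 30;390 62 -30 0 0 56.8 30;390 90 -20 0 0 56.8 30;364.8 117.6 -10 0 0 56.8 30;364.8 117.6 10 0 0 56.8 30;364.8 117.6 40 0 0 56.8 30;364.8 117.6 64 0 0 56.8 30';  python3 -m handwheel '0 0 0 0 0 0 30;0 0 0 0 0 0 30;0 0 0 0 0 0 30'; python3 - <<'E'
from h import *
p=pw(0,-0.087,0)*1000
seq([(p[0],p[1],12.5,31.7)]); print(readout.get_obs()["grip_width"])
f=grab_frame("side"); save(f,"s24.png",(225,120,365,225),5.7)
E
```

```text
clock: 49.18
tcp_pos: [0.613, 0.1795, 0.0339]
orientation: [-3.022, -0.859, 0.005]
contact_force: [0.2, 0.3, 0.8]
grip_width: 0.0366
clock: 49.55
tcp_pos: [0.6155, 0.1798, 0.0377]
orientation: [-3.022, -0.859, -0.003]
contact_force: [-0.1, -0.6, -1.1]
grip_width: 0.0366
tcp [615.5 179.8  37.7] yaw 31.7 tilt [0.1 0. ] t 49.55
(np.float64(614.4160336432873), np.float64(179.87943348010754), 12.5) -> -0.9 -0.6 25.2 | 0.0 -0.1 0.0
0.03659843938631011
```

View pics/s24.png

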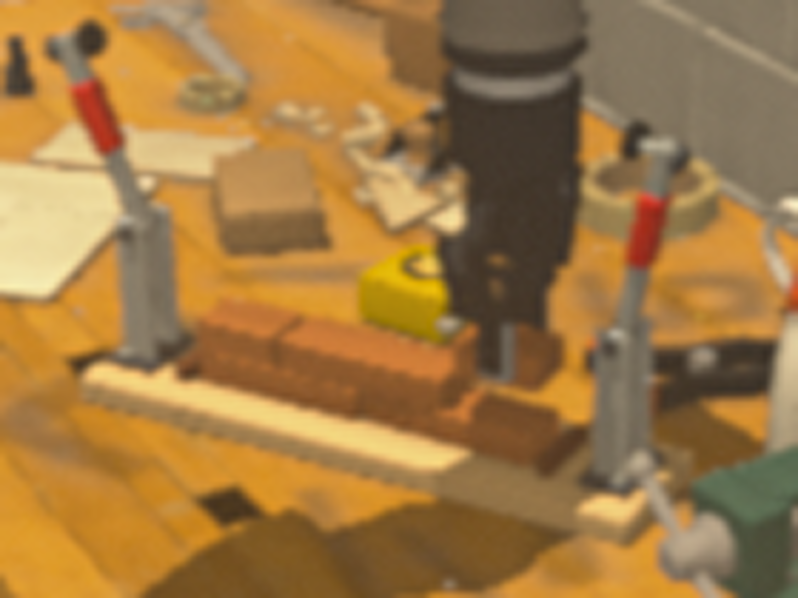

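```bash
python3 -m handwheel '-0.8 0 12 0 0 0 30;-0.8 0 20 0 0 0 30;-0.8 0 24.5 0 0 0 30;-0.8 0 24.5 0 0 0 30;-0.8 0 24.5 0 0 0 30'; python3 -m handwheel '0 0 0 0 0 0 45;0 0 0 0 0 0 62;0 0 0 0 0 0 62;0 0 0 0 0 0 62;0 0 -40 0 0 0 62;0 -20 -90 0 0 0 62;-60 -20 -110 0 0 0 62;-120 -20 -110 0 0 0 62;-120 -20 -110 0 0 0 62;-120 -20 -110 0 0 0 62;-120 -20 -110 0 0 0 62'; python3 - <<'E'
from h import *
f=grab_frame("top"); blocks(f)
chk(f,-.087,.027,.062)
def box(yc,half,z): return [[pw(x,yc+y,z) for x,y in((-.019,-half),(.019,-half),(.019,half),(-.019,half),(-.019,-half))]]
draw(f,"t25.png",box(-.087,.027,.062)+box(.087,.027,.062),(205,165,315,245),7)
f=grab_frame("side"); save(f,"s25.png",(225,120,365,225),5.7)
E
```

```text
clock: 50.22
tcp_pos: [0.6139, 0.1791, 0.0123]
orientation: [-3.022, -0.859, 0.001]
contact_force: [-1.9, 0.3, 5.4]
grip_width: 0.0365
clock: 51.6
tcp_pos: [0.5029, 0.1339, 0.1223]
orientation: [3.021, 0.86, 0.002]
contact_force: [-0.1, -0.1, -0.9]
grip_width: 0.0615
{'rect': (672.1, -279.4), 'cen': (671.8, -279.5), 'L': 204.0, 'W': 42.9, 'yaw': -89.6, 'pix': (423.0, 177.0)}
{'rect': (568.2, 265.9), 'cen': (568.7, 265.3), 'L': 245.9, 'W': 45.8, 'yaw': 31.1, 'pix': (265.0, 209.0)}
x-1 ['-4.3/1', '-4.4/1', '-3.1/3', '-3.2/3', '-3.6/3']
x+1 ['2.1/2', '3.3/2', '2.5/3', '2.0/3', '1.5/2']
y-1 ['-2.8/1', '-1.5/1', '-3.1/1', '-1.6/1', '-1.7/1']
y+1 ['8.0/2', '8.0/2', '8.0/1', '3.3/1', '3.5/1']
```

View pics/t25.png

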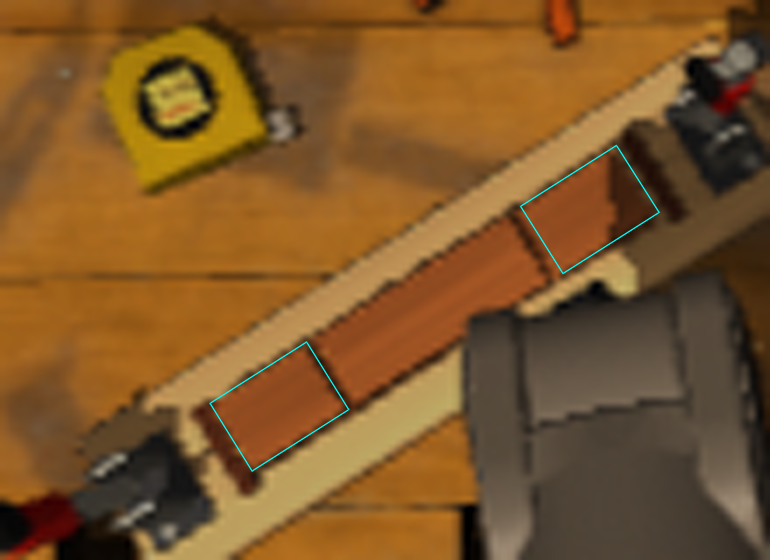

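View pics/s25.png

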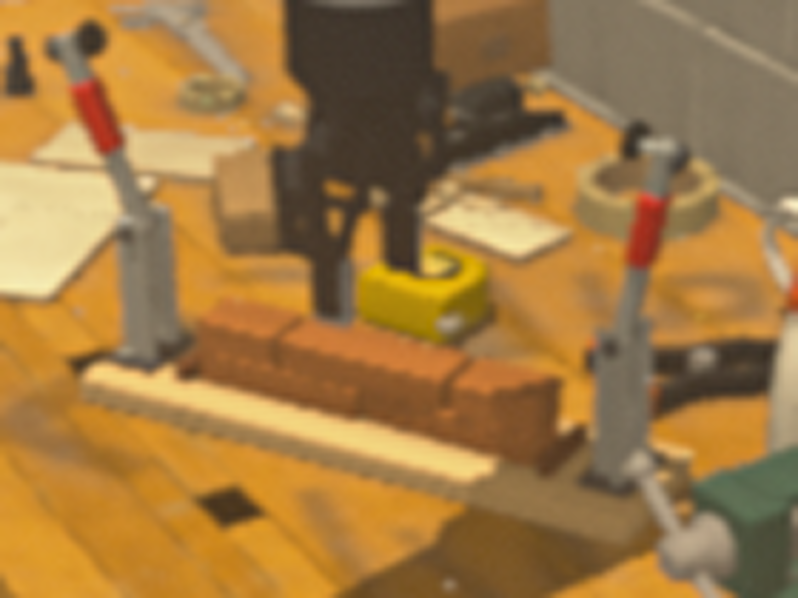

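```bash
python3 - <<'E'
from h import *
seq([(470,-100,122,60),(500,-270,122,90.3),(671.9,-279.4,122,90.3),(671.9,-279.4,40,90.3)])
f=grab_frame("top"); save(f,"t26.png",(340,80,460,240),4)
E
```

```text
tcp [502.6 133.6 122.1] yaw 31.8 tilt [0. 0.] t 51.7
(470, -100, 122) -> -150.7 181.5 0.1 | 0.0 -0.0 -28.2
(500, -270, 122) -> -214.7 341.8 0.2 | 0.0 -0.0 -58.5
(671.9, -279.4, 122) -> -73.5 440.3 0.3 | 0.0 -0.0 -58.5
(671.9, -279.4, 40) -> -73.5 440.2 82.3 | 0.0 -0.0 -58.5
```

View pics/t26.png

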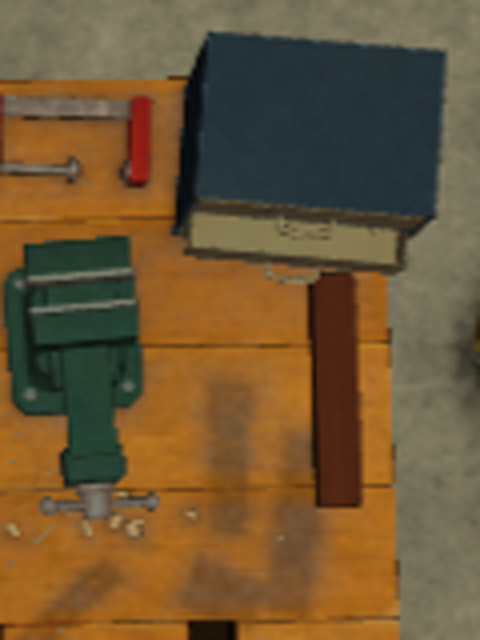

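```bash
python3 -m handwheel '-50 60 0 0 0 -9 62;-100 120 0 0 0 -18 62;-150 181 0 0 0 -28 62;-180 240 0 0 0 -38 62;-205 300 0 0 0 -48 62;-210 345 0 0 0 -58.5 62;-170 373 0 0 0 -58.5 62;-120 408 20 0 0 -58.5 62;-73.5 440 40 0 0 -58.5 62;-73.5 440 80 0 0 -58.5 62;-73.5 440 80 0 0 -58.5 62;-73.5 440 80 0 0 -58.5 62';  python3 -m handwheel '0 0 0 0 0 0 62;0 0 0 0 0 0 62;0 0 0 0 0 0 62'; python3 - <<'E'
from h import *
seq([(671.9,-279.4,-30,90.3)])
f=grab_frame("side"); save(f,"s27.png",(330,190,490,320),5)
E
```

```text
clock: 53.25
tcp_pos: [0.6701, -0.2807, 0.0428]
orientation: [2.217, 2.225, -0.001]
contact_force: [0.5, -0.2, 0.8]
grip_width: 0.0621
clock: 53.62
tcp_pos: [0.6707, -0.28, 0.0432]
orientation: [2.216, 2.225, 0.001]
contact_force: [-0.3, 0.5, -0.1]
grip_width: 0.0617
tcp [ 670.7 -280.    43.2] yaw 90.2 tilt [-0.   0.1] t 53.625
(671.9, -279.4, -30) -> 0.6 1.1 73.2 | 0.1 0.0 -0.1
```

View pics/s27.png

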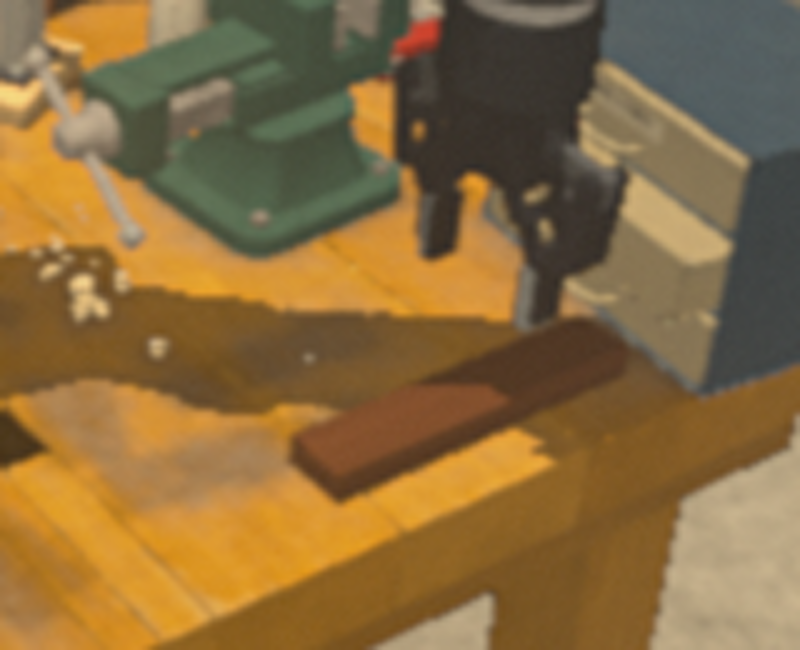

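```bash
python3 -m handwheel '0 1 40 0 0 0 62;0 1 65 0 0 0 62;0 1 73 0 0 0 62;0 1 73 0 0 0 62;0 1 73 0 0 0 30;0 1 73 0 0 0 30;0 1 73 0 0 0 30;0 1 73 0 0 0 30;0 1 73 0 0 0 30' 70;  python3 -m handwheel '0 0 -4 0 0 0 30;0 -20 -5 0 0 0 30;0 -50 -10 0 0 0 30;0 -60 -40 0 0 0 30;0 -60 -40 0 0 0 30;0 -60 -40 0 0 0 30';python3 - <<'E'
from h import *
o=readout.get_obs(); print(o["grip_width"])
f=grab_frame("side"); save(f,"s28.png",(330,190,490,320),5)
seq([(480,-200,130,90)])
E
```

```text
clock: 54.8
tcp_pos: [0.6726, -0.2805, -0.0292]
orientation: [2.215, 2.224, 0.002]
contact_force: [-1.1, -0.7, 6.0]
grip_width: 0.0363
clock: 55.55
tcp_pos: [0.6117, -0.2795, 0.0087]
orientation: [-2.216, -2.226, -0.001]
contact_force: [-0.1, 0.4, -1.5]
grip_width: 0.0367
0.03666215367419372
tcp [ 611.5 -279.3    8.2] yaw 90.3 tilt [ 0. -0.] t 55.6
(480, -200, 130) -> 80.1 -131.2 -121.6 | -0.0 -0.0 0.3
```

View pics/s28.png

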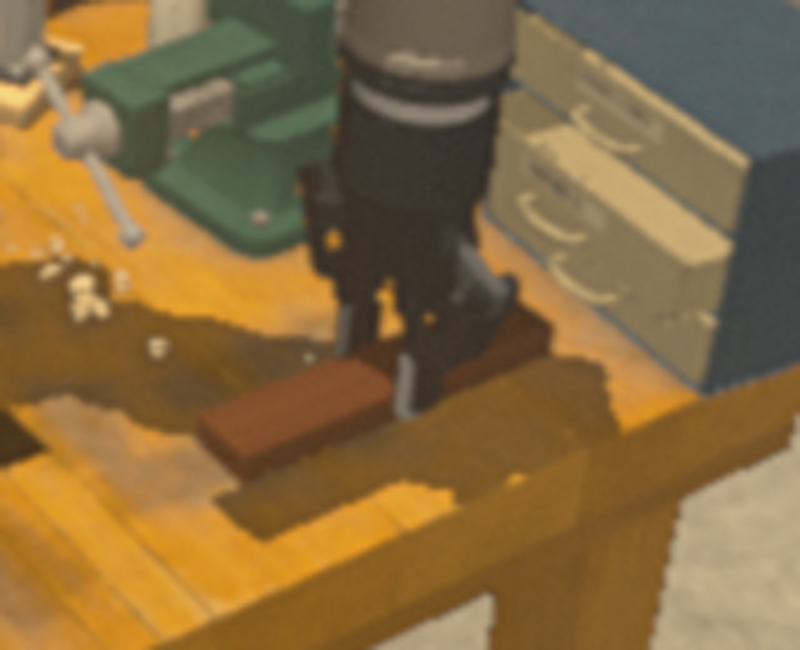

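```bash
python3 -m handwheel '10 -20 -40 0 0 0 30;30 -60 -80 0 0 0 30;55 -95 -122 0 0 -10 30;80 -131 -140 0 0 -20 30;120 -140 -140 0 0 -30 30;170 -145 -140 0 0 -40 30;220 -150 -140 0 0 -50 30;270 -155 -140 0 0 -58.6 30;320 -160 -140 0 0 -58.6 30;370 -165 -140 0 0 -58.6 30;415 -170 -140 0 0 -58.6 30;455 -172 -140 0 0 -58.6 30'; python3 - <<'E'
from h import *
o=readout.get_obs(); print(o["grip_width"])
p=pw(0,0,0)*1000;q=pw(-.15,0,0)*1000
seq([(q[0],q[1],140,31.7),(p[0],p[1],140,31.7),(p[0],p[1],60,31.7)])
f=grab_frame("side"); save(f,"s29.png",(200,80,360,210),5)
E
```

```text
clock: 57.1
tcp_pos: [0.4369, 0.1762, 0.1484]
orientation: [-0.842, -3.026, 0.001]
contact_force: [0.6, 0.4, -1.1]
grip_width: 0.036
0.03602622857916906
tcp [436.9 176.2 148.4] yaw 148.9 tilt [ 0.1 -0. ] t 57.1
(np.float64(441.0783335863923), np.float64(175.07925233915984), 140) -> -4.2 1.2 8.4 | -0.1 0.0 117.2
(np.float64(568.6999999999999), np.float64(253.9), 140) -> -72.8 134.6 8.3 | -0.1 0.0 117.2
(np.float64(568.6999999999999), np.float64(253.9), 60) -> -72.9 134.6 88.3 | -0.1 0.0 117.2
```

View pics/s29.png

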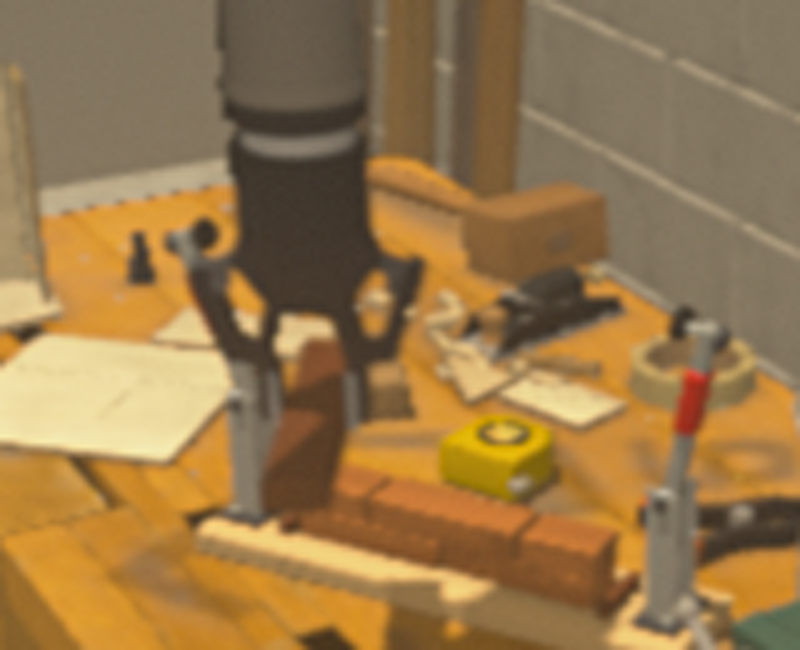

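```bash
python3 -m handwheel '0 0 0 0 0 10.5 30;0 0 0 0 0 21 30;0 0 0 0 0 31.5 30;0 0 0 0 0 42 30;0 0 0 0 0 52.5 30;0 0 0 0 0 63 30;0 0 0 0 0 73.5 30;0 0 0 0 0 84 30;0 0 0 0 0 94.5 30;0 0 0 0 0 105 30;0 0 0 0 0 117.2 30;0 0 0 0 0 117.2 30'; python3 -m handwheel '0 0 0 0 0 0 30;0 0 0 0 0 0 30'; python3 - <<'E'
from h import *
o=readout.get_obs(); print(o["grip_width"])
p=pw(0,0,0)*1000
seq([(p[0],p[1],140,31.7),(p[0],p[1],60,31.7)])
f=grab_frame("side"); save(f,"s30.png",(200,80,360,210),5)
E
```

```text
clock: 58.65
tcp_pos: [0.4374, 0.1742, 0.1485]
orientation: [3.022, 0.857, -0.002]
contact_force: [-0.7, -0.6, -1.1]
grip_width: 0.0363
clock: 58.9
tcp_pos: [0.4376, 0.1742, 0.1489]
orientation: [3.022, 0.859, -0.0]
contact_force: [-0.4, -0.7, -0.7]
grip_width: 0.0359
0.03593379744841614
tcp [437.6 174.2 148.9] yaw 31.8 tilt [-0. -0.] t 58.9
(np.float64(568.6999999999999), np.float64(253.9), 140) -> 153.5 1.2 8.9 | -0.0 0.0 0.1
(np.float64(568.6999999999999), np.float64(253.9), 60) -> 153.5 1.2 88.9 | -0.0 0.0 0.1
```

View pics/s30.png

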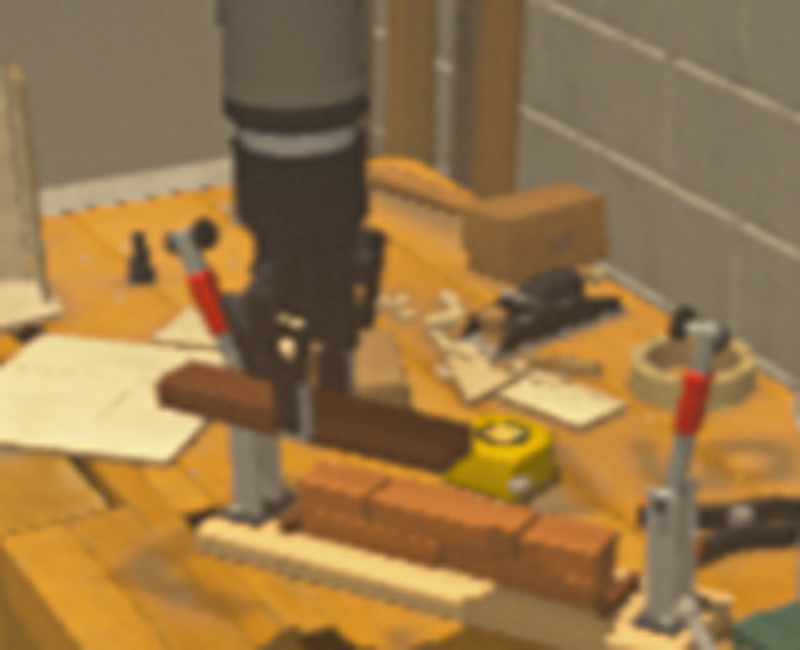

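```bash
python3 - <<'E'
from h import *
f=grab_frame("side"); ex,ey=axes()
m=redwood(f)
p=np.array([.4376,.1742,.188])
for k in(-.1,0,.1): print(k,proj(f,p+k*ey-ex*.019), proj(f,p+k*ey+ex*.019))
print(proj(f,p+.1*ey-[0,0,.01]-ex*.019),proj(f,p+.1*ey+[0,0,.01]-ex*.019),proj(f,p-.1*ey-[0,0,.01]-ex*.019),proj(f,p-.1*ey+[0,0,.01]+ex*.019))
L=[[p+ey*a+ex*b+[0,0,c] for a,b in((-.1,-.019),(.1,-.019),(.1,.019),(-.1,.019),(-.1,-.019))] for c in(-.01,.01)]
draw(f,"s31.png",L,(215,130,315,195),8)
E
```

```text
-0.1 [288.60039585 172.33814248] [295.45842668 167.17000621]
0 [258.75931404 165.23051682] [266.08739259 160.38080192]
0.1 [230.71618504 158.55113219] [238.44695541 153.9916304 ]
[231.03229031 161.61921602] [230.39775983 155.46053127] [288.71235983 175.54873925] [295.37439863 163.99075081]
```

View pics/s31.png

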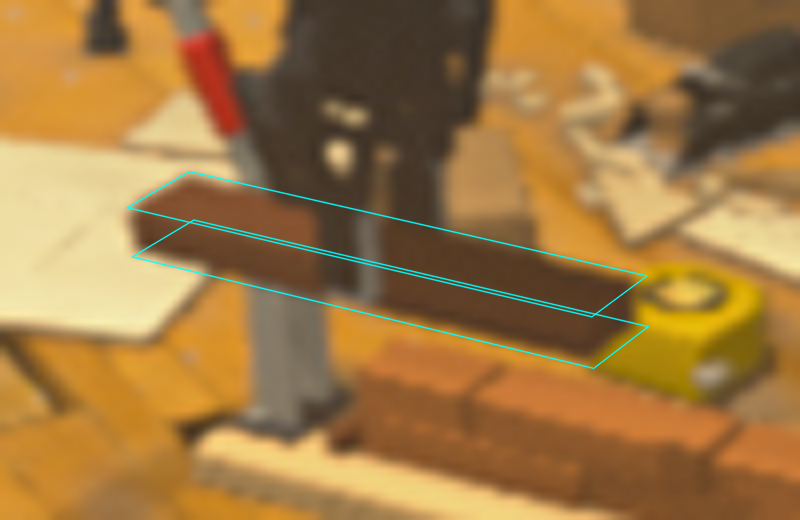

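```bash
python3 -m handwheel '40 0 0 0 0 0 30;80 0 0 0 0 0 30;120 0 0 0 0 0 30;153.5 1 0 0 0 0 30;153.5 1 10 0 0 0 30;153.5 1 50 0 0 0 30;153.5 1 85 0 0 0 30;153.5 1 85 0 0 0 30;153.5 1 85 0 0 0 30;153.5 1 85 0 0 0 30'; python3 - <<'E'
from h import *
o=readout.get_obs(); print(o["grip_width"])
p=pw(0,0,0)*1000
seq([(p[0],p[1],33.5,31.7)])
f=grab_frame("side"); save(f,"s32.png",(225,110,365,215),5.7)
E
```

```text
clock: 60.25
tcp_pos: [0.5699, 0.2543, 0.0659]
orientation: [-3.022, -0.856, -0.005]
contact_force: [-0.4, -0.7, -0.1]
grip_width: 0.0362
0.03615095423083733
tcp [569.9 254.3  65.9] yaw 31.6 tilt [0.2 0. ] t 60.25
(np.float64(568.6999999999999), np.float64(253.9), 33.5) -> -1.4 -0.3 32.4 | 0.0 -0.2 -0.1
```

View pics/s32.png

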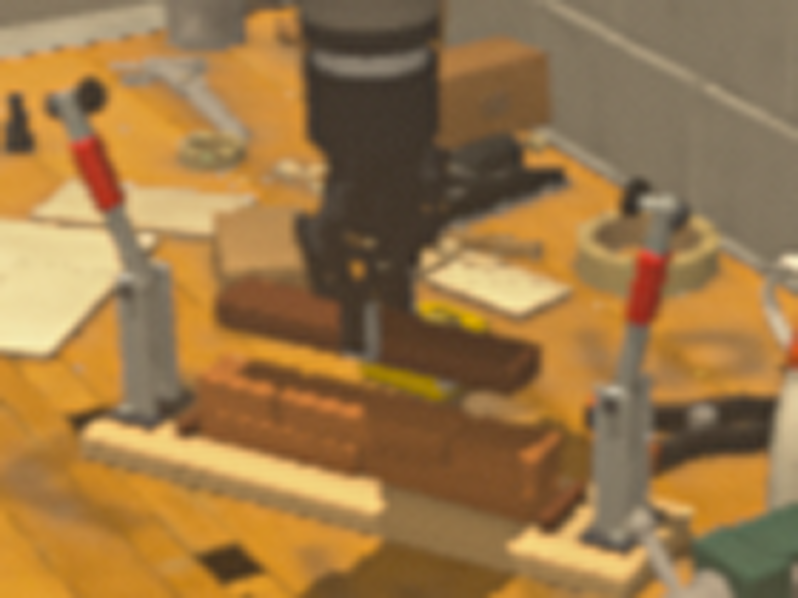

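```bash
python3 -m handwheel '-1 0 15 0 0 0 30;-1 0 26 0 0 0 30;-1 0 31.5 0 0 0 30;-1 0 31.5 0 0 0 30;-1 0 31.5 0 0 0 30'; python3 -m handwheel '0 0 0 0 0 0 45;0 0 0 0 0 0 62;0 0 0 0 0 0 62;0 0 0 0 0 0 62;0 0 -40 0 0 0 62;0 0 -90 0 0 0 62;-60 0 -130 0 0 0 62;-130 0 -130 0 0 0 62;-150 30 -130 0 0 0 62;-150 30 -130 0 0 0 62'; python3 - <<'E'
from h import *
f=grab_frame("top"); L=[[pw(x,y,.082) for x,y in((-.019,-.1),(.019,-.1),(.019,.1),(-.019,.1),(-.019,-.1))]]
chk(f,0,.1,.082)
draw(f,"t33.png",L,(195,160,330,260),5.9)
f=grab_frame("side"); save(f,"s33.png",(225,110,365,215),5.7)
seq([])
E
```

```text
clock: 60.92
tcp_pos: [0.5675, 0.2531, 0.0327]
orientation: [-3.023, -0.856, 0.002]
contact_force: [-3.6, -1.0, 6.1]
grip_width: 0.0363
clock: 62.18
tcp_pos: [0.4548, 0.1458, 0.1629]
orientation: [3.025, 0.85, -0.001]
contact_force: [0.1, 0.2, 0.1]
grip_width: 0.0621
x-1 ['-6.7/3', '-2.8/4', '-4.4/4', '-5.7/3', '-5.2/4']
x+1 ['3.3/3', '1.9/3', '0.8/4', '1.3/3', '2.4/3']
y-1 ['-1.7/2', '-1.2/2', '-1.7/2', '-1.9/1', '-1.9/2']
y+1 ['2.0/1', '3.3/1', '3.1/1', '3.1/1', '-0.9/2']
tcp [456.4 149.3 163. ] yaw 31.6 tilt [ 0.1 -0. ] t 62.275
```

View pics/t33.png

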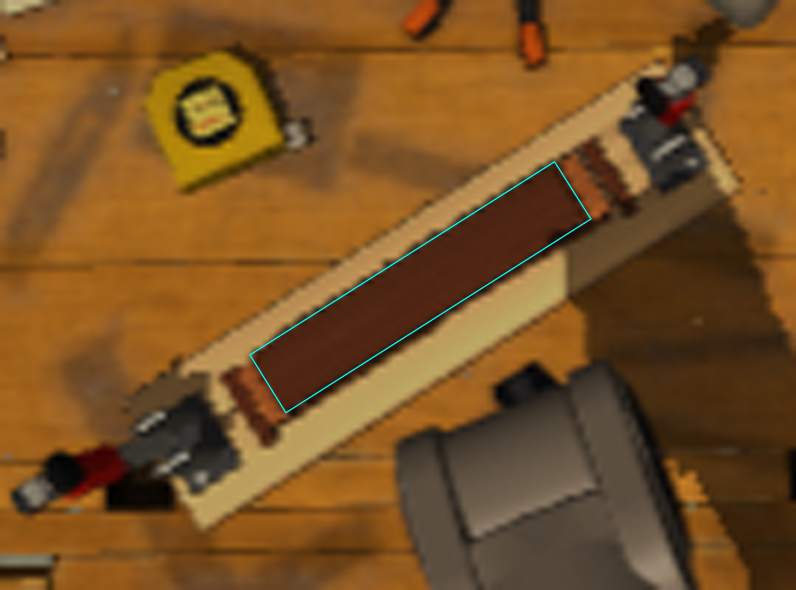

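View pics/s33.png

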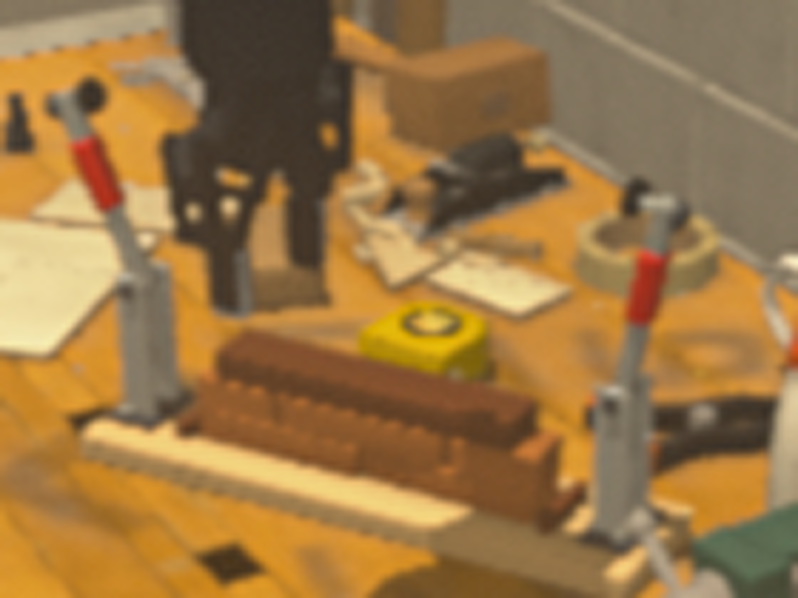

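```bash
python3 - <<'E'
from h import *
ft=grab_frame("top"); fs=grab_frame("side")
for s in(1,-1):
    for a in np.arange(1.5,2.11,.1):
        p=pw(0,s*(.16-.128*np.cos(a)),.105+.128*np.sin(a)); g=pw(0,s*(.16-.070*np.cos(a)),.105+.070*np.sin(a))
        print(s,round(a,2),proj(ft,p).round(1),proj(fs,p).round(1),"grip",proj(ft,g).round(1),proj(fs,g).round(1))
E
```

```text
1 1.5 [215.1 232.8] [249.7 123.9] grip [218.7 233.6] [250.  140.2]
1 1.6 [211.4 235.2] [246.5 123.2] grip [216.8 234.8] [248.2 139.8]
1 1.7 [207.8 237.5] [243.3 122.9] grip [214.9 236.1] [246.5 139.6]
1 1.8 [204.4 239.8] [240.2 122.9] grip [213.1 237.3] [244.9 139.6]
1 1.9 [201.2 242.1] [237.3 123.3] grip [211.4 238.5] [243.3 139.8]
1 2.0 [198.2 244.2] [234.5 124.1] grip [209.8 239.6] [241.8 140.2]
1 2.1 [195.5 246.2] [232.  125.2] grip [208.4 240.7] [240.3 140.7]
-1 1.5 [302.  177.8] [332.7 140.2] grip [304.2 179.4] [333.6 158.1]
-1 1.6 [305.6 175.4] [336.5 140.8] grip [306.1 178.2] [335.6 158.5]
-1 1.7 [309.3 173.2] [340.4 141.9] grip [308. 177.] [337.7 159.1]
-1 1.8 [312.9 171. ] [344.2 143.4] grip [309.9 175.8] [339.7 159.9]
-1 1.9 [316.4 169. ] [348.  145.2] grip [311.8 174.7] [341.7 160.9]
-1 2.0 [319.8 167.1] [351.6 147.4] grip [313.6 173.7] [343.6 162.1]
-1 2.1 [323.1 165.3] [355. 150.] grip [315.3 172.8] [345.5 163.4]
```

```bash
cat >> h.py <<'E'
def cl(s,u,w):
    p=pw(0,s*(.16+u/1000),0)*1000; return (p[0],p[1],72+w,31.7)
E
python3 - <<'E'
from h import *
seq([(456,149,240,31.7),(420,300,240,31.7),cl(1,90,170),cl(1,85,95)])
f=grab_frame("top"); save(f,"t34.png",(290,130,420,230),6)
E
```

```text
tcp [456.6 150.2 162.7] yaw 31.7 tilt [ 0. -0.] t 62.375
(456, 149, 240) -> -1.1 0.7 -77.3 | -0.0 -0.0 -0.0
(420, 300, 240) -> 47.6 -146.7 -77.3 | -0.0 -0.0 -0.0
(np.float64(437.3320872319331), np.float64(466.60277735601284), 242) -> 149.9 -279.3 -79.2 | -0.0 -0.0 -0.0
(np.float64(439.9594454872944), np.float64(462.34872180889255), 167) -> 149.9 -274.3 -4.2 | -0.0 -0.0 -0.0
```

```bash
python3 -m handwheel '0 0 -50 0 0 0 0;0 0 -90 0 0 0 0;25 -50 -90 0 0 0 0;50 -100 -90 0 0 0 0;75 -150 -90 0 0 0 0;100 -200 -90 0 0 0 0;125 -240 -90 0 0 0 0;150 -279 -80 0 0 0 0;150 -279 -80 0 0 0 0;150 -279 -80 0 0 0 0;150 -279 -80 0 0 0 0'; python3 - <<'E'
from h import *
seq([cl(1,85,95)])
f=grab_frame("side"); p=np.array(cl(1,85,95)[:3])/1000+[0,0,.033]; draw(f,"s34.png",[[p,p+[0,0,.05]]],(170,50,330,180),5)
E
```

```text
clock: 63.8
tcp_pos: [0.4381, 0.4643, 0.2428]
orientation: [3.023, 0.854, 0.0]
contact_force: [0.5, 0.1, 0.0]
grip_width: -0.0003
tcp [438.1 464.3 242.8] yaw 31.5 tilt [0. 0.] t 63.8
(np.float64(439.9594454872944), np.float64(462.34872180889255), 167) -> 0.6 2.6 75.8 | 0.0 -0.0 -0.2
```

View pics/s34.png

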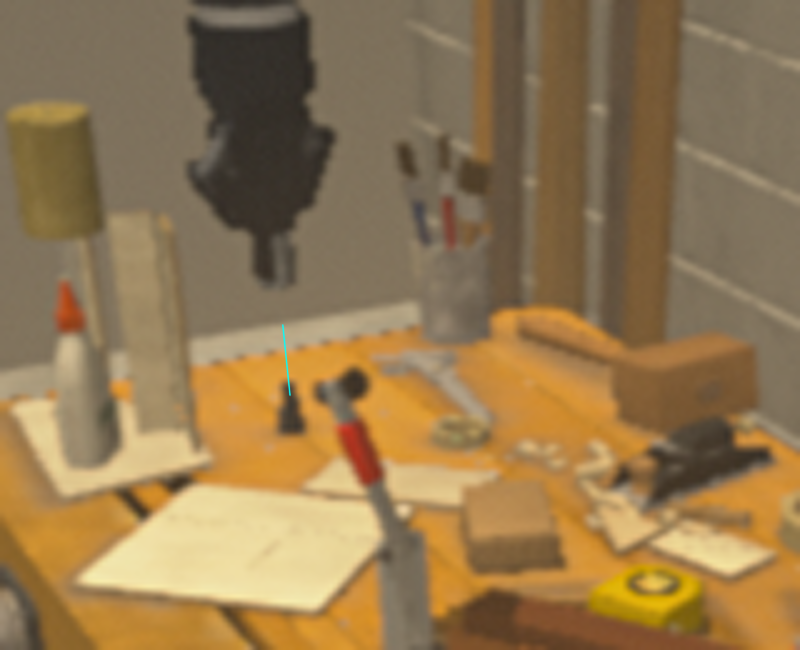

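```bash
python3 -m handwheel '0 2 40 0 0 0 0;0 2 76 0 0 0 0;0 2 76 0 0 0 0;0 2 76 0 0 0 0;0 10 76 0 0 0 0;0 18 76 0 0 0 0;0 26 76 0 0 0 0;0 34 76 0 0 0 0;0 34 76 0 0 0 0'; python3 - <<'E'
from h import *
seq([cl(1,16,95)])
f=grab_frame("side"); save(f,"s35.png",(190,80,310,180),6)
f=grab_frame("top"); save(f,"t35.png",(180,190,280,270),6)
E
```

```text
clock: 64.97
tcp_pos: [0.456, 0.4354, 0.1667]
orientation: [3.023, 0.854, 0.0]
contact_force: [0.4, 0.2, -0.3]
grip_width: 0.0
tcp [456.  435.4 166.7] yaw 31.6 tilt [0. 0.] t 64.975
(np.float64(476.2169894112809), np.float64(403.64275525863303), 167) -> 0.6 37.7 -0.2 | 0.0 -0.0 -0.1
```

View pics/s35.png

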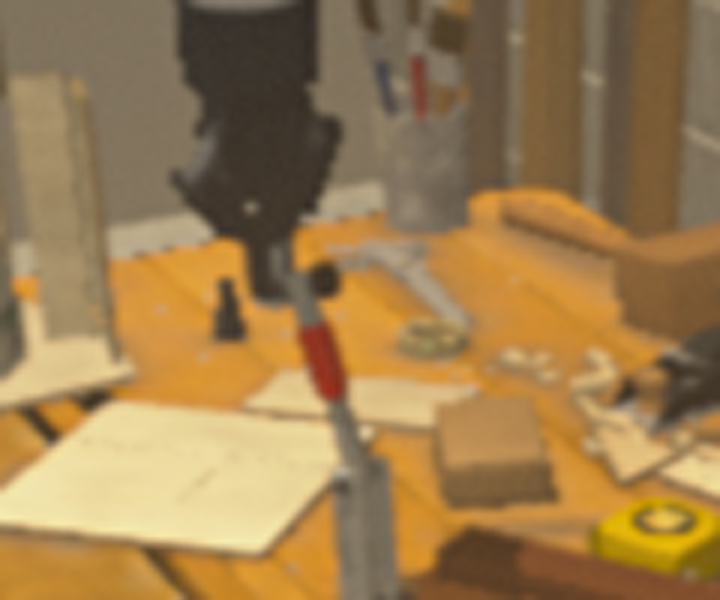

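View pics/t35.png

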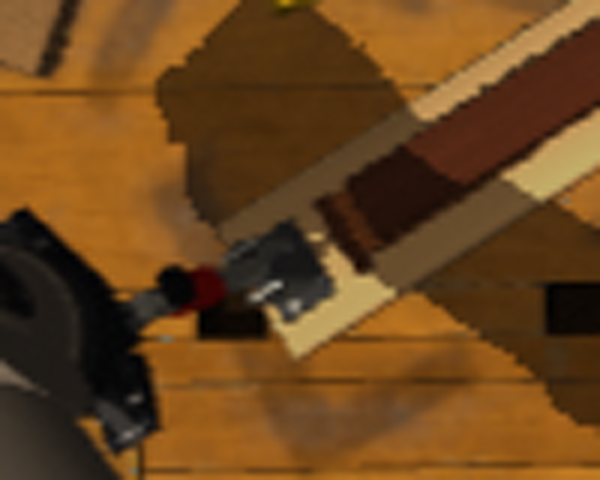

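```bash
python3 -m handwheel '0.5 8 0 0 0 0 0;0.5 16 0 0 0 0 0;0.5 24 0 0 0 0 0;0.5 32 0 0 0 0 0;0.5 38 0 0 0 0 0;0.5 42 0 0 0 0 0;0.5 42 0 0 0 0 0'; python3 - <<'E'
from h import *
f=grab_frame("side"); save(f,"s36.png",(190,80,310,180),6)
seq([cl(1,22,90)]+[cl(1,-70*np.cos(a)+8*np.sin(a)+11*min(1,a/.5)-1,70*np.sin(a)+8*np.cos(a)-0) for a in np.arange(1.4,-.01,-.14)])
E
```

```text
clock: 65.95
tcp_pos: [0.478, 0.4003, 0.1665]
orientation: [3.022, 0.855, -0.0]
contact_force: [-0.3, 0.7, 0.1]
grip_width: 0.0002
tcp [477.7 400.4 166.4] yaw 31.6 tilt [-0.  0.] t 66.0
(np.float64(473.0641595048473), np.float64(408.7476219151773), 162) -> 0.4 -9.5 4.4 | 0.0 0.0 -0.1
(np.float64(481.47911620893626), np.float64(395.1226458873523), np.float64(142.34121824239412)) -> 0.4 6.5 24.1 | 0.0 0.0 -0.1
(np.float64(486.61631555158516), np.float64(386.8048113036355), np.float64(141.0928591783624)) -> 0.4 16.2 25.3 | 0.0 0.0 -0.1
(np.float64(491.61171540103953), np.float64(378.7165696653697), np.float64(138.49249052256903)) -> 0.4 25.7 27.9 | 0.0 0.0 -0.1
(np.float64(496.3675657352064), np.float64(371.0161917461987), np.float64(134.59099630856767)) -> 0.5 34.8 31.8 | 0.0 0.0 -0.1
(np.float64(500.79080403872257), np.float64(363.85435859957295), np.float64(129.4647210046906)) -> 0.5 43.2 37.0 | 0.0 0.0 -0.1
(np.float64(504.7948763509599), np.float64(357.3712130307547), np.float64(123.21397560491425)) -> 0.5 50.8 43.2 | 0.0 0.0 -0.1
(np.float64(508.3014309545828), np.float64(351.69361728134265), np.float64(115.96107474256912)) -> 0.5 57.5 50.5 | 0.0 0.0 -0.1
(np.float64(512.1666816684337), np.float64(345.435243035381), np.float64(107.84794323666833)) -> 0.5 64.8 58.6 | 0.0 0.0 -0.1
(np.float64(516.1018827933111), np.float64(339.06360942197546), np.float64(99.03333890597406)) -> 0.5 72.3 67.4 | 0.0 0.0 -0.1
(np.float64(519.3680775987856), np.float64(333.7751893514157), np.float64(89.68974599479756)) -> 0.5 78.5 76.7 | 0.0 0.0 -0.1
(np.float64(521.9330230545681), np.float64(329.62218873874053), np.float64(79.9999999999999)) -> 0.6 83.4 86.4 | 0.0 0.0 -0.1
```

View pics/s36.png

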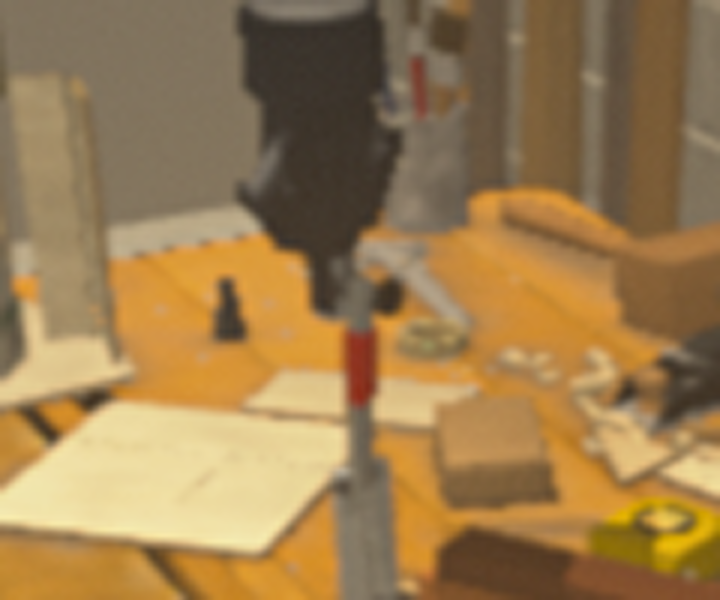

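```bash
python3 -m handwheel '0.5 -8 0 0 0 0 0;0.5 -8 12 0 0 0 0;0.5 -8 24 0 0 0 0;0.5 0 24 0 0 0 0;0.5 6.5 24 0 0 0 0;0.5 11 25 0 0 0 0;0.5 16 25.3 0 0 0 0;0.5 21 26.5 0 0 0 0;0.5 25.7 28 0 0 0 0;0.5 30 30 0 0 0 0;0.5 34.8 32 0 0 0 0;0.5 34.8 32 0 0 0 0'; python3 - <<'E'
from h import *
f=grab_frame("side"); save(f,"s37.png",(190,80,310,180),6)
seq([cl(1,-70*np.cos(a)+8*np.sin(a)+11*min(1,a/.5)-1,70*np.sin(a)+8*np.cos(a)-0) for a in np.arange(.84,-.01,-.14)])
E
```

```text
clock: 67.5
tcp_pos: [0.4967, 0.3706, 0.1343]
orientation: [3.022, 0.855, -0.0]
contact_force: [-0.0, -0.2, -1.0]
grip_width: 0.0001
tcp [496.6 370.9 134.4] yaw 31.6 tilt [-0.  0.] t 67.55
(np.float64(500.79080403872246), np.float64(363.854358599573), np.float64(129.4647210046906)) -> -0.1 8.2 5.0 | 0.0 0.0 -0.1
(np.float64(504.7948763509598), np.float64(357.37121303075475), np.float64(123.21397560491428)) -> -0.1 15.8 11.2 | 0.0 0.0 -0.1
(np.float64(508.3014309545828), np.float64(351.69361728134265), np.float64(115.96107474256917)) -> -0.0 22.5 18.5 | 0.0 0.0 -0.1
(np.float64(512.1666816684337), np.float64(345.43524303538106), np.float64(107.84794323666837)) -> -0.0 29.9 26.6 | 0.0 0.0 -0.1
(np.float64(516.1018827933111), np.float64(339.06360942197546), np.float64(99.03333890597412)) -> -0.0 37.3 35.4 | 0.0 0.0 -0.1
(np.float64(519.3680775987856), np.float64(333.7751893514157), np.float64(89.68974599479765)) -> 0.0 43.6 44.8 | 0.0 0.0 -0.1
(np.float64(521.9330230545681), np.float64(329.6221887387406), np.float64(79.99999999999999)) -> 0.0 48.4 54.4 | 0.0 0.0 -0.1
```

View pics/s37.png

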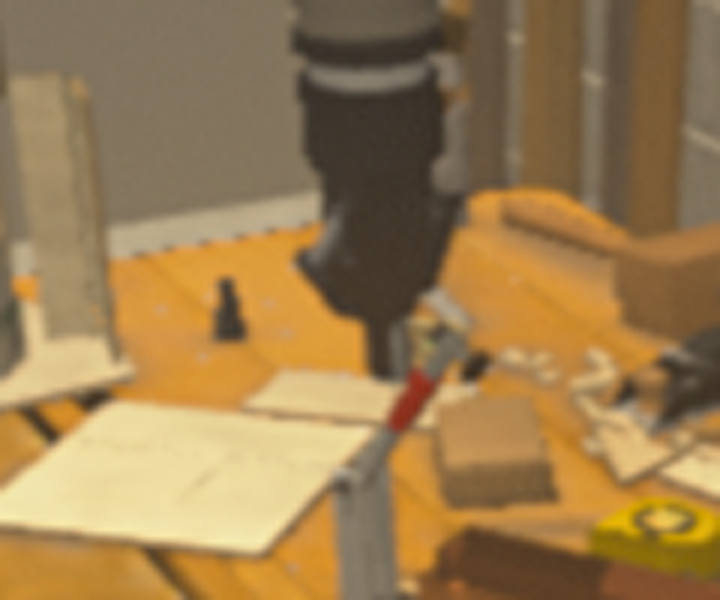

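```bash
python3 -m handwheel '0 4 2.5 0 0 0 0;0 8 5 0 0 0 0;0 12 8 0 0 0 0;0 15.8 11 0 0 0 0;0 19 15 0 0 0 0;0 22.5 18.5 0 0 0 0;0 26 22.5 0 0 0 0;0 30 26.6 0 0 0 0;0 34 31 0 0 0 0;0 37.3 35.4 0 0 0 0;0 40.5 40 0 0 0 0;0 43.6 45 0 0 0 0'; python3 -m handwheel '0 2 3 0 0 0 0;0 4 6 0 0 0 0;0 5 8.5 0 0 0 0;0 5 8.5 0 0 0 0'; python3 - <<'E'
from h import *
f=grab_frame("side"); save(f,"s38.png",(210,110,350,215),5.7)
seq([cl(1,-70,8)])
E
```

```text
clock: 69.05
tcp_pos: [0.5194, 0.3342, 0.0893]
orientation: [-3.023, -0.856, -0.0]
contact_force: [-0.1, 0.6, 1.0]
grip_width: 0.0003
clock: 69.55
tcp_pos: [0.5218, 0.3299, 0.0809]
orientation: [3.022, 0.856, -0.001]
contact_force: [-0.2, -0.4, 0.3]
grip_width: 0.0001
tcp [521.8 330.   81. ] yaw 31.6 tilt [-0.  0.] t 69.6
(np.float64(521.407551403496), np.float64(330.47299984816465), 80) -> -0.1 -0.6 1.0 | 0.0 0.0 -0.1
```

View pics/s38.png

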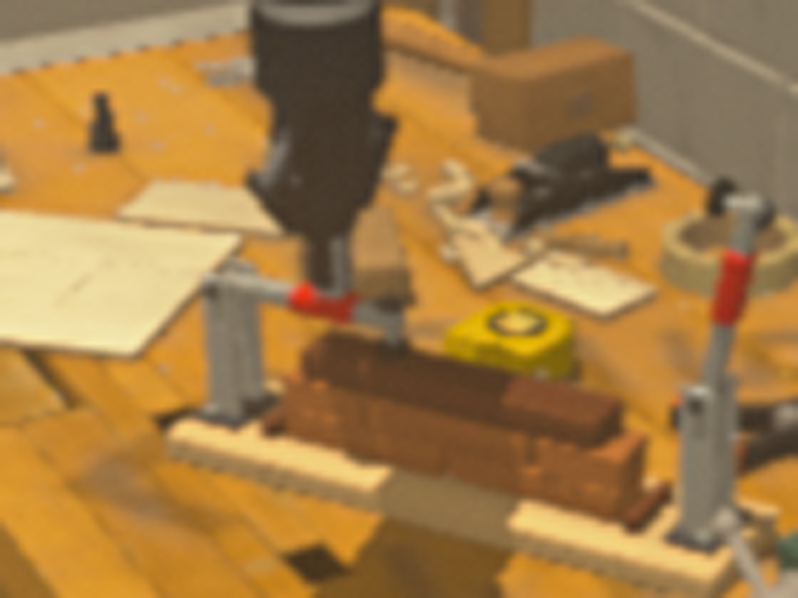

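Nearly down. I'll press on in 1 mm steps, watching the force.

```bash
python3 -m handwheel '0 0 1 0 0 0 0;0 0 1 0 0 0 0'; python3 -m handwheel '0 0 1 0 0 0 0;0 0 1 0 0 0 0'
```

```text
clock: 69.85
tcp_pos: [0.5219, 0.3302, 0.0801]
orientation: [-3.023, -0.856, -0.0]
contact_force: [0.5, -0.6, -0.5]
grip_width: 0.0002
clock: 70.1
tcp_pos: [0.5219, 0.3302, 0.08]
orientation: [-3.022, -0.856, -0.0]
contact_force: [-2.0, -0.9, 5.9]
grip_width: 0.0002
```

```bash
python3 -m handwheel '0 0 1 0 0 0 0;0 0 1 0 0 0 0'
```

```text
clock: 70.35
tcp_pos: [0.5219, 0.3303, 0.0799]
orientation: [-3.022, -0.856, -0.0]
contact_force: [-4.4, -1.9, 14.3]
grip_width: -0.0
```

```bash
python3 -m handwheel '0 0 -20 0 0 0 0;0 -5 -80 0 0 0 0;0 -5 -140 0 0 0 0;0 -5 -180 0 0 0 0;0 -5 -180 0 0 0 0;0 -5 -180 0 0 0 0'; python3 - <<'E'
from h import *
f=grab_frame("top"); g=grab_frame("side")
save(f,"t39.png",(200,130,340,250),5.5)
h=cv2.cvtColor(f["pixels"],cv2.COLOR_RGB2HSV)
p=onz(f,318.5,150,.155); d=p-pw(0,0,0); ex,ey=axes(); print("cap",p,d@ex,d@ey, proj(g,p))
print(proj(g,[p[0],p[1],0]))
seq([(530,230,260,31.7),cl(-1,75,190),cl(-1,75,95)])
save(g,"s39.png",(210,110,400,250),4)
E
```

```text
clock: 71.1
tcp_pos: [0.5187, 0.3341, 0.2573]
orientation: [3.022, 0.856, -0.002]
contact_force: [-0.9, 0.1, 0.2]
grip_width: -0.0001
cap [0.74474822 0.07704399 0.155     ] 0.05685096401903525 -0.24297940453325567 [366.97271939 162.68727269]
[364.42620234 205.81820121]
tcp [518.3 333.9 256.3] yaw 31.6 tilt [-0.2  0. ] t 71.2
(530, 230, 260) -> -44.5 94.6 -3.5 | 0.0 0.2 -0.1
(np.float64(692.1858380019829), np.float64(53.95938928534799), 262) -> 1.2 329.5 -5.6 | 0.0 0.2 -0.1
(np.float64(692.1858380019829), np.float64(53.95938928534799), 167) -> 1.5 329.5 89.4 | 0.0 0.2 -0.1
```

View pics/t39.png

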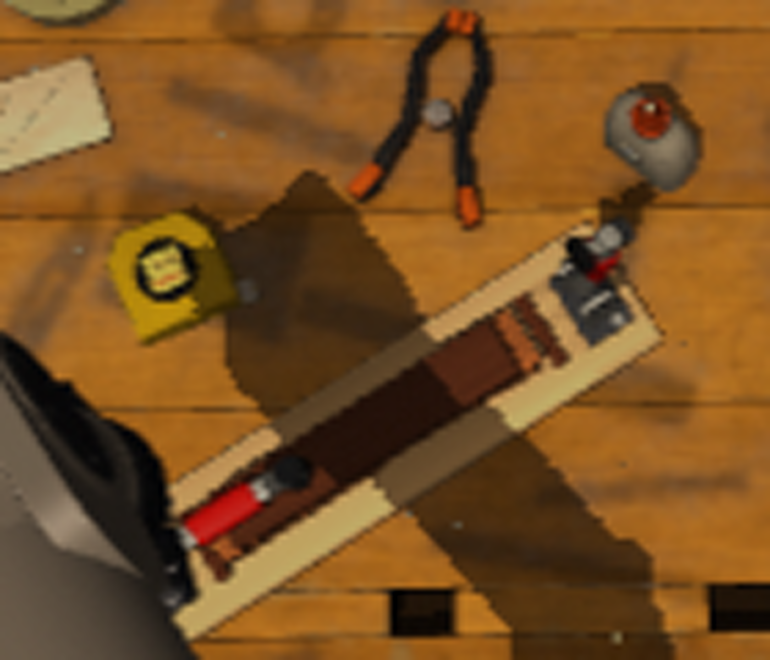

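View pics/s39.png

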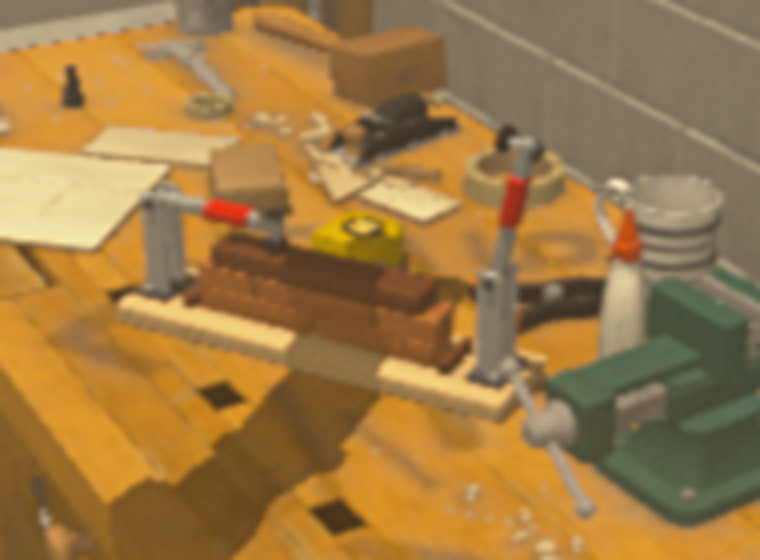

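```bash
python3 -m handwheel '0 45 -6 0 0 0 0;0 90 -6 0 0 0 0;0 135 -6 0 0 0 0;0 180 -6 0 0 0 0;0 225 -6 0 0 0 0;0 270 -6 0 0 0 0;0 300 -6 0 0 0 0;0 329 -6 0 0 0 0;0 329 -6 0 0 0 0;0 329 -6 0 0 0 0;0 329 -6 0 0 0 0'; python3 - <<'E'
from h import *
seq([cl(-1,75,95)])
f=grab_frame("side"); p=np.array(cl(-1,75,95)[:3])/1000+[0,0,.033]; draw(f,"s40.png",[[p,p+[0,0,.05]]],(270,70,430,200),5)
E
```

```text
clock: 72.58
tcp_pos: [0.6912, 0.0559, 0.2636]
orientation: [-3.021, -0.859, 0.001]
contact_force: [0.4, 0.4, -0.2]
grip_width: 0.0002
tcp [691.2  55.9 263.6] yaw 31.7 tilt [-0.  -0.1] t 72.575
(np.float64(692.1858380019829), np.float64(53.95938928534799), 167) -> -0.1 2.3 96.6 | -0.1 0.0 0.0
```

View pics/s40.png

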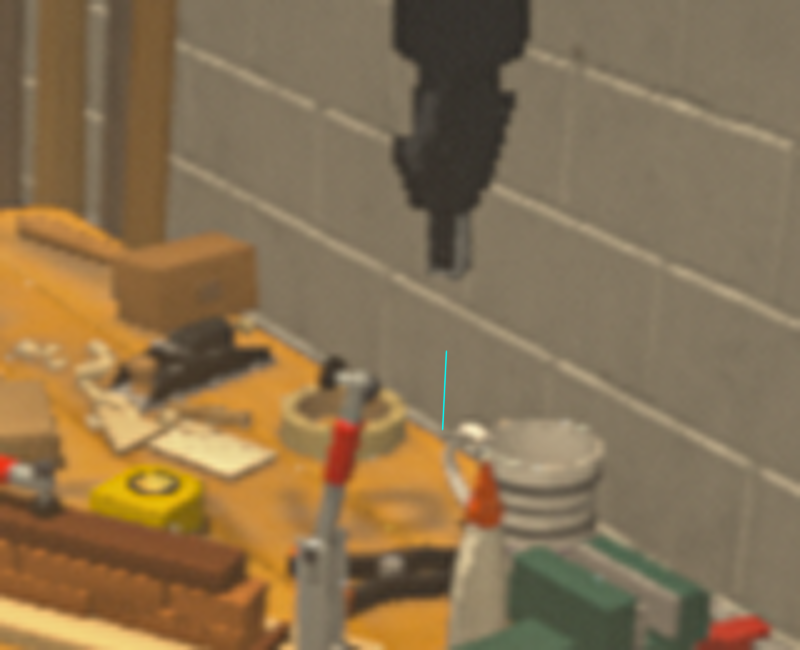

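```bash
python3 -m handwheel '0 0 50 0 0 0 0;0 0 96 0 0 0 0;0 0 96 0 0 0 0;0 -10 96 0 0 0 0;0 -20 96 0 0 0 0;0 -28 96 0 0 0 0;0 -36 96 0 0 0 0;0 -44 96 0 0 0 0;0 -52 96 0 0 0 0;0 -60 96 0 0 0 0;0 -60 96 0 0 0 0'; python3 - <<'E'
from h import *
f=grab_frame("side"); save(f,"s41.png",(270,70,430,200),5)
seq([cl(-1,22,70)]+[cl(-1,-70*np.cos(a)+8*np.sin(a)+11*min(1,a/.5)-1,70*np.sin(a)+8*np.cos(a)-0) for a in np.arange(1.4,.75,-.14)])
E
```

```text
clock: 74.0
tcp_pos: [0.6597, 0.1065, 0.1679]
orientation: [-3.021, -0.858, 0.001]
contact_force: [0.0, -0.6, -0.7]
grip_width: -0.0002
tcp [659.9 106.  167.9] yaw 31.7 tilt [-0. -0.] t 74.05
(np.float64(664.3358404951528), np.float64(99.0523780848227), 142) -> 0.2 8.3 25.8 | -0.0 0.0 -0.0
(np.float64(655.9208837910637), np.float64(112.67735411264773), np.float64(142.34121824239412)) -> 0.2 -7.8 25.5 | -0.0 0.0 -0.0
(np.float64(650.7836844484149), np.float64(120.99518869636452), np.float64(141.0928591783624)) -> 0.2 -17.5 26.8 | -0.0 0.0 -0.0
(np.float64(645.7882845989604), np.float64(129.08343033463035), np.float64(138.49249052256903)) -> 0.2 -27.0 29.4 | -0.0 0.0 -0.0
(np.float64(641.0324342647937), np.float64(136.78380825380137), np.float64(134.59099630856767)) -> 0.2 -36.1 33.3 | -0.0 0.0 -0.0
(np.float64(636.6091959612775), np.float64(143.9456414004271), np.float64(129.4647210046906)) -> 0.2 -44.5 38.4 | -0.0 0.0 -0.0
```

View pics/s41.png

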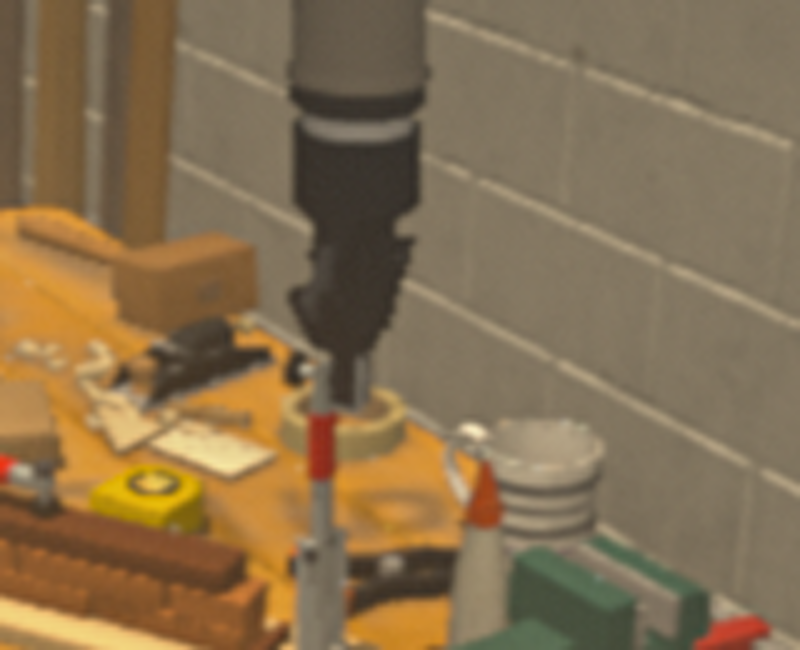

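```bash
python3 -m handwheel '0 8 0 0 0 0 0;0 8 13 0 0 0 0;0 8 25.5 0 0 0 0;0 0 25.5 0 0 0 0;0 -7.8 25.5 0 0 0 0;0 -12 26 0 0 0 0;0 -17.5 26.8 0 0 0 0;0 -22 28 0 0 0 0;0 -27 29.4 0 0 0 0;0 -31.5 31.3 0 0 0 0;0 -36 33.3 0 0 0 0;0 -36 33.3 0 0 0 0'; python3 - <<'E'
from h import *
f=grab_frame("side"); save(f,"s42.png",(270,70,430,200),5)
seq([cl(-1,-70*np.cos(a)+8*np.sin(a)+11*min(1,a/.5)-1,70*np.sin(a)+8*np.cos(a)-0) for a in np.arange(.84,-.01,-.14)])
E
```

```text
clock: 75.55
tcp_pos: [0.6409, 0.1369, 0.1344]
orientation: [-3.022, -0.858, 0.001]
contact_force: [0.7, -0.1, -0.0]
grip_width: -0.0004
tcp [640.9 136.5 134.4] yaw 31.7 tilt [-0. -0.] t 75.6
(np.float64(636.6091959612775), np.float64(143.94564140042704), np.float64(129.4647210046906)) -> 0.3 -8.6 5.0 | -0.0 0.0 -0.0
(np.float64(632.6051236490403), np.float64(150.42878696924527), np.float64(123.21397560491428)) -> 0.3 -16.2 11.2 | -0.0 0.0 -0.0
(np.float64(629.0985690454172), np.float64(156.10638271865736), np.float64(115.96107474256917)) -> 0.3 -22.9 18.5 | -0.0 0.0 -0.0
(np.float64(625.2333183315662), np.float64(162.36475696461895), np.float64(107.84794323666837)) -> 0.3 -30.2 26.6 | -0.0 0.0 -0.0
(np.float64(621.2981172066889), np.float64(168.73639057802455), np.float64(99.03333890597412)) -> 0.3 -37.7 35.4 | -0.0 0.0 -0.0
(np.float64(618.0319224012144), np.float64(174.0248106485843), np.float64(89.68974599479765)) -> 0.3 -43.9 44.8 | -0.0 0.0 -0.0
(np.float64(615.4669769454318), np.float64(178.17781126125945), np.float64(79.99999999999999)) -> 0.3 -48.8 54.4 | -0.0 0.0 -0.0
```

View pics/s42.png

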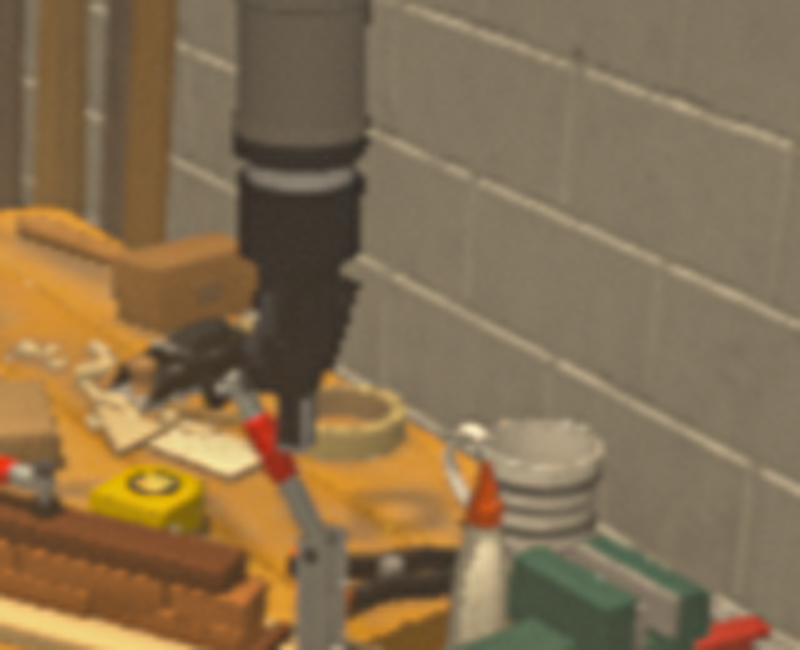

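```bash
python3 -m handwheel '0 -4 2.5 0 0 0 0;0 -8.4 5 0 0 0 0;0 -12 8 0 0 0 0;0 -16 11 0 0 0 0;0 -19.5 15 0 0 0 0;0 -23 18.5 0 0 0 0;0 -26.5 22.5 0 0 0 0;0 -30 26.6 0 0 0 0;0 -34 31 0 0 0 0;0 -37.7 35.4 0 0 0 0;0 -41 40 0 0 0 0;0 -44 45 0 0 0 0'; python3 -m handwheel '0 -2 3 0 0 0 0;0 -4 6 0 0 0 0;0 -5 8 0 0 0 0;0 -5 8 0 0 0 0';  python3 -m handwheel '0 0 1 0 0 0 0;0 0 1 0 0 0 0'; python3 - <<'E'
from h import *
f=grab_frame("side"); save(f,"s43.png",(240,110,380,215),5.7)
seq([cl(-1,-70,8)])
E
```

```text
clock: 77.1
tcp_pos: [0.6182, 0.1738, 0.0895]
orientation: [-3.022, -0.856, -0.0]
contact_force: [0.3, -0.9, 0.8]
grip_width: -0.0
clock: 77.6
tcp_pos: [0.6155, 0.1779, 0.0816]
orientation: [-3.022, -0.856, 0.001]
contact_force: [0.1, 0.5, 0.0]
grip_width: -0.0001
clock: 77.85
tcp_pos: [0.6157, 0.1778, 0.0808]
orientation: [-3.023, -0.856, -0.0]
contact_force: [-1.1, 0.1, 0.3]
grip_width: 0.0002
tcp [615.7 177.6  80.8] yaw 31.6 tilt [ 0. -0.] t 77.9
(np.float64(615.992448596504), np.float64(177.3270001518354), 80) -> 0.1 0.4 0.8 | -0.0 -0.0 -0.1
```

View pics/s43.png

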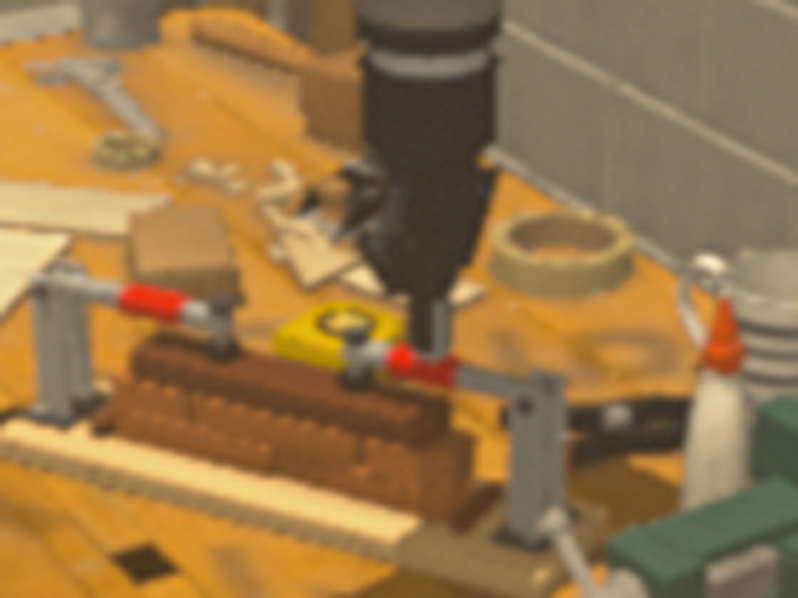

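```bash
python3 -m handwheel '0 0 1 0 0 0 0;0 0 1 0 0 0 0';  python3 -m handwheel '0 0 1 0 0 0 0;0 0 1 0 0 0 0'; python3 -m handwheel '0 0 0.5 0 0 0 0;0 0 0.5 0 0 0 0'
```

```text
clock: 78.15
tcp_pos: [0.6157, 0.1778, 0.08]
orientation: [-3.023, -0.856, -0.0]
contact_force: [-1.4, -0.2, 2.6]
grip_width: -0.0001
clock: 78.4
tcp_pos: [0.6158, 0.1778, 0.0799]
orientation: [-3.022, -0.856, -0.001]
contact_force: [-3.7, 0.3, 9.7]
grip_width: -0.0002
clock: 78.65
tcp_pos: [0.6159, 0.1778, 0.0799]
orientation: [-3.022, -0.856, -0.001]
contact_force: [-5.4, -0.7, 13.6]
grip_width: 0.0001
```

Both clamps stopped hard at z 80, which is exactly angle 0. I'll retreat up and toward the robot, then check everything.

```bash
python3 -m handwheel '0 0 -20 0 0 0 0;0 0 -80 0 0 0 0;0 0 -140 0 0 0 0;0 0 -180 0 0 0 0;-60 20 -180 0 0 0 0;-120 60 -180 0 0 0 0;-170 110 -180 0 0 0 0;-190 170 -180 0 0 0 0;-190 230 -180 0 0 0 0;-190 230 -180 0 0 0 0;-190 230 -180 0 0 0 0'; python3 - <<'E'
from h import *
f=grab_frame("top"); L=[[pw(x,y,.082) for x,y in((-.019,-.1),(.019,-.1),(.019,.1),(-.019,.1),(-.019,-.1))]]
draw(f,"t44.png",L,(195,140,330,260),5)
save(f,"t44b.png",(0,90,450,300),1.7)
f=grab_frame("side"); save(f,"s44.png",(225,120,385,225),5)
ex,ey=axes()
for s in(1,-1):
    for r in(.047,.093): print(s,r,proj(f,pw(0,s*(.16-r),.105)).round(1))
o=readout.get_obs(); print(o["tcp_pos"],o["clock"])
E
```

```text
clock: 80.03
tcp_pos: [0.5747, -0.1183, 0.2585]
orientation: [3.023, 0.854, 0.0]
contact_force: [0.2, 0.4, 0.2]
grip_width: 0.0002
1 0.047 [261.7 161.7]
1 0.093 [273.3 164.4]
-1 0.047 [321.3 175.7]
-1 0.093 [308.5 172.7]
[ 0.57441242 -0.1158375   0.25827923] 80.125
```

View pics/t44.png

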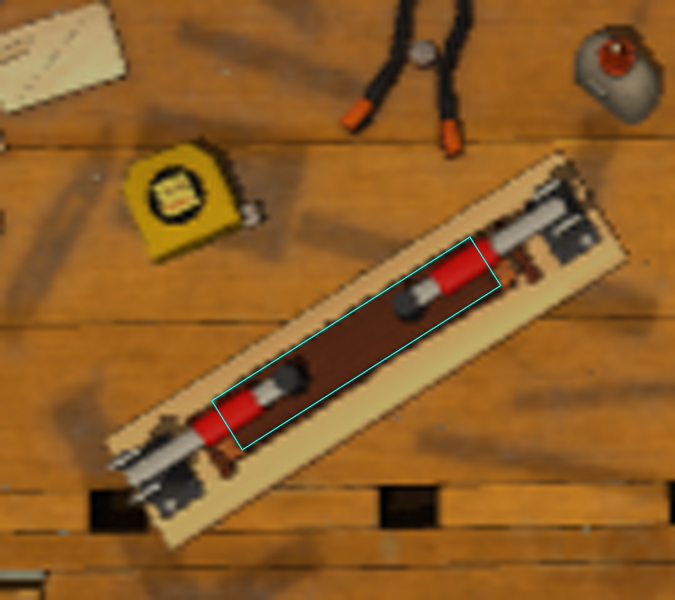

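View pics/s44.png

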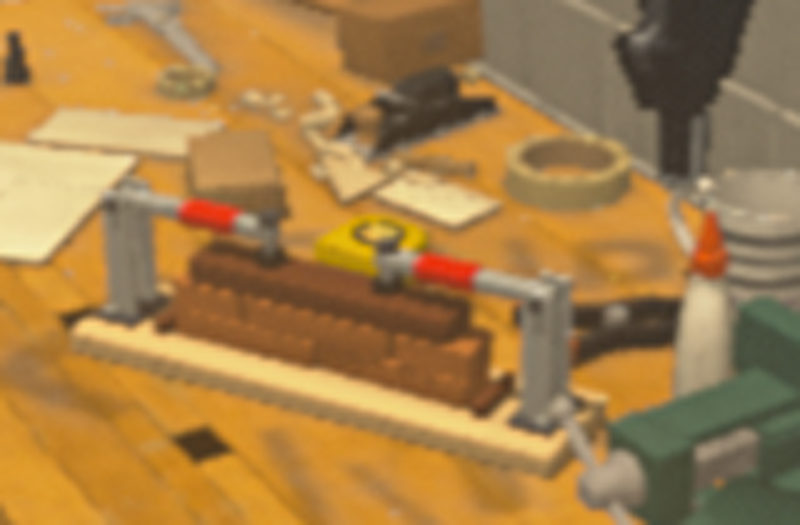

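View pics/t44b.png

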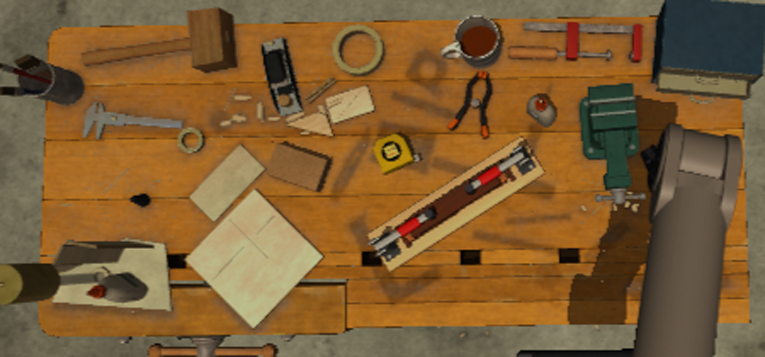

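```bash
python3 - <<'E'
from h import *
ex,ey=axes()
for n in("top","side"):
    f=grab_frame(n); h=cv2.cvtColor(f["pixels"],cv2.COLOR_RGB2HSV).astype(int)
    m=((h[...,0]<5)|(h[...,0]>175))&(h[...,1]>170)&(h[...,2]>90)
    for c in comps(m,15,200):
        q=np.argwhere(c).mean(0)[::-1]
        if 200<q[0]<345 and 140<q[1]<250:
            zz=.113 if n=="top" else .108
            p=onz(f,*q,zz)-pw(0,0,zz); print(n,q.round(1),c.sum(),"press x %.1f y %.1f"%(p@ex*1000,p@ey*1000))
f=grab_frame("top"); chk(f,0,.1,.082)
for y in (-20,-10,0,10,20): print([round(edge(f,pw(s*.019,y/1e3,.082),ex,.008,sign=(-1 if s<0 else 1))[0],1) for s in(-1,1)])
E
```

```text
top [287.5 192.9] 81 press x 0.1 y -87.7
top [240.1 223. ] 81 press x -0.1 y 92.0
x-1 ['-6.7/3', '-2.8/4', '-4.4/4', '-5.7/3', '-5.2/4']
x+1 ['3.3/3', '1.9/3', '0.8/4', '1.3/3', '2.4/4']
y-1 ['-1.7/2', '-5.2/1', '-8.0/1', '-8.0/2', '5.2/1']
y+1 ['0.8/1', '0.7/1', '-8.0/0', '-0.7/0', '-0.9/0']
[np.float64(-4.5), np.float64(3.9)]
[np.float64(-2.5), np.float64(3.1)]
[np.float64(-4.4), np.float64(0.8)]
[np.float64(-4.9), np.float64(4.0)]
[np.float64(-6.8), np.float64(1.7)]
```

```bash
python3 - <<'E'
from h import *
print(workorder.hand_in(), readout.get_obs()["clock"])
E
```

```text
the job is handed in; nothing more can be done
the job is handed in; nothing more can be done
```

The lay-up is finished and handed in at about 80 s on the robot's clock. Two long blocks lie end to end between the stops. The third long block is centred over their joint, with both halves beside it, the caul flat on top, and both red clamps fully down.

**Things that went wrong or were mended on the way:**
- **Height reading:** the fingers are really about 33 mm higher than the reported tool position. My first grasp closed on air, so I touched the bench with the closed fingers to find the offset and used it from then on. That touch reached about 55 N at the fingers, because I did not stop at first contact.
- **Right lower block:** it first landed about 2.5° skewed. I squeezed it again, which left roughly 1–1.5° of skew and about 1 mm off the centre line.
- **Caul:** it was knocked about 3 cm aside during the run, so I located it again before picking it up. I also turned it the wrong way once in the air, with no contact.

**Last checks:**
- **Placement:** in the pictures the upper blocks and the caul lie within about 1–2 mm of their places.
- **Clamps:** each clamp stopped hard at the height expected for angle 0, at about 14 N.
- **Robot and bystanders:** the robot stood clear of everything. The tape measure and the glue bottle by the vise looked unmoved, and neither was touched; the second bottle, on the drawing sheet, also looked unmoved.

**Disagreement:** the stops, the bed ends and the clamp grips gave values for the press centre along its length that differ by up to about 4 mm. The whole stack may therefore sit 2–3 mm off centre lengthwise.

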